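# Charge the parts tumbler and stack the trays

### The job

Get the tumbler loaded for tonight's batch: gather all the green cabin castings from the yellow tray and the green mat into the blue tray, then carry the blue tray to the tumbler by its handle and tip the whole charge into the feed hopper. Finish with the two emptied trays stacked upright, one squarely on the other, in the middle of the mat, and leave the other things on the table alone.

Things in the scene. Friction and masses are not known exactly. Their poses are not given: they have to be found in the camera images.
- blue_tray: loose blue parts tray, 160 g. Origin on its underside; x along it towards the handle, z up. Floor 4 thick, x = -75 to 90, y = -54 to 54; walls 4 thick, 40 high on both long sides and at x = 90; no wall at x = -75, the pouring end. One tray stacks on the other's walls (40 higher). Castings slide in it beyond some 36 degrees. (mm)
- blue_tray_handle (a point): middle of the blue tray's handle, at [118, 0, 26] in the tray's frame, turned as the tray: a black upright fin outside the end wall, 50 long (tray x = 90 to 140), 14 thick (y), 12 to 40 above the tray's underside (mm)
- yellow_tray: loose yellow parts tray, 160 g. Origin on its underside; x along it towards the handle, z up. Floor 4 thick, x = -75 to 90, y = -54 to 54; walls 4 thick, 40 high on both long sides and at x = 90; no wall at x = -75, the pouring end. One tray stacks on the other's walls (40 higher).  (mm)
- yellow_tray_handle (a point): middle of the yellow tray's handle, at [118, 0, 26] in the tray's frame, turned as the tray: a black upright fin outside the end wall, 50 long (tray x = 90 to 140), 14 thick (y), 12 to 40 above the tray's underside (mm)
- blue_tray_lip (a point): middle of the blue tray's pouring edge, on the floor's top, at [-75, 0, 4] in the tray's frame (mm)
- cabin_1_mid (a point): olive green model cabin casting, 20x62x18, 20 g, one of up to eight (absent: None); starts flat across the blue tray. Point: middle of its 10 thick body, 5 above its underside (9 above the underside of a tray it lies in); x across (20), y along (62), z up; raised end, 18 high, at y = -31 to -27 (mm)
- cabin_2_mid (a point): olive green model cabin casting, 20x62x18, 20 g, one of up to eight (absent: None); starts flat across the blue tray. Point: middle of its 10 thick body, 5 above its underside (9 above the underside of a tray it lies in); x across (20), y along (62), z up; raised end, 18 high, at y = -31 to -27 (mm)
- cabin_3_mid (a point): olive green model cabin casting, 20x62x18, 20 g, one of up to eight (absent: None); starts flat across the yellow tray. Point: middle of its 10 thick body, 5 above its underside (9 above the underside of a tray it lies in); x across (20), y along (62), z up; raised end, 18 high, at y = -31 to -27 (mm)
- cabin_4_mid (a point): olive green model cabin casting, 20x62x18, 20 g, one of up to eight (absent: None); starts flat across the yellow tray. Point: middle of its 10 thick body, 5 above its underside (9 above the underside of a tray it lies in); x across (20), y along (62), z up; raised end, 18 high, at y = -31 to -27 (mm)
- cabin_5_mid (a point): olive green model cabin casting, 20x62x18, 20 g, one of up to eight (absent: None); starts flat across the yellow tray. Point: middle of its 10 thick body, 5 above its underside (9 above the underside of a tray it lies in); x across (20), y along (62), z up; raised end, 18 high, at y = -31 to -27 (mm)
- cabin_6_mid (a point): olive green model cabin casting, 20x62x18, 20 g, one of up to eight (absent: None); starts flat on the mat. Point: middle of its 10 thick body, 5 above its underside (9 above the underside of a tray it lies in); x across (20), y along (62), z up; raised end, 18 high, at y = -31 to -27 (mm)
- cabin_7_mid (a point): olive green model cabin casting, 20x62x18, 20 g, one of up to eight (absent: None); starts flat on the mat. Point: middle of its 10 thick body, 5 above its underside (9 above the underside of a tray it lies in); x across (20), y along (62), z up; raised end, 18 high, at y = -31 to -27 (mm)
- cabin_8_mid (a point): olive green model cabin casting, 20x62x18, 20 g, one of up to eight (absent: None); starts flat on the mat. Point: middle of its 10 thick body, 5 above its underside (9 above the underside of a tray it lies in); x across (20), y along (62), z up; raised end, 18 high, at y = -31 to -27 (mm)
- tumbler: fixed parts tumbler: an open grey feed hopper with yellow rims. Origin on the table under the hopper; x away from the robot, z up. Hopper inside x = -80 to 80, y = -100 to 100; rims 122 high, the wall at x = -80 153, so tip towards it; floor slopes from 50 high (x = -80) to 26. Blue motor housing at y = -103 to -137, 91 high (mm)
- mat: fixed green cutting mat with a white grid, 200 (x) by 180 (y), 3 thick; origin: its middle, at table height (mm)
- glue_bottle: bystander: white glue bottle with a green cap, 30x30x61; origin in the middle of its underside (mm)
- pin_vice: bystander: slim steel pin vice, 11x82x11; origin in the middle of its underside (mm)
- sanding_block: bystander: brown sanding block, 28x70x16; origin in the middle of its underside (mm)
- silver_tin: bystander: slim silver tin, 63x113x20; origin in the middle of its underside (mm)
Mind the look-alikes: they are no part of the job. What is shaped like the part that bears cabin_7_mid but turquoise is not meant.

How it is judged (in metres and radians):
On the way, in this order (a step that is already met when the one before it is completed fails the run):
1. every casting lies in the blue tray, which is upright (x of cabin_1_mid in the frame of blue_tray between -0.085 and 0.09 m and y of cabin_1_mid in the frame of blue_tray between -0.054 and 0.054 m and z of cabin_1_mid in the frame of blue_tray between 0 and 0.06 m and x of cabin_2_mid in the frame of blue_tray between -0.085 and 0.09 m and y of cabin_2_mid in the frame of blue_tray between -0.054 and 0.054 m and z of cabin_2_mid in the frame of blue_tray between 0 and 0.06 m and x of cabin_3_mid in the frame of blue_tray between -0.085 and 0.09 m and y of cabin_3_mid in the frame of blue_tray between -0.054 and 0.054 m and z of cabin_3_mid in the frame of blue_tray between 0 and 0.06 m and x of cabin_4_mid in the frame of blue_tray between -0.085 and 0.09 m and y of cabin_4_mid in the frame of blue_tray between -0.054 and 0.054 m and z of cabin_4_mid in the frame of blue_tray between 0 and 0.06 m and x of cabin_5_mid in the frame of blue_tray between -0.085 and 0.09 m and y of cabin_5_mid in the frame of blue_tray between -0.054 and 0.054 m and z of cabin_5_mid in the frame of blue_tray between 0 and 0.06 m and x of cabin_6_mid in the frame of blue_tray between -0.085 and 0.09 m and y of cabin_6_mid in the frame of blue_tray between -0.054 and 0.054 m and z of cabin_6_mid in the frame of blue_tray between 0 and 0.06 m and x of cabin_7_mid in the frame of blue_tray between -0.085 and 0.09 m and y of cabin_7_mid in the frame of blue_tray between -0.054 and 0.054 m and z of cabin_7_mid in the frame of blue_tray between 0 and 0.06 m and x of cabin_8_mid in the frame of blue_tray between -0.085 and 0.09 m and y of cabin_8_mid in the frame of blue_tray between -0.054 and 0.054 m and z of cabin_8_mid in the frame of blue_tray between 0 and 0.06 m and angle between blue_tray's own z axis and vertical below 0.15 rad), for 0.2 s.
2. the blue tray, with castings still in it, is lifted and tilted with its pouring edge over the hopper (angle between blue_tray's own z axis and vertical above 0.35 rad and height (world z) of blue_tray_lip above 0.09 m and horizontal distance between blue_tray_lip and tumbler below 0.13 m and ((x of cabin_1_mid in the frame of blue_tray between -0.085 and 0.09 m and y of cabin_1_mid in the frame of blue_tray between -0.054 and 0.054 m and z of cabin_1_mid in the frame of blue_tray between 0 and 0.06 m) or (x of cabin_2_mid in the frame of blue_tray between -0.085 and 0.09 m and y of cabin_2_mid in the frame of blue_tray between -0.054 and 0.054 m and z of cabin_2_mid in the frame of blue_tray between 0 and 0.06 m) or (x of cabin_3_mid in the frame of blue_tray between -0.085 and 0.09 m and y of cabin_3_mid in the frame of blue_tray between -0.054 and 0.054 m and z of cabin_3_mid in the frame of blue_tray between 0 and 0.06 m) or (x of cabin_4_mid in the frame of blue_tray between -0.085 and 0.09 m and y of cabin_4_mid in the frame of blue_tray between -0.054 and 0.054 m and z of cabin_4_mid in the frame of blue_tray between 0 and 0.06 m) or (x of cabin_5_mid in the frame of blue_tray between -0.085 and 0.09 m and y of cabin_5_mid in the frame of blue_tray between -0.054 and 0.054 m and z of cabin_5_mid in the frame of blue_tray between 0 and 0.06 m) or (x of cabin_6_mid in the frame of blue_tray between -0.085 and 0.09 m and y of cabin_6_mid in the frame of blue_tray between -0.054 and 0.054 m and z of cabin_6_mid in the frame of blue_tray between 0 and 0.06 m) or (x of cabin_7_mid in the frame of blue_tray between -0.085 and 0.09 m and y of cabin_7_mid in the frame of blue_tray between -0.054 and 0.054 m and z of cabin_7_mid in the frame of blue_tray between 0 and 0.06 m) or (x of cabin_8_mid in the frame of blue_tray between -0.085 and 0.09 m and y of cabin_8_mid in the frame of blue_tray between -0.054 and 0.054 m and z of cabin_8_mid in the frame of blue_tray between 0 and 0.06 m))).
3. every casting is in the hopper (x of cabin_1_mid in the frame of tumbler between -0.082 and 0.082 m and y of cabin_1_mid in the frame of tumbler between -0.102 and 0.102 m and z of cabin_1_mid in the frame of tumbler between 0.02 and 0.122 m and x of cabin_2_mid in the frame of tumbler between -0.082 and 0.082 m and y of cabin_2_mid in the frame of tumbler between -0.102 and 0.102 m and z of cabin_2_mid in the frame of tumbler between 0.02 and 0.122 m and x of cabin_3_mid in the frame of tumbler between -0.082 and 0.082 m and y of cabin_3_mid in the frame of tumbler between -0.102 and 0.102 m and z of cabin_3_mid in the frame of tumbler between 0.02 and 0.122 m and x of cabin_4_mid in the frame of tumbler between -0.082 and 0.082 m and y of cabin_4_mid in the frame of tumbler between -0.102 and 0.102 m and z of cabin_4_mid in the frame of tumbler between 0.02 and 0.122 m and x of cabin_5_mid in the frame of tumbler between -0.082 and 0.082 m and y of cabin_5_mid in the frame of tumbler between -0.102 and 0.102 m and z of cabin_5_mid in the frame of tumbler between 0.02 and 0.122 m and x of cabin_6_mid in the frame of tumbler between -0.082 and 0.082 m and y of cabin_6_mid in the frame of tumbler between -0.102 and 0.102 m and z of cabin_6_mid in the frame of tumbler between 0.02 and 0.122 m and x of cabin_7_mid in the frame of tumbler between -0.082 and 0.082 m and y of cabin_7_mid in the frame of tumbler between -0.102 and 0.102 m and z of cabin_7_mid in the frame of tumbler between 0.02 and 0.122 m and x of cabin_8_mid in the frame of tumbler between -0.082 and 0.082 m and y of cabin_8_mid in the frame of tumbler between -0.102 and 0.102 m and z of cabin_8_mid in the frame of tumbler between 0.02 and 0.122 m), for 0.2 s.
At the end, for the whole second after the job is handed in: every casting is inside the hopper, below its rim; one tray stands upright on the mat, its origin within 60 mm of the mat's middle, and the other stands upright on its walls, origins within 25 mm and lengths parallel within 0.25 rad (either way round); both at rest (all of step 3 and ((horizontal distance between yellow_tray and mat below 0.06 m and height (world z) of yellow_tray below 0.012 m and angle between yellow_tray's own z axis and vertical below 0.06 rad and z of blue_tray in the frame of yellow_tray between 0.032 and 0.048 m and horizontal distance between blue_tray and yellow_tray below 0.025 m and angle between the x axis of blue_tray and the x axis of yellow_tray, either way round below 0.25 rad and angle between blue_tray's own z axis and vertical below 0.08 rad) or (horizontal distance between blue_tray and mat below 0.06 m and height (world z) of blue_tray below 0.012 m and angle between blue_tray's own z axis and vertical below 0.06 rad and z of yellow_tray in the frame of blue_tray between 0.032 and 0.048 m and horizontal distance between yellow_tray and blue_tray below 0.025 m and angle between the x axis of yellow_tray and the x axis of blue_tray, either way round below 0.25 rad and angle between yellow_tray's own z axis and vertical below 0.08 rad)) and linear speed of each of blue_tray, yellow_tray below 0.02 m/s); the robot touches nothing.
It fails at once if the glue bottle is pushed more than 40 mm from its place (distance of glue_bottle from where it was at the start of the episode above 0.04 m).
It fails at once if the pin vice is pushed more than 40 mm from its place (distance of pin_vice from where it was at the start of the episode above 0.04 m).
It fails at once if the sanding block is pushed more than 40 mm from its place (distance of sanding_block from where it was at the start of the episode above 0.04 m).
It fails at once if the silver tin is pushed more than 40 mm from its place (distance of silver_tin from where it was at the start of the episode above 0.04 m).
Of cabin_3, cabin_4, cabin_5, cabin_6, cabin_7, cabin_8 only 4 to 6 are there at a start; the rules pass over those that are not, and their reading is None.
At some moment in a run one of cabin_6, cabin_7, cabin_8 may be knocked a few centimetres aside while the robot is not near it.
It also fails if it takes over 208 s, if anything falls off the work surface, if the arm or the gripper's body presses on something with over 40 N, if the wrist force passes 120 N, or if a joint passes its speed limit or range.

### The arm

A 7-joint arm with a two-finger parallel gripper is mounted at the origin on a cart in front of the work surface, level with it; the furniture and walls round the work are solid. World frame = base frame: x ahead of the robot, y to its left, z up, the work surface at z = 0. Lengths are in m, angles in degrees, forces in N, time in s.
With the tool pointing down it reaches from about 0.4 to 0.9 m from the base axis. Payload 5.5 kg.
Tool frame: the origin (TCP) lies midway between the tips of the shut fingers; the grasp point (between the pads) lies 19 mm behind it; z points along the fingers, x is the direction in which the jaws open and shut, and the axes are right-handed (so a half turn about z gives the same grasp; the last joint's range is limited). The gripper opens to 92 mm and grips with 3 to 60 N. Pads are 19 mm wide; open, the fingers measure 130 mm over their backs; the gripper's body (75 mm by 190 mm) begins 47 mm behind the grasp point.
Start: joints at [-48.174, 28.699, -24.465, 88.831, 12.651, 65.22, -12.049], TCP at [0.292, 0.58, 0.227] pointing down, gripper open.
Joint ranges: [-164.97, 164.97], [-17.58, 116.51], [-87.97, 89.64], [11.32, 138.91], [-80.73, 260.73], [10.89, 115.49], [-147.41, 147.41]. Speed limits (degrees/s): [147.25, 147.25, 180, 180, 180, 180, 180].

### API

Orientations are given as a 3x3 rotation matrix whose columns are the frame's x, y, z axes.
In Python, from cell import manip, get_image, outline_of, tip_of gives the robot as it stands.
- The arm moves only by the shell command python3 -m jog 'ROWS' [FORCE]. ROWS is a JSON object of lists of equal length, an entry for each row: "hand": the closure, from 0 (fully open) to 1 (shut); "travel": the shift along the tool's x, y, z in mm, a list of three; "turn": the turn about the tool's z in rad. In form: {"hand": [hand, ...], "travel": [[x, y, z], ...], "turn": [turn, ...]}. A call has 1 to 5 rows; each row is the pose to reach, as a shift and turn from the pose measured when the call began, along the tool's axes at that moment; what a row does not reach only later rows make up. A row lasts 1/12 s, in which the tool goes at most 41.7 mm and 7.16 degrees, less where a joint would pass 70% of its speed; a pose out of reach is approached as far as the arm can. A call with a gripper value outside its range is refused whole. The fingers move at their own pace and stop on an object; FORCE is the grip in N (left out, the last holds). Time passes only in rows, so rows that repeat a pose let the fingers close. It gives the time, the measured TCP pose, the force and the opening at its end, in the units of the state.
- manip.read_state(): the state, without advancing time (a new reading comes with each control period).
- get_image(name): name is "scene" or "top" or "wrist"; returns a dict with "color" (400x640x3 uint8, red, green, blue), "K" (3x3 intrinsics, pixels), "R" (3x3) and "t" (3): a world point X has camera coordinates R X + t. Camera axes: x right, y down, z forward; pixel columns grow to the right and rows downward; lengths in m; the calibration is good to about 2 mm. A picture is of the moment at which its call begins. There is no depth.
- manip.sign_off(): hands the job in, once; it reports no verdict.
Trained networks look in a picture, given as the dict that the camera call returned (one of the last four; its "shot" number tells which), for a name from the list of things; names that differ only in an ending like _2 or _b are one class to them, and where a whole thing is asked for, a point or a joint stands for the part that bears it (a point fixed in the world has none). Each returns a list of dicts, best first, with "p" (0 to 1); they miss things now and then, are a little off and sometimes report something else, mostly with a low value. They report only what shows in the picture. A call takes as long as a camera call. They do not tell look-alikes from the thing itself.
- outline_of(picture, query): "region" (400x640 bool, what is visible of it) and "extent" ([centre column, centre row, width, height] in pixels, round what is visible of it).
- tip_of(picture, query): "position" ([column, row] in pixels: a listed point, or the origin of a listed thing).
The state is a dict: "t": time; "joints": joint angles; "joint_velocities": joint speeds; "effort": joint torques, N m; "ee_pos": TCP position; "orientation": TCP orientation; "ft_force": force on the tool from outside, world axes, zero at the start; "ft_torque": the same for the moment, N m; "finger_gap": finger opening in m.
Only numpy, scipy, OpenCV 4.12 (cv2) and the standard library are available. Lean on these libraries where they do the work, as an engineer would, in place of code of your own. Each camera call takes 0.05 s, during which the arm holds its last target.

## Working session

There is one attempt and no reset: what is moved stays moved. The work goes in short steps, Python scripts to look and compute and a shell command to move; the robot and the scene stay as the last step left them, time stands still between calls to the robot, and variables do not carry over. Pictures are saved under pics/ and viewed, and the job is handed in when it is done.

I'll start by looking at the scene.

```bash
ls; mkdir -p pics
python3 - <<'E'
from cell import manip,get_image,outline_of,tip_of
import cv2,json
s=manip.read_state()
print({k:s[k] for k in s})
for n in ("scene","top","wrist"):
    p=get_image(n); cv2.imwrite(f"pics/a_{n}.png",p["color"][:,:,::-1])
    print(n,p["K"],p["R"],p["t"],p.get("shot"))
E
```

```text
pics
{'t': 0.0, 'joints': array([-48.17525903,  28.75589269, -24.45212666,  88.89070064,
        12.6505112 ,  65.22030509, -12.0488531 ]), 'joint_velocities': array([-0.01020282,  0.01246989,  0.03479497,  0.04573574,  0.0287586 ,
       -0.03036202, -0.05856539]), 'effort': array([-1.30693338e-04, -5.66611254e+01, -5.81678241e+00, -2.79128158e+01,
       -6.87633106e-02,  3.09229956e-02,  1.90107949e-04]), 'ee_pos': array([0.29224087, 0.57981212, 0.22565928]), 'orientation': array([[ 4.49977350e-01,  8.93039456e-01, -9.55923401e-04],
       [ 8.93037769e-01, -4.49978360e-01, -1.73731874e-03],
       [-1.98163903e-03, -7.19216165e-05, -9.99998034e-01]]), 'ft_force': array([-0.21688533, -0.04696532, -0.12541299]), 'ft_torque': array([0.01345117, 0.05544452, 0.05532924]), 'finger_gap': 0.09188586859596985}
scene [[384.52259086   0.         318.22464068]
 [  0.         384.52259086 198.74392441]
 [  0.           0.           1.        ]] [[-0.60462346 -0.79606966  0.02652486]
 [-0.34243582  0.22972862 -0.91102276]
 [ 0.71914406 -0.5599088  -0.41150208]] [0.38513842 0.23761645 0.85522408] 1
top [[446.02885608   0.         314.40868048]
 [  0.         446.02885608 196.8501979 ]
 [  0.           0.           1.        ]] [[ 0.01544    -0.999866   -0.00544005]
 [-0.99367934 -0.014739   -0.11128398]
 [ 0.11118889  0.00712389 -0.99377376]] [0.0251924  0.57999878 1.35468558] 2
wrist [[312.20940425   0.         322.78261558]
 [  0.         312.20940425 196.96454191]
 [  0.           0.           1.        ]] [[ 0.45025761  0.89289728 -0.00158989]
 [ 0.85519288 -0.43073122  0.28829804]
 [ 0.25673572 -0.13116805 -0.95753941]] [-0.64989289 -0.03598376  0.39051445] 3
```

View pics/a_top.png

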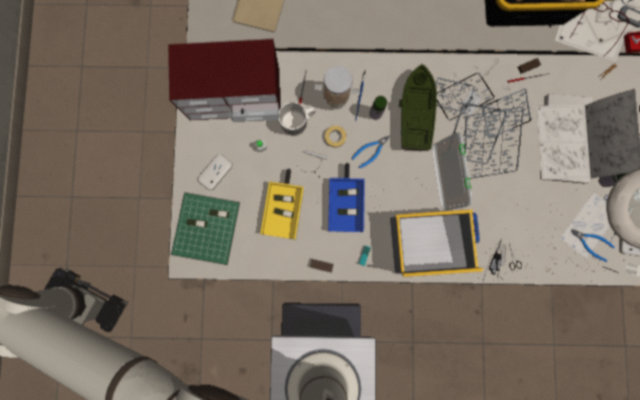

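View pics/a_scene.png

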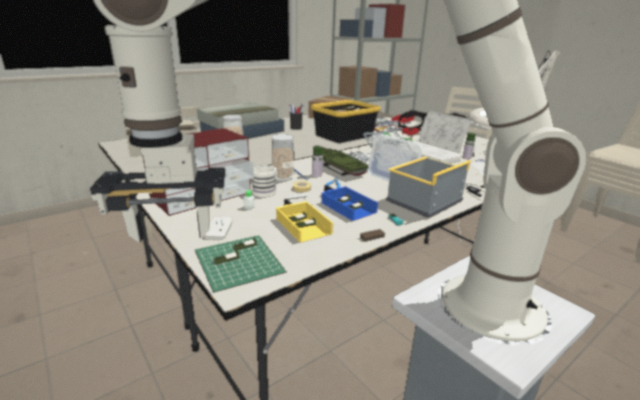

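View pics/a_wrist.png

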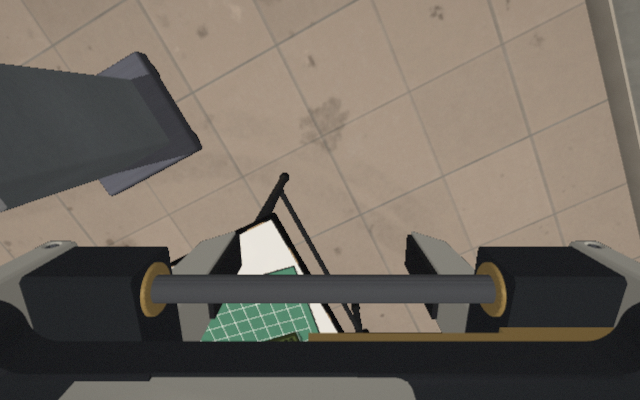

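The top view shows the mat at (205,228) with castings at (218,213) and (197,223). The yellow tray (282,210) and the blue tray (347,205) hold two castings each. The hopper is at (437,243), and a turquoise look-alike sits at (364,256). Next I'll locate everything with the networks and triangulate.

```bash
cat > h.py <<'E'
import numpy as np, cv2
from cell import manip,get_image,outline_of,tip_of
def proj(p,X):
    c=p["R"]@np.asarray(X,float)+p["t"]; u=p["K"]@c; return u[:2]/u[2]
def ray(p,uv):
    d=p["R"].T@np.linalg.inv(p["K"])@np.array([uv[0],uv[1],1.]); return -p["R"].T@p["t"],d/np.linalg.norm(d)
def onz(p,uv,z):
    o,d=ray(p,uv); return o+d*(z-o[2])/d[2]
def tri(obs):  # [(p,uv),...] -> X, residual mm
    A=np.zeros((3,3));b=np.zeros(3);L=[]
    for p,uv in obs:
        o,d=ray(p,uv);M=np.eye(3)-np.outer(d,d);A+=M;b+=M@o;L.append((o,M))
    X=np.linalg.solve(A,b); return X,[round(float(np.linalg.norm(M@(X-o)))*1e3,1) for o,M in L]
def save(p,name,crop=None,scale=1):
    im=p["color"][:,:,::-1]
    if crop: x0,y0,x1,y1=crop; im=im[y0:y1,x0:x1]
    im=cv2.resize(im,None,fx=scale,fy=scale,interpolation=cv2.INTER_CUBIC); cv2.imwrite(f"pics/{name}.png",im)
def st():
    s=manip.read_state(); print("t",round(s["t"],2),"pos",np.round(s["ee_pos"]*1e3,1),"gap",round(s["finger_gap"]*1e3,1),"F",np.round(s["ft_force"],1)); print(np.round(s["orientation"],3).tolist()); return s
E
python3 - <<'E'
from h import *
T=get_image("top");S=get_image("scene")
for q in ["blue_tray","yellow_tray","blue_tray_handle","yellow_tray_handle","blue_tray_lip","cabin_1_mid","tumbler","mat","glue_bottle","pin_vice","sanding_block","silver_tin"]:
    for p,n in((T,"top"),(S,"scene")):
        r=[(round(d["p"],2),np.round(d["position"],1).tolist(),np.round(onz(p,d["position"],{"cabin_1_mid":.009,"blue_tray_handle":.026,"yellow_tray_handle":.026}.get(q,0)),3).tolist()) for d in tip_of(p,q) if d["p"]>.15]
        print(q,n,r)
save(T,"b_top",(160,160,400,290),3.3)
save(S,"b_scene",(180,160,480,300),2.6)
E
```

```text
blue_tray top [(0.61, [344.4, 206.7], [0.553, -0.061, 0.0]), (0.33, [198.7, 220.5], [0.502, 0.4, 0.0])]
blue_tray scene [(0.79, [349.0, 209.5], [0.548, -0.061, 0.0]), (0.22, [244.8, 259.4], [0.477, 0.361, 0.0])]
yellow_tray top [(0.88, [283.8, 212.8], [0.531, 0.13, -0.0])]
yellow_tray scene [(0.96, [302.0, 228.0], [0.531, 0.142, 0.0])]
blue_tray_handle top [(0.65, [346.7, 169.1], [0.67, -0.066, 0.026])]
blue_tray_handle scene [(0.67, [333.9, 190.8], [0.653, -0.081, 0.026])]
yellow_tray_handle top [(0.68, [285.4, 176.9], [0.642, 0.126, 0.026]), (0.44, [312.9, 156.5], [0.708, 0.041, 0.026])]
yellow_tray_handle scene [(0.73, [285.1, 202.8], [0.664, 0.116, 0.026])]
blue_tray_lip top []
blue_tray_lip scene [(0.68, [362.3, 214.8], [0.494, -0.071, 0.0])]
cabin_1_mid top [(0.47, [345.2, 212.2], [0.535, -0.064, 0.009])]
cabin_1_mid scene [(0.64, [373.6, 241.9], [0.339, 0.032, 0.009]), (0.51, [352.4, 207.9], [0.537, -0.066, 0.009])]
tumbler top [(0.59, [425.8, 241.8], [0.446, -0.318, 0.0]), (0.42, [217.9, 214.4], [0.523, 0.34, 0.0])]
tumbler scene [(0.79, [421.9, 200.6], [0.456, -0.325, 0.0]),
[... 396 characters left out ...]
_bottle scene [(0.63, [248.6, 205.7], [0.76, 0.2, 0.0]), (0.51, [241.9, 261.9], [0.471, 0.372, 0.0])]
pin_vice top [(0.65, [313.0, 154.7], [0.72, 0.041, 0.0]), (0.46, [213.8, 171.7], [0.66, 0.358, 0.0]), (0.43, [205.5, 230.4], [0.471, 0.377, 0.0])]
pin_vice scene [(0.55, [297.9, 201.4], [0.696, 0.043, 0.0])]
sanding_block top [(0.75, [319.5, 266.7], [0.364, 0.015, 0.0])]
sanding_block scene [(0.78, [370.3, 237.6], [0.372, 0.011, 0.0]), (0.45, [294.8, 219.6], [0.589, 0.129, 0.0]), (0.23, [349.2, 209.4], [0.548, -0.062, 0.0])]
silver_tin top [(0.81, [214.1, 173.1], [0.655, 0.357, 0.0]), (0.39, [348.6, 208.8], [0.547, -0.075, 0.0])]
silver_tin scene [(0.86, [219.8, 231.7], [0.649, 0.353, 0.0])]
```

View pics/b_top.png

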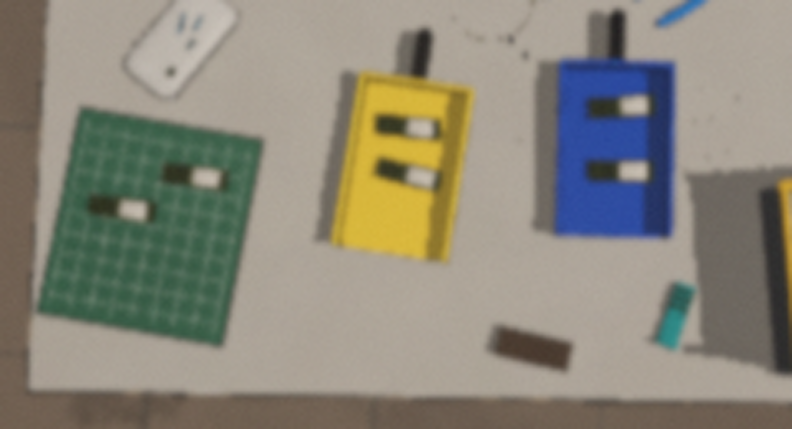

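View pics/b_scene.png

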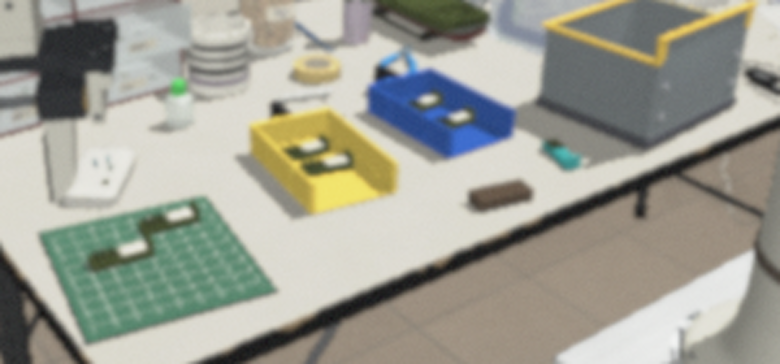

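Run:
```python
from h import *
W=get_image("wrist");s=st()
Rt=s["orientation"];p=s["ee_pos"]
c=-W["R"].T@W["t"]; print("cam in tool (mm)",np.round(Rt.T@(c-p)*1e3,1)); print("R cam in tool",np.round(W["R"]@Rt,3).tolist())
for h in (0,-.05,-.1,-.2): print(h,"below tcp px",np.round(proj(W,p+[0,0,h]),0))
# footprint at z=.1 below..
for uv in ((20,20),(620,20),(320,200),(320,240),(320,10)):print(uv,np.round(Rt.T@(onz(W,uv,0.0)-p)*1e3))
T=get_image("top")
for uv in ((218,213),(197,223)): print(np.round(onz(T,uv,.012),3))
```

```text
t 1.5 pos [292.5 580.5 226.7] gap 92.0 F [-0.3 -0.2 -1. ]
[[0.45, 0.893, 0.0], [0.893, -0.45, 0.0], [0.0, 0.0, -1.0]]
cam in tool (mm) [   0.9  -78.  -157.5]
R cam in tool [[1.0, 0.0, -0.0], [-0.0, 0.958, -0.288], [0.0, 0.288, 0.958]]
0 below tcp px [321. 250.]
-0.05 below tcp px [322. 218.]
-0.1 below tcp px [322. 198.]
-0.2 below tcp px [322. 173.]
(20, 20) [-331. -165.  227.]
(620, 20) [ 327. -165.  227.]
(320, 200) [ -3.  42. 227.]
(320, 240) [ -3.  98. 227.]
(320, 10) [  -2. -175.  227.]
[0.526 0.337 0.012]
[0.494 0.401 0.012]
```

```bash
python3 -m jog '{"hand":[0,0,0,0,0],"travel":[[-18,58,0],[-36,116,0],[-54,173,0],[-60,190,0],[-66,200,0]],"turn":[0.12,0.24,0.36,0.48,0.6]}' 30; python3 -c "
from h import *
st()"
```

```text
t: 1.97
ee_pos: [0.4413, 0.432, 0.227]
orientation: [[0.878, 0.478, 0.001], [0.478, -0.878, 0.001], [0.001, -0.0, -1.0]]
ft_force: [1.2, -0.0, 0.3]
finger_gap: 0.0919
t 1.97 pos [441.3 432.  227. ] gap 91.9 F [ 1.2 -0.   0.3]
[[0.878, 0.478, 0.001], [0.478, -0.878, 0.001], [0.001, -0.0, -1.0]]
```

```bash
python3 -m jog '{"hand":[0,0,0,0.3,0.5],"travel":[[10,20,0],[20,40,0],[30,60,0],[36,78,0],[36,78,0]],"turn":[0.12,0.24,0.36,0.48,0.6]}'
python3 - <<'E'
from h import *
s=st();W=get_image("wrist");save(W,"c_w")
print([ (round(d["p"],2),np.round(d["position"],1)) for d in tip_of(W,"cabin_6_mid")])
for d in outline_of(W,"cabin_6_mid"): print(round(d["p"],2),np.round(d["extent"]))
E
```

```text
t: 2.38
ee_pos: [0.5147, 0.3758, 0.2269]
orientation: [[0.993, -0.114, 0.003], [-0.114, -0.993, -0.002], [0.003, 0.001, -1.0]]
ft_force: [0.9, -0.7, 1.1]
finger_gap: 0.0829
t 2.38 pos [514.7 375.8 226.9] gap 82.9 F [ 0.9 -0.7  1.1]
[[0.993, -0.114, 0.003], [-0.114, -0.993, -0.002], [0.003, 0.001, -1.0]]
[]
```

View pics/c_w.png

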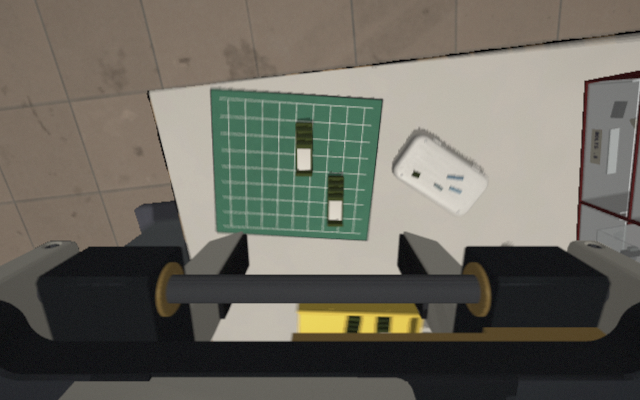

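```bash
cat >> h.py <<'E'
def seg(p,roi,ztop,name=None,kind="mat"):
    x0,y0,x1,y1=roi
    im=p["color"][y0:y1,x0:x1]; hsv=cv2.cvtColor(im,cv2.COLOR_RGB2HSV).astype(int);H,S,V=hsv[...,0],hsv[...,1],hsv[...,2]
    olive=(H>20)&(H<55)&(V<110)&(S>60)
    white=(S<60)&(V>150)
    m=((olive|white)*255).astype(np.uint8)
    m=cv2.morphologyEx(m,cv2.MORPH_OPEN,np.ones((3,3),np.uint8)); m=cv2.morphologyEx(m,cv2.MORPH_CLOSE,np.ones((5,5),np.uint8))
    cs,_=cv2.findContours(m,cv2.RETR_EXTERNAL,cv2.CHAIN_APPROX_NONE); out=[]
    for c in cs:
        if cv2.contourArea(c)<80: continue
        pts=c[:,0,:]+[x0,y0]; P=np.array([onz(p,u,ztop)[:2] for u in pts])*1e3
        (cx,cy),(w,h),a=cv2.minAreaRect(P.astype(np.float32)); 
        if w>h: w,h,a=h,w,a-90
        # long axis direction angle
        out.append(dict(c=(cx,cy),w=w,l=h,long=(a+90+90)%180-90 , px=pts.mean(0)))
        print("centre",round(cx,1),round(cy,1),"w",round(w,1),"l",round(h,1),"long axis deg",round((a+90)%180,1),"px",pts.mean(0).round())
    if name: cv2.imwrite(f"pics/{name}.png",np.hstack([cv2.resize(im[:,:,::-1],None,fx=3,fy=3),cv2.cvtColor(cv2.resize(m,None,fx=3,fy=3),cv2.COLOR_GRAY2BGR)]))
    return out
E
python3 - <<'E'
from h import *
W=get_image("wrist"); seg(W,(270,100,370,235),.013,"c_seg")
E
```

```text
centre 526.9 335.5 w 19.1 l 64.9 long axis deg 83.1 px [339. 205.]
centre 496.1 403.5 w 19.0 l 62.5 long axis deg 83.2 px [309. 153.]
```

View pics/c_seg.png

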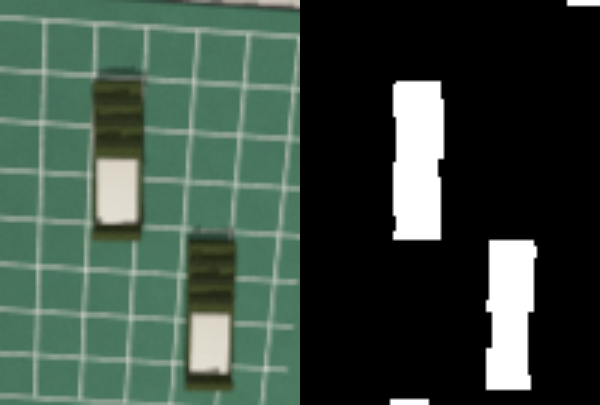

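```bash
python3 -m jog '{"hand":[0.5,0.5,0.5,0.5,0.5],"travel":[[17,39,0],[17,39,40],[17,39,80],[17,39,120],[17,39,140]],"turn":[0,0,0,0,0]}'
python3 - <<'E'
from h import *
s=st();W=get_image("wrist");save(W,"d_w");seg(W,(230,60,410,300),.013,"d_seg")
E
```

```text
t: 3.0
ee_pos: [0.519, 0.3406, 0.0824]
orientation: [[0.996, -0.091, -0.005], [-0.091, -0.996, -0.001], [-0.005, 0.002, -1.0]]
ft_force: [-0.8, -1.3, -0.3]
finger_gap: 0.046
t 3.0 pos [519.  340.6  82.4] gap 46.0 F [-0.8 -1.3 -0.3]
[[0.996, -0.091, -0.005], [-0.091, -0.996, -0.001], [-0.005, 0.002, -1.0]]
centre 508.2 288.5 w 5.5 l 56.6 long axis deg 174.9 px [315. 272.]
centre 577.2 349.5 w 15.7 l 88.6 long axis deg 89.3 px [403. 191.]
centre 508.9 364.6 w 113.9 l 133.4 long axis deg 79.8 px [299. 197.]
```

View pics/d_w.png

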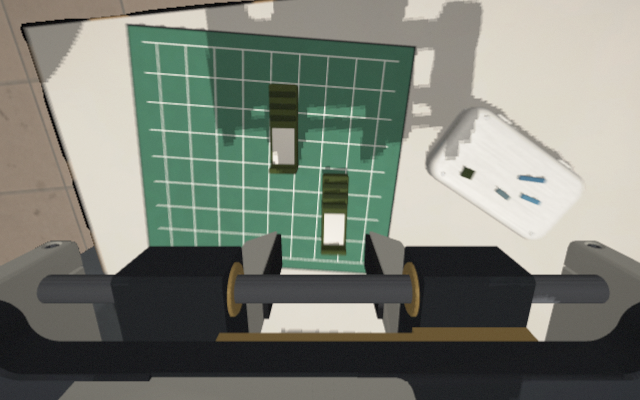

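```bash
cat >> h.py <<'E'
def delta(s,X): # shift in tool axes (mm) from the measured TCP to world mm point
    return np.round(s["orientation"].T@(np.asarray(X,float)-s["ee_pos"]*1e3),1)
E
python3 - <<'E'
from h import *
s=st();W=get_image("wrist")
for roi in ((310,165,360,262),(255,75,310,182)): o=seg(W,roi,.013)
print(delta(s,[527,335.5,6]))
E
```

```text
t 3.05 pos [517.3 339.5  79.5] gap 46.0 F [-1.1 -0.7 -2.2]
[[0.996, -0.091, -0.009], [-0.091, -0.996, -0.004], [-0.009, 0.005, -1.0]]
centre 525.9 334.9 w 37.7 l 75.3 long axis deg 76.6 px [334. 211.]
centre 495.6 402.5 w 34.2 l 62.6 long axis deg 84.7 px [285. 133.]
[10.7  2.8 73.4]
```

```bash
python3 -m jog '{"hand":[0.5,0.5,0.5,0.5,0.5],"travel":[[10,3,20],[10,3,50],[10,3,74],[10,3,74],[10,3,74]],"turn":[0.03,0.03,0.03,0.03,0.03]}'
python3 - <<'E'
from h import *
s=st();W=get_image("wrist");save(W,"e_w");print(delta(s,[527,335.5,6]))
E
```

```text
t: 3.52
ee_pos: [0.5269, 0.3369, 0.0089]
orientation: [[0.993, -0.119, -0.009], [-0.119, -0.993, -0.003], [-0.008, 0.004, -1.0]]
ft_force: [0.5, 0.1, 0.2]
finger_gap: 0.0463
t 3.52 pos [526.9 336.9   8.9] gap 46.3 F [0.5 0.1 0.2]
[[0.993, -0.119, -0.009], [-0.119, -0.993, -0.003], [-0.008, 0.004, -1.0]]
[0.3 1.4 2.9]
```

View pics/e_w.png

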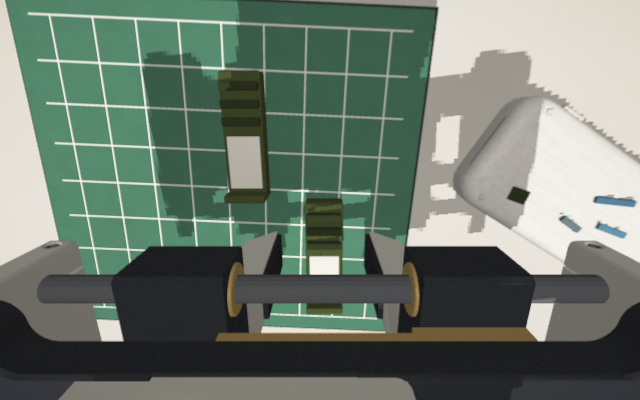

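Casting A sits centred between the fingers (324,255). Now I'll go down 2 mm more and close.

```bash
python3 -m jog '{"hand":[0.5,0.9,0.9,0.9,0.9],"travel":[[0,0,2],[0,0,2],[0,0,2],[0,0,2],[0,0,2]],"turn":[0,0,0,0,0]}' 30;  python3 -m jog '{"hand":[1,1,1,1,1],"travel":[[0,0,0],[0,0,-30],[0,0,-70],[0,0,-110],[0,0,-120]],"turn":[0,0,0,0,0]}'
python3 - <<'E'
from h import *
s=st();W=get_image("wrist");save(W,"f_w")
E
```

```text
t: 3.98
ee_pos: [0.5285, 0.3378, 0.0091]
orientation: [[0.993, -0.12, -0.005], [-0.12, -0.993, -0.001], [-0.005, 0.002, -1.0]]
ft_force: [0.0, -0.3, -0.1]
finger_gap: 0.024
t: 4.4
ee_pos: [0.5326, 0.3403, 0.1359]
orientation: [[0.993, -0.12, 0.003], [-0.12, -0.993, 0.005], [0.002, -0.005, -1.0]]
ft_force: [0.7, 0.9, 2.1]
finger_gap: 0.0192
t 4.4 pos [532.6 340.3 135.9] gap 19.2 F [0.7 0.9 2.1]
[[0.993, -0.12, 0.003], [-0.12, -0.993, 0.005], [0.002, -0.005, -1.0]]
```

View pics/f_w.png

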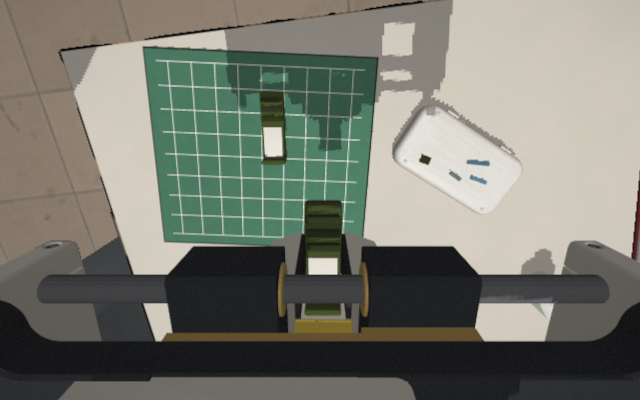

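```bash
python3 -m jog '{"hand":[1,1,1,1,1],"travel":[[6,40,-20],[12,80,-40],[18,120,-64],[24,160,-64],[30,200,-64]],"turn":[-0.03,-0.06,-0.09,-0.12,-0.12]}'; python3 -c "
from h import *
print(delta(st(),[545,-90,200]))"
```

```text
t: 4.87
ee_pos: [0.539, 0.1468, 0.2003]
orientation: [[1.0, 0.003, 0.007], [0.003, -1.0, 0.006], [0.007, -0.006, -1.0]]
ft_force: [1.5, -0.3, 0.2]
finger_gap: 0.0195
t 4.87 pos [539.  146.8 200.3] gap 19.5 F [ 1.5 -0.3  0.2]
[[1.0, 0.003, 0.007], [0.003, -1.0, 0.006], [0.007, -0.006, -1.0]]
[  5.4 236.8  -1.1]
```

```bash
python3 -m jog '{"hand":[1,1,1,1,1],"travel":[[1,40,0],[2,80,0],[3,120,0],[4,160,0],[5,200,0]],"turn":[0,0,0,0,0]}';python3 -m jog '{"hand":[1,1,1],"travel":[[0,20,0],[0,30,0],[0,30,0]],"turn":[0,0,0]}'
python3 - <<'E'
from h import *
s=st();W=get_image("wrist");save(W,"g_w");T=get_image("top");save(T,"g_t",(160,160,400,290),3.3)
E
```

```text
t: 5.28
ee_pos: [0.5438, -0.0551, 0.1987]
orientation: [[1.0, 0.003, 0.006], [0.003, -1.0, 0.006], [0.006, -0.006, -1.0]]
ft_force: [0.3, 0.3, -0.4]
finger_gap: 0.0195
t: 5.53
ee_pos: [0.5433, -0.0883, 0.1981]
orientation: [[1.0, -0.002, 0.005], [-0.002, -1.0, 0.005], [0.005, -0.005, -1.0]]
ft_force: [0.3, 0.7, -0.1]
finger_gap: 0.0191
t 5.53 pos [543.3 -88.3 198.1] gap 19.1 F [ 0.3  0.7 -0.1]
[[1.0, -0.002, 0.005], [-0.002, -1.0, 0.005], [0.005, -0.005, -1.0]]
```

View pics/g_w.png

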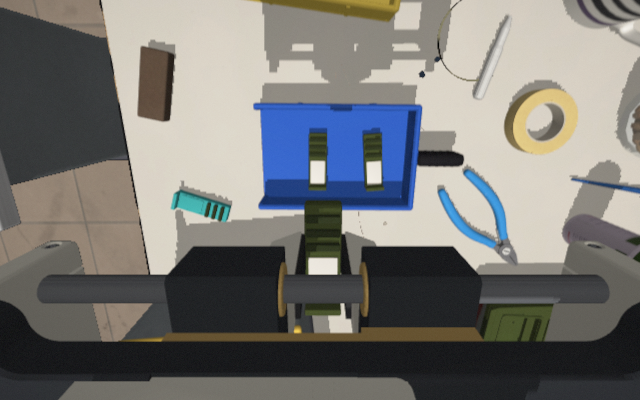

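Run:
```python
from h import *
W=get_image("wrist")
for n,uv in dict(TL=(255,105),TR=(422,105),BR=(412,208),BL=(260,207)).items(): print(n,np.round(onz(W,uv,.04)*1e3,1))
for uv in ((317,160),(373,160)): print("cast",np.round(onz(W,uv,.014)*1e3,1))
print("handle end",np.round(onz(W,(463,158),.04)*1e3,1))
seg(W,(295,120,400,195),.014,"g_seg")
T=get_image("top");S=get_image("scene")
for q in("blue_tray_handle","blue_tray"):
  a=tip_of(T,q);b=tip_of(S,q);w=tip_of(W,q)
  for p,x in((T,a),(S,b),(W,w)): print(q,[(round(d["p"],2),np.round(d["position"],1).tolist(),np.round(onz(p,d["position"],.026 if q[-1]=="e" else 0)*1e3).tolist()) for d in x[:2]])
```

```text
TL [479.1  -5.5  40. ]
TR [641.5  -5.   40. ]
BR [ 640.6 -110.5   40. ]
BL [ 478.4 -109.7   40. ]
cast [538.9 -63.5  14. ]
cast [600.7 -63.4  14. ]
handle end [688.2 -56.7  40. ]
centre 600.0 -71.9 w 20.2 l 63.0 long axis deg 95.4 px [372. 167.]
centre 538.9 -71.1 w 17.9 l 63.1 long axis deg 89.5 px [317. 166.]
blue_tray_handle [(0.58, [347.4, 170.2], [666.0, -68.0, 26.0])]
blue_tray_handle [(0.72, [328.9, 187.4], [687.0, -85.0, 26.0]), (0.36, [298.5, 200.4], [655.0, 69.0, 26.0])]
blue_tray_handle [(0.81, [438.3, 164.5], [669.0, -66.0, 26.0])]
blue_tray [(0.95, [345.5, 203.4], [564.0, -65.0, 0.0]), (0.34, [349.2, 191.3], [603.0, -76.0, 0.0])]
blue_tray [(0.98, [349.7, 208.9], [550.0, -66.0, 0.0]), (0.51, [218.5, 233.1], [643.0, 359.0, 0.0])]
blue_tray [(0.6, [327.3, 158.1], [551.0, -64.0, 0.0]), (0.55, [318.7, 258.4], [541.0, -191.0, 0.0])]
```

View pics/g_seg.png

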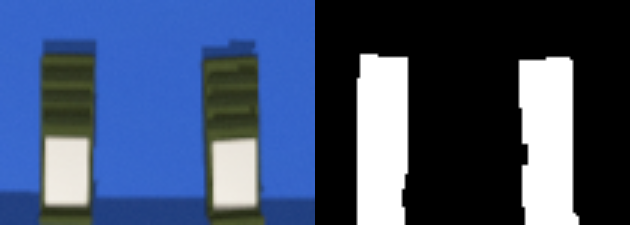

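```bash
python3 -m jog '{"hand":[1,1,1,1,1],"travel":[[14,-15,20],[26,-30,50],[27,-30,90],[27,-30,130],[27,-30,150]],"turn":[0,0,0,0,0]}';python3 -m jog '{"hand":[1,1,1],"travel":[[0,0,0],[0,0,0],[0,0,0]],"turn":[0,0,0]}'
python3 - <<'E'
from h import *
s=st();print(delta(s,[570,-58,19]));W=get_image("wrist");save(W,"h_w")
E
```

```text
t: 6.5
ee_pos: [0.5692, -0.0525, 0.0447]
orientation: [[1.0, 0.005, 0.001], [0.005, -1.0, 0.007], [0.001, -0.007, -1.0]]
ft_force: [-0.6, 0.6, -0.6]
finger_gap: 0.0194
t: 6.75
ee_pos: [0.5701, -0.0525, 0.0457]
orientation: [[1.0, 0.005, 0.002], [0.005, -1.0, 0.007], [0.002, -0.007, -1.0]]
ft_force: [0.8, 0.1, 0.3]
finger_gap: 0.0192
t 6.75 pos [570.1 -52.5  45.7] gap 19.2 F [0.8 0.1 0.3]
[[1.0, 0.005, 0.002], [0.005, -1.0, 0.007], [0.002, -0.007, -1.0]]
[-0.2  5.7 26.7]
```

View pics/h_w.png

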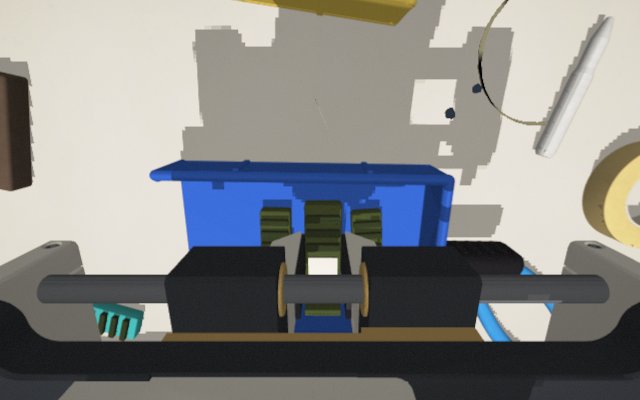

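```bash
python3 -m jog '{"hand":[1,1,0.68,0.68,0.68],"travel":[[0,5,15],[0,5,27],[0,5,27],[0,5,27],[0,5,27]],"turn":[0,0,0,0,0]}';python3 -m jog '{"hand":[0.68,0.68,0.68,0.68,0.5],"travel":[[0,0,0],[0,0,-30],[0,0,-70],[0,0,-110],[0,0,-150]],"turn":[0,0,0,0,0]}'
python3 - <<'E'
from h import *
s=st();W=get_image("wrist");save(W,"i_w");T=get_image("top");save(T,"i_t",(160,160,400,290),3.3)
seg(T,(195,205,235,232),.013); seg(T,(265,180,300,235),.014)
E
```

```text
t: 7.22
ee_pos: [0.5715, -0.0573, 0.0203]
orientation: [[1.0, 0.005, 0.005], [0.005, -1.0, 0.007], [0.005, -0.007, -1.0]]
ft_force: [-0.5, -0.2, 0.3]
finger_gap: 0.0286
t: 7.63
ee_pos: [0.5704, -0.0581, 0.1724]
orientation: [[1.0, 0.005, 0.005], [0.005, -1.0, 0.007], [0.005, -0.007, -1.0]]
ft_force: [1.0, 0.1, -0.7]
finger_gap: 0.033
t 7.63 pos [570.4 -58.1 172.4] gap 33.0 F [ 1.   0.1 -0.7]
[[1.0, 0.005, 0.005], [0.005, -1.0, 0.007], [0.005, -0.007, -1.0]]
```

View pics/i_w.png

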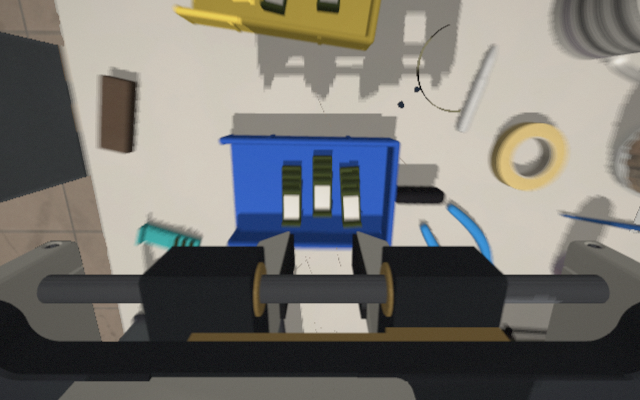

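View pics/i_t.png

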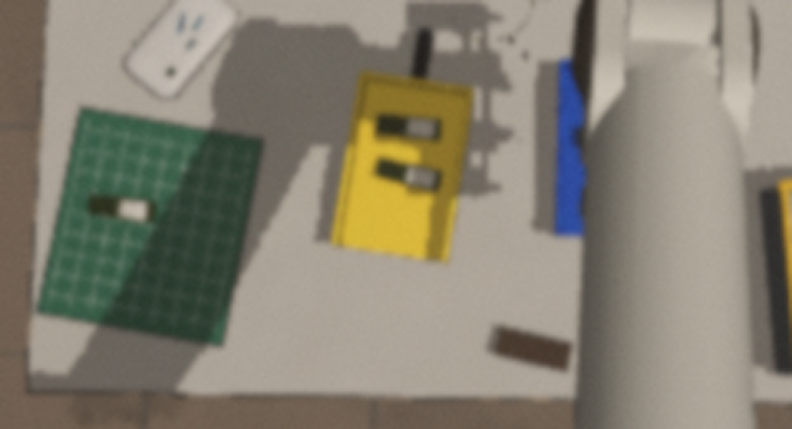

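```bash
python3 -m jog '{"hand":[0.5,0.5,0.5,0.5,0.5],"travel":[[-7,-40,0],[-14,-80,0],[-20,-120,0],[-26,-160,0],[-33,-200,0]],"turn":[0.02,0.04,0.06,0.08,0.1]}';python3 -m jog '{"hand":[0.5,0.5,0.5,0.5,0.5],"travel":[[-10,-40,0],[-20,-80,0],[-30,-120,0],[-40,-160,0],[-52,-200,0]],"turn":[0.03,0.03,0.03,0.03,0.03]}'
python3 - <<'E'
from h import *
s=st();print(delta(s,[496,403.5,100]))
E
```

```text
t: 8.15
ee_pos: [0.5419, 0.143, 0.1796]
orientation: [[0.995, -0.096, 0.021], [-0.096, -0.995, 0.006], [0.02, -0.008, -1.0]]
ft_force: [0.2, -0.3, 0.8]
finger_gap: 0.0457
t: 8.57
ee_pos: [0.5091, 0.3489, 0.1806]
orientation: [[0.992, -0.126, 0.022], [-0.126, -0.992, 0.007], [0.021, -0.009, -1.0]]
ft_force: [0.6, -0.2, 0.1]
finger_gap: 0.0459
t 8.57 pos [509.1 348.9 180.6] gap 45.9 F [ 0.6 -0.2  0.1]
[[0.992, -0.126, 0.022], [-0.126, -0.992, 0.007], [0.021, -0.009, -1.0]]
[-21.5 -51.7  80.6]
```

```bash
python3 -m jog '{"hand":[0.5,0.5,0.5,0.5,0.5],"travel":[[-15,-38,0],[-21,-52,20],[-21,-52,60],[-21,-52,81],[-21,-52,81]],"turn":[0,0,0,0,0]}'
python3 - <<'E'
from h import *
s=st();W=get_image("wrist");save(W,"j_w");print(delta(s,[496,403.5,7]))
E
```

```text
t: 8.98
ee_pos: [0.4928, 0.4015, 0.0941]
orientation: [[0.992, -0.125, 0.014], [-0.125, -0.992, 0.0], [0.014, -0.002, -1.0]]
ft_force: [-1.0, -1.3, -0.5]
finger_gap: 0.0458
t 8.98 pos [492.8 401.5  94.1] gap 45.8 F [-1.  -1.3 -0.5]
[[0.992, -0.125, 0.014], [-0.125, -0.992, 0.0], [0.014, -0.002, -1.0]]
[ 1.7 -2.2 87.2]
```

View pics/j_w.png

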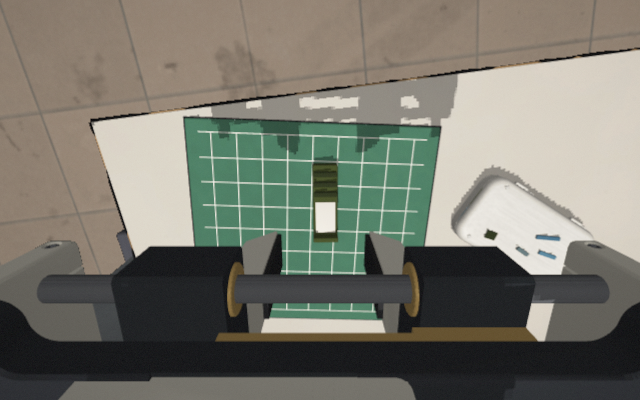

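```bash
python3 - <<'E'
from h import *
s=st();W=get_image("wrist")
for uv in ((313,164),(338,164),(313,241),(339,241),(325,202)):print(np.round(onz(W,uv,.013)*1e3,1))
E
python3 -m jog '{"hand":[0.5,0.5,0.5,0.5,0.5],"travel":[[1,-1,40],[1,-1,70],[1,-1,87],[1,-1,88],[1,-1,88]],"turn":[0,0,0,0,0]}';python3 -m jog '{"hand":[0.9,0.9,0.9,0.9,0.9],"travel":[[0,0,0],[0,0,0],[0,0,0],[0,0,0],[0,0,0]],"turn":[0,0,0,0,0]}'
```

```text
t 9.03 pos [494.5 402.3  96.9] gap 46.3 F [ 0.2 -0.4  0.7]
[[0.992, -0.126, 0.017], [-0.126, -0.992, 0.003], [0.017, -0.005, -1.0]]
[492.8 436.3  13. ]
[512.3 433.8  13. ]
[484.  371.3  13. ]
[505.7 368.4  13. ]
[498.3 404.1  13. ]
t: 9.5
ee_pos: [0.5001, 0.4049, 0.0126]
orientation: [[0.992, -0.127, 0.021], [-0.127, -0.992, 0.006], [0.02, -0.009, -1.0]]
ft_force: [0.3, 0.4, 0.7]
finger_gap: 0.0462
t: 9.92
ee_pos: [0.5006, 0.4053, 0.0136]
orientation: [[0.992, -0.127, 0.023], [-0.127, -0.992, 0.007], [0.021, -0.01, -1.0]]
ft_force: [-1.2, 0.3, 1.5]
finger_gap: 0.0173
```

```bash
python3 -m jog '{"hand":[0.5,0.5,0.5],"travel":[[0,0,-4],[0,0,-4],[0,0,-4]],"turn":[0,0,0]}';python3 - <<'E'
from h import *
s=st();W=get_image("wrist");save(W,"k_w")
E
```

```text
t: 10.17
ee_pos: [0.5008, 0.4055, 0.0182]
orientation: [[0.992, -0.127, 0.023], [-0.127, -0.992, 0.008], [0.022, -0.011, -1.0]]
ft_force: [-0.3, 0.3, -0.7]
finger_gap: 0.0324
t 10.17 pos [500.8 405.5  18.2] gap 32.4 F [-0.3  0.3 -0.7]
[[0.992, -0.127, 0.023], [-0.127, -0.992, 0.008], [0.022, -0.011, -1.0]]
```

View pics/k_w.png

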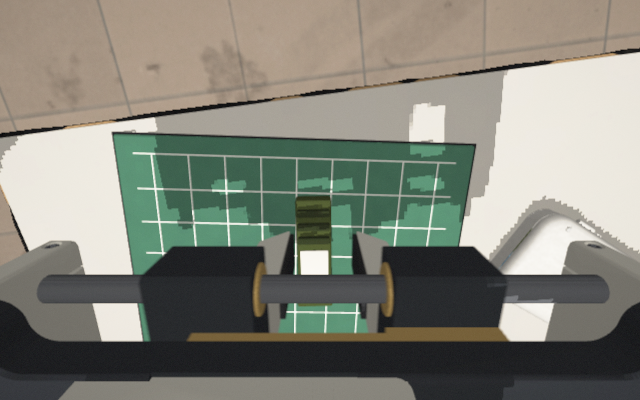

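```bash
python3 -m jog '{"hand":[0.5,0.5,0.5,0.5,0.5],"travel":[[-4,3,0],[-4,3,0],[-4,3,10],[-4,3,12],[-4,3,12]],"turn":[0,0,0,0,0]}';python3 -m jog '{"hand":[0.9,0.9,0.9,0.9,0.9],"travel":[[0,0,1],[0,0,1],[0,0,1],[0,0,1],[0,0,1]],"turn":[0,0,0,0,0]}'
```

```text
t: 10.63
ee_pos: [0.4957, 0.4023, 0.0044]
orientation: [[0.992, -0.127, 0.021], [-0.127, -0.992, 0.006], [0.02, -0.009, -1.0]]
ft_force: [0.8, 0.6, -0.2]
finger_gap: 0.0458
t: 11.05
ee_pos: [0.4955, 0.4029, 0.0036]
orientation: [[0.992, -0.127, 0.021], [-0.127, -0.992, 0.007], [0.02, -0.009, -1.0]]
ft_force: [-3.1, 0.4, 4.3]
finger_gap: 0.0194
```

```bash
python3 -m jog '{"hand":[1,1,1,1,1],"travel":[[0,0,-40],[0,0,-80],[0,0,-120],[6,40,-140],[12,80,-140]],"turn":[0,0,0,-0.03,-0.06]}';python3 -m jog '{"hand":[1,1,1,1,1],"travel":[[6,40,0],[12,80,0],[18,120,0],[24,160,0],[30,200,0]],"turn":[-0.02,-0.04,-0.06,-0.06,-0.06]}'
python3 - <<'E'
from h import *
s=st();print(delta(s,[512,-58,100]))
E
```

```text
t: 11.47
ee_pos: [0.4968, 0.3281, 0.1485]
orientation: [[0.998, -0.06, 0.03], [-0.06, -0.998, 0.015], [0.029, -0.016, -0.999]]
ft_force: [2.2, -1.1, -0.8]
finger_gap: 0.0195
t: 11.88
ee_pos: [0.5149, 0.124, 0.1461]
orientation: [[1.0, -0.0, 0.031], [-0.001, -1.0, 0.014], [0.031, -0.014, -0.999]]
ft_force: [0.5, -0.6, 0.1]
finger_gap: 0.0198
t 11.88 pos [514.9 124.  146.1] gap 19.8 F [ 0.5 -0.6  0.1]
[[1.0, -0.0, 0.031], [-0.001, -1.0, 0.014], [0.031, -0.014, -0.999]]
[ -4.2 182.7  43.4]
```

```bash
python3 -m jog '{"hand":[1,1,1,1,1],"travel":[[-1,40,0],[-2,80,0],[-3,120,0],[-4,160,0],[-4,183,0]],"turn":[0,0,0,0,0]}';python3 -m jog '{"hand":[1,1,1,1,1],"travel":[[0,0,30],[0,0,60],[0,0,80],[0,0,80],[0,0,80]],"turn":[0,0,0,0,0]}'
python3 - <<'E'
from h import *
s=st();print(delta(s,[512,-58,19]));W=get_image("wrist");save(W,"l_w")
E
```

```text
t: 12.3
ee_pos: [0.51, -0.0652, 0.1433]
orientation: [[1.0, -0.006, 0.031], [-0.007, -1.0, 0.011], [0.031, -0.012, -0.999]]
ft_force: [-0.2, -0.2, -1.6]
finger_gap: 0.0197
t: 12.72
ee_pos: [0.5115, -0.0646, 0.0625]
orientation: [[1.0, -0.007, 0.028], [-0.007, -1.0, 0.011], [0.028, -0.011, -1.0]]
ft_force: [0.6, 0.6, -0.1]
finger_gap: 0.0194
t 12.72 pos [511.5 -64.6  62.5] gap 19.4 F [ 0.6  0.6 -0.1]
[[1.0, -0.007, 0.028], [-0.007, -1.0, 0.011], [0.028, -0.011, -1.0]]
[-0.7 -6.1 43.5]
```

View pics/l_w.png

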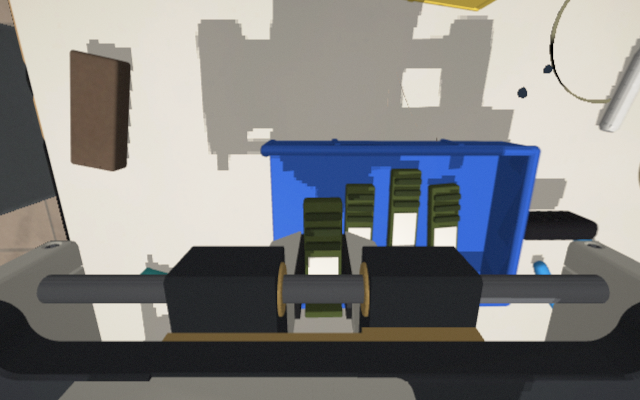

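```bash
python3 -m jog '{"hand":[1,1,0.68,0.68,0.68],"travel":[[0,-6,25],[0,-6,44],[0,-6,44],[0,-6,44],[0,-6,44]],"turn":[0,0,0,0,0]}';python3 -m jog '{"hand":[0.68,0.68,0.68,0.68,0.5],"travel":[[0,0,0],[0,-10,-30],[0,-40,-70],[0,-80,-110],[0,-100,-130]],"turn":[0,0,0,0,0]}'
python3 - <<'E'
from h import *
s=st();W=get_image("wrist");save(W,"m_w")
E
```

```text
t: 13.18
ee_pos: [0.5155, -0.0583, 0.0214]
orientation: [[0.999, -0.006, 0.033], [-0.007, -1.0, 0.011], [0.033, -0.011, -0.999]]
ft_force: [0.8, -0.6, -0.2]
finger_gap: 0.0288
t: 13.6
ee_pos: [0.5126, 0.0337, 0.1485]
orientation: [[0.999, -0.009, 0.036], [-0.009, -1.0, 0.011], [0.036, -0.011, -0.999]]
ft_force: [1.2, -0.3, -0.3]
finger_gap: 0.0324
t 13.6 pos [512.6  33.7 148.5] gap 32.4 F [ 1.2 -0.3 -0.3]
[[0.999, -0.009, 0.036], [-0.009, -1.0, 0.011], [0.036, -0.011, -0.999]]
```

View pics/m_w.png

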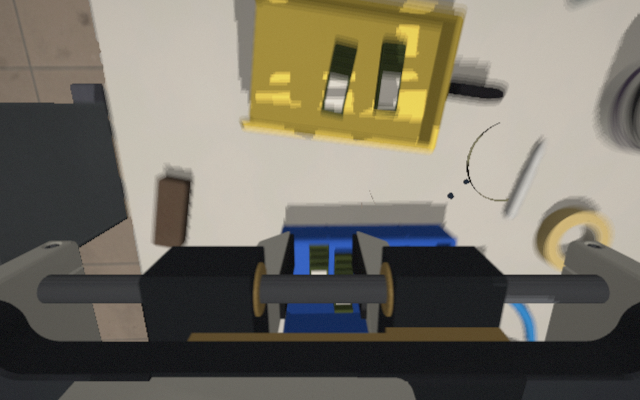

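```bash
python3 -m jog '{"hand":[0.5,0.5,0.5,0.5,0.5],"travel":[[16,-40,0],[32,-70,0],[37,-70,-20],[37,-70,-20],[37,-70,-20]],"turn":[0,0,0,0,0]}'
python3 - <<'E'
from h import *
s=st();W=get_image("wrist");save(W,"n_w");seg(W,(270,90,420,240),.014,"n_seg")
E
```

```text
t: 14.07
ee_pos: [0.5536, 0.1121, 0.1791]
orientation: [[0.999, 0.0, 0.049], [-0.0, -1.0, 0.017], [0.049, -0.017, -0.999]]
ft_force: [-0.2, 0.2, -0.4]
finger_gap: 0.0457
t 14.07 pos [553.6 112.1 179.1] gap 45.7 F [-0.2  0.2 -0.4]
[[0.999, 0.0, 0.049], [-0.0, -1.0, 0.017], [0.049, -0.017, -0.999]]
centre 588.4 79.0 w 64.0 l 168.4 long axis deg 178.8 px [354. 223.]
centre 532.0 130.1 w 20.0 l 64.5 long axis deg 77.4 px [294. 166.]
centre 577.1 131.5 w 19.6 l 64.3 long axis deg 84.5 px [337. 164.]
centre 565.2 126.2 w 103.6 l 108.8 long axis deg 172.1 px [344. 193.]
centre 632.6 175.8 w 56.3 l 64.9 long axis deg 94.8 px [398. 114.]
```

View pics/n_w.png

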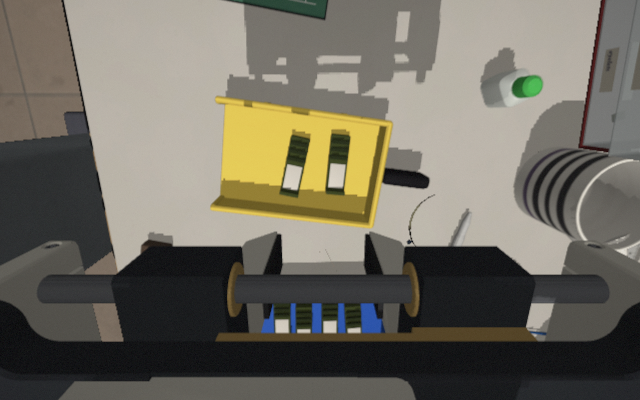

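View pics/n_seg.png

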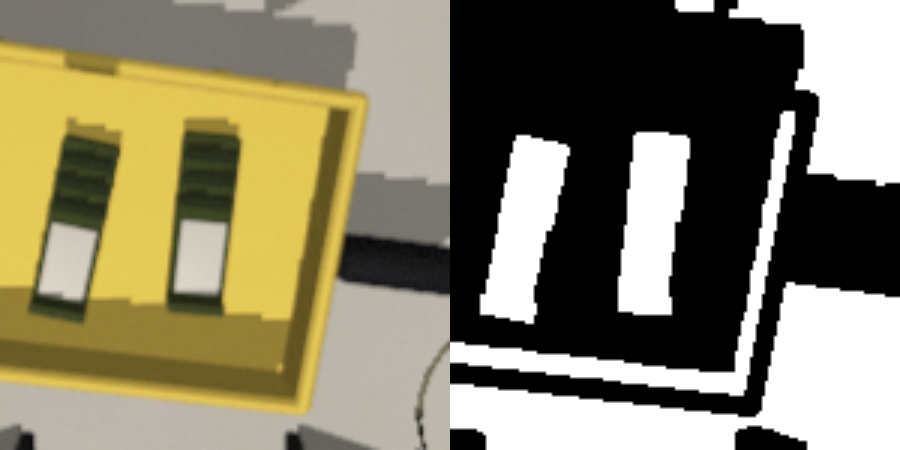

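```bash
python3 - <<'E'
from h import *
s=st();print(delta(s,[528,120.5,60]))
E
python3 -m jog '{"hand":[0.63,0.63,0.63,0.63,0.63],"travel":[[-18,-8,30],[-18,-8,70],[-18,-8,100],[-18,-8,118],[-18,-8,118]],"turn":[0.1,0.2,0.22,0.22,0.22]}'
python3 - <<'E'
from h import *
s=st();print(delta(s,[528,120.5,9]));W=get_image("wrist");save(W,"o_w");seg(W,(250,140,440,330),.014,"o_seg")
E
```

```text
t 14.12 pos [552.4 110.8 177.9] gap 46.1 F [-0.  -0.7 -0.6]
[[0.999, -0.001, 0.046], [-0.002, -1.0, 0.016], [0.046, -0.016, -0.999]]
[-29.9  -7.8 116.8]
t: 14.53
ee_pos: [0.5353, 0.1179, 0.0547]
orientation: [[0.974, -0.221, 0.037], [-0.222, -0.975, 0.012], [0.034, -0.02, -0.999]]
ft_force: [-0.7, -0.0, -0.2]
finger_gap: 0.0342
t 14.53 pos [535.3 117.9  54.7] gap 34.2 F [-0.7 -0.  -0.2]
[[0.974, -0.221, 0.037], [-0.222, -0.975, 0.012], [0.034, -0.02, -0.999]]
[-9.2 -0.  45.4]
centre 521.2 47.2 w 22.6 l 70.1 long axis deg 165.6 px [323. 317.]
centre 532.5 129.7 w 20.2 l 66.3 long axis deg 76.9 px [312. 208.]
centre 615.1 120.4 w 5.0 l 74.5 long axis deg 82.9 px [436. 193.]
centre 577.6 131.7 w 21.8 l 67.3 long axis deg 86.0 px [378. 190.]
```

View pics/o_w.png

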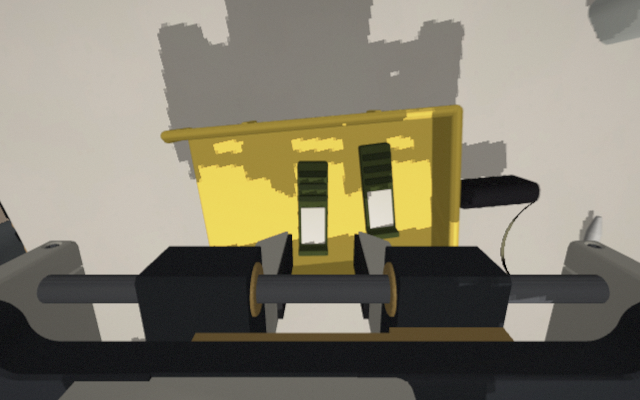

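```bash
python3 -m jog '{"hand":[0.63,0.63,0.63,0.63,0.63],"travel":[[-8,0,10],[-8,0,35],[-8,0,46],[-8,0,46],[-8,0,46]],"turn":[0,0,0,0,0]}'
python3 - <<'E'
from h import *
s=st();print(delta(s,[529,120.5,8]));W=get_image("wrist");save(W,"p_w")
E
```

```text
t: 15.0
ee_pos: [0.5314, 0.1203, 0.0112]
orientation: [[0.974, -0.222, 0.04], [-0.222, -0.975, 0.013], [0.036, -0.022, -0.999]]
ft_force: [1.3, -0.3, -0.5]
finger_gap: 0.0341
t 15.0 pos [531.4 120.3  11.2] gap 34.1 F [ 1.3 -0.3 -0.5]
[[0.974, -0.222, 0.04], [-0.222, -0.975, 0.013], [0.036, -0.022, -0.999]]
[-2.5  0.4  3.1]
```

View pics/p_w.png

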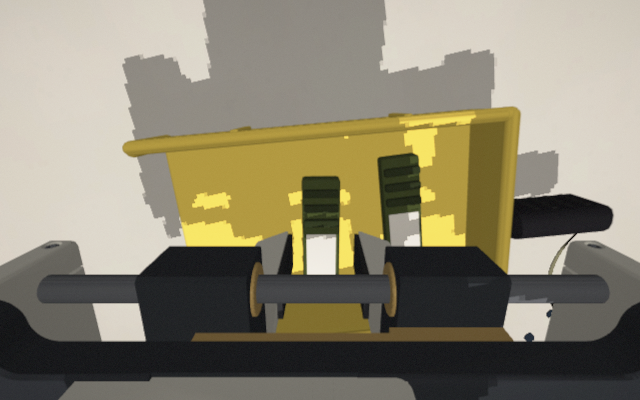

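```bash
python3 -m jog '{"hand":[0.63,0.9,0.95,0.95,0.95],"travel":[[-1,0,3],[-1,0,3],[-1,0,3],[-1,0,3],[-1,0,3]],"turn":[0,0,0,0,0]}';python3 -m jog '{"hand":[1,1,1,1,1],"travel":[[0,0,0],[0,0,-30],[0,0,-70],[0,20,-110],[0,50,-120]],"turn":[0,0,-0.05,-0.15,-0.22]}';python3 - <<'E'
from h import *
s=st();print(delta(s,[487,-58,130]))
E
```

```text
t: 15.47
ee_pos: [0.5316, 0.1209, 0.0094]
orientation: [[0.974, -0.222, 0.042], [-0.222, -0.975, 0.014], [0.038, -0.023, -0.999]]
ft_force: [-0.1, -0.2, 3.9]
finger_gap: 0.0194
t: 15.88
ee_pos: [0.519, 0.0746, 0.1333]
orientation: [[0.999, 0.008, 0.051], [0.007, -1.0, 0.017], [0.051, -0.017, -0.999]]
ft_force: [1.4, -0.4, 0.1]
finger_gap: 0.0193
t 15.88 pos [519.   74.6 133.3] gap 19.3 F [ 1.4 -0.4  0.1]
[[0.999, 0.008, 0.051], [0.007, -1.0, 0.017], [0.051, -0.017, -0.999]]
[-33.  132.4  -0.6]
```

```bash
python3 -m jog '{"hand":[1,1,1,1,1],"travel":[[-10,40,0],[-20,80,0],[-30,120,0],[-30,142,0],[-30,142,0]],"turn":[0,0,0,0,0]}';python3 - <<'E'
from h import *
s=st();print(delta(s,[488,-68,60]));W=get_image("wrist");save(W,"q_w");seg(W,(310,120,500,240),.014,"q_seg")
for uv in ((292,128),(286,230)): print(np.round(onz(W,uv,.04)*1e3,1))
E
```

```text
t: 16.3
ee_pos: [0.489, -0.0742, 0.1295]
orientation: [[0.999, -0.001, 0.051], [-0.002, -1.0, 0.014], [0.051, -0.014, -0.999]]
ft_force: [0.4, 0.7, 0.2]
finger_gap: 0.019
t 16.3 pos [489.  -74.2 129.5] gap 19.0 F [0.4 0.7 0.2]
[[0.999, -0.001, 0.051], [-0.002, -1.0, 0.014], [0.051, -0.014, -0.999]]
[-4.6 -5.2 69.4]
centre 659.3 -100.3 w 10.9 l 45.1 long axis deg 98.9 px [495. 219.]
centre 538.0 -71.1 w 20.3 l 62.9 long axis deg 90.5 px [369. 190.]
centre 600.0 -71.8 w 24.2 l 64.8 long axis deg 95.5 px [435. 190.]
centre 569.6 -60.8 w 22.1 l 63.8 long axis deg 92.7 px [404. 178.]
centre 502.7 -71.6 w 38.0 l 92.5 long axis deg 89.2 px [333. 191.]
[470.3 -12.6  40. ]
[462.7 -97.1  40. ]
```

View pics/q_w.png

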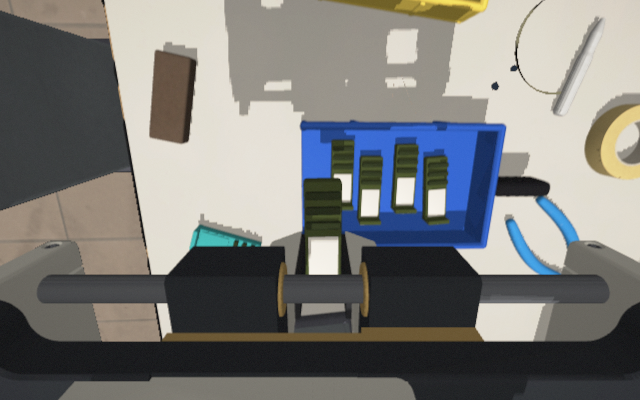

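```bash
python3 -m jog '{"hand":[1,1,1,1,1],"travel":[[-5,-5,20],[-5,-5,55],[-5,-5,75],[-5,-5,80],[-5,-5,80]],"turn":[0,0,0,0,0]}';python3 - <<'E'
from h import *
s=st();print(delta(s,[488.5,-68,19]))
E
```

```text
t: 16.77
ee_pos: [0.4875, -0.063, 0.0479]
orientation: [[0.999, 0.003, 0.048], [0.003, -1.0, 0.017], [0.048, -0.017, -0.999]]
ft_force: [0.2, -0.2, 0.1]
finger_gap: 0.0194
t 16.77 pos [487.5 -63.   47.9] gap 19.4 F [ 0.2 -0.2  0.1]
[[0.999, 0.003, 0.048], [0.003, -1.0, 0.017], [0.048, -0.017, -0.999]]
[-0.4  5.5 28.9]
```

```bash
python3 -m jog '{"hand":[1,1,0.7,0.7,0.7],"travel":[[0,3,15],[0,3,29],[0,3,29],[0,3,29],[0,3,29]],"turn":[0,0,0,0,0]}';python3 -m jog '{"hand":[0.7,0.7,0.7,0.7,0.63],"travel":[[0,0,0],[0,0,-30],[0,-30,-70],[10,-70,-110],[20,-110,-120]],"turn":[0,0,0,0,0]}';python3 - <<'E'
from h import *
s=st();W=get_image("wrist");save(W,"r_w");print(delta(s,[577,131.5,60]))
E
```

```text
t: 17.18
ee_pos: [0.49, -0.0653, 0.0203]
orientation: [[0.999, 0.004, 0.049], [0.003, -1.0, 0.017], [0.05, -0.017, -0.999]]
ft_force: [-0.2, 0.6, -0.0]
finger_gap: 0.0269
t: 17.6
ee_pos: [0.5007, 0.0218, 0.1371]
orientation: [[0.999, -0.001, 0.054], [-0.002, -1.0, 0.016], [0.054, -0.016, -0.998]]
ft_force: [1.2, 0.6, 0.3]
finger_gap: 0.0308
t 17.6 pos [500.7  21.8 137.1] gap 30.8 F [1.2 0.6 0.3]
[[0.999, -0.001, 0.054], [-0.002, -1.0, 0.016], [0.054, -0.016, -0.998]]
[  71.9 -108.5   82.8]
```

View pics/r_w.png

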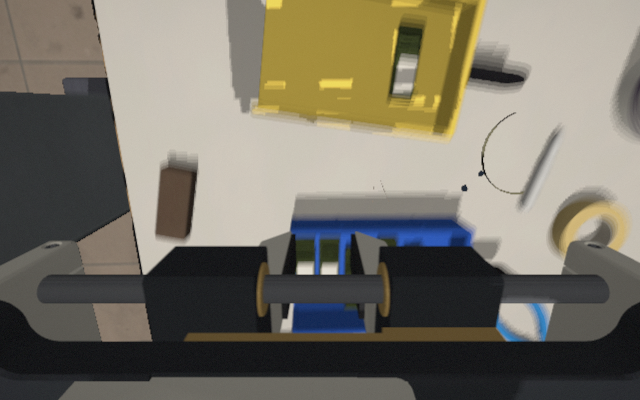

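```bash
python3 -m jog '{"hand":[0.5,0.5,0.5,0.5,0.5],"travel":[[24,-34,0],[48,-68,0],[72,-106,20],[72,-109,60],[72,-109,75]],"turn":[0.03,0.06,0.08,0.08,0.08]}';python3 -m jog '{"hand":[0.5,0.5],"travel":[[0,0,0],[0,0,0]],"turn":[0,0]}';python3 - <<'E'
from h import *
s=st();W=get_image("wrist");save(W,"s_w");seg(W,(270,140,400,260),.014,"s_seg");print(delta(s,[577.3,130,8]))
E
```

```text
t: 18.07
ee_pos: [0.5827, 0.1503, 0.0726]
orientation: [[0.996, -0.064, 0.066], [-0.066, -0.997, 0.027], [0.064, -0.031, -0.997]]
ft_force: [-0.5, -0.4, -0.0]
finger_gap: 0.0459
t: 18.23
ee_pos: [0.5817, 0.1514, 0.0721]
orientation: [[0.996, -0.062, 0.064], [-0.064, -0.998, 0.027], [0.062, -0.031, -0.998]]
ft_force: [0.2, 0.8, -0.7]
finger_gap: 0.046
t 18.23 pos [581.7 151.4  72.1] gap 46.0 F [ 0.2  0.8 -0.7]
[[0.996, -0.062, 0.064], [-0.064, -0.998, 0.027], [0.062, -0.031, -0.998]]
centre 579.2 141.5 w 19.3 l 46.8 long axis deg 85.3 px [315. 229.]
centre 621.5 150.5 w 6.4 l 31.5 long axis deg 81.5 px [371. 214.]
centre 634.5 175.0 w 16.1 l 47.4 long axis deg 90.0 px [392. 179.]
[-7.  23.6 63.1]
```

View pics/s_w.png

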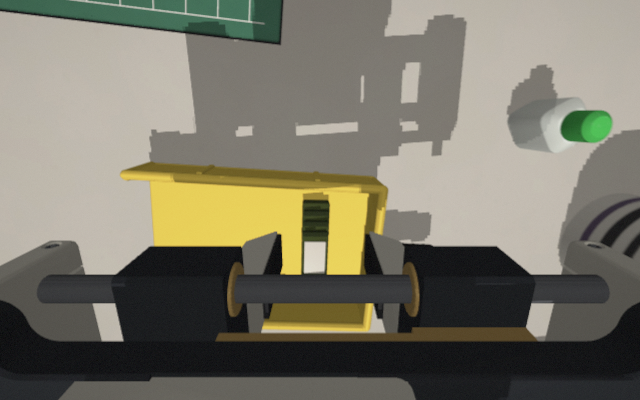

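```bash
python3 -m jog '{"hand":[0.65,0.65,0.65,0.65,0.65],"travel":[[-7,22,5],[-7,22,21],[-7,22,21],[-7,22,21],[-7,22,21]],"turn":[0,0,0,0,0]}';python3 - <<'E'
from h import *
s=st();W=get_image("wrist");save(W,"t_w");seg(W,(270,140,400,260),.014,"s_seg");print(delta(s,[575,130,8]))
E
```

```text
t: 18.7
ee_pos: [0.577, 0.1298, 0.0534]
orientation: [[0.996, -0.064, 0.069], [-0.066, -0.997, 0.028], [0.067, -0.032, -0.997]]
ft_force: [0.6, -0.6, -0.1]
finger_gap: 0.0323
t 18.7 pos [577.  129.8  53.4] gap 32.3 F [ 0.6 -0.6 -0.1]
[[0.996, -0.064, 0.069], [-0.066, -0.997, 0.028], [0.067, -0.032, -0.997]]
centre 578.1 135.2 w 19.6 l 59.0 long axis deg 84.2 px [319. 219.]
centre 620.5 143.3 w 7.7 l 51.6 long axis deg 82.1 px [382. 201.]
[-5.1  1.4 45.2]
```

View pics/t_w.png

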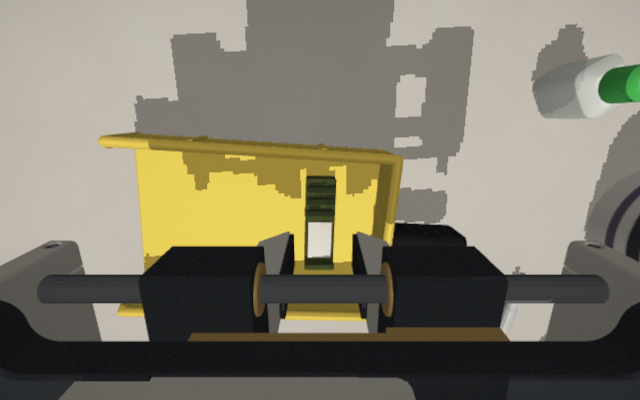

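```bash
python3 -m jog '{"hand":[0.65,0.65,0.65,0.65,0.65],"travel":[[-4,1,20],[-5,1,40],[-5,1,46],[-5,1,46],[-5,1,46]],"turn":[0,0,0,0,0]}';python3 -m jog '{"hand":[0.9,0.95,0.95,0.95,0.95],"travel":[[1,0,1],[1,0,1],[1,0,1],[1,0,1],[1,0,1]],"turn":[0,0,0,0,0]}'
```

```text
t: 19.17
ee_pos: [0.5756, 0.1311, 0.0078]
orientation: [[0.996, -0.063, 0.07], [-0.065, -0.997, 0.028], [0.068, -0.033, -0.997]]
ft_force: [0.0, 0.8, -0.2]
finger_gap: 0.032
t: 19.58
ee_pos: [0.5776, 0.1313, 0.0078]
orientation: [[0.995, -0.063, 0.071], [-0.065, -0.997, 0.029], [0.069, -0.033, -0.997]]
ft_force: [-1.0, -0.5, 5.8]
finger_gap: 0.0194
```

```bash
python3 -m jog '{"hand":[1,1,1,1,1],"travel":[[0,0,-30],[0,0,-70],[2,20,-100],[4,50,-100],[4,60,-100]],"turn":[0,0,0,-0.03,-0.06]}';python3 - <<'E'
from h import *
s=st();print(delta(s,[585,-50,90]))
E
```

```text
t: 20.0
ee_pos: [0.5725, 0.064, 0.1084]
orientation: [[0.997, -0.005, 0.076], [-0.007, -1.0, 0.026], [0.076, -0.027, -0.997]]
ft_force: [0.3, -1.6, -0.6]
finger_gap: 0.0197
t 20.0 pos [572.5  64.  108.4] gap 19.7 F [ 0.3 -1.6 -0.6]
[[0.997, -0.005, 0.076], [-0.007, -1.0, 0.026], [0.076, -0.027, -0.997]]
[ 11.8 114.4  16.3]
```

```bash
python3 -m jog '{"hand":[1,1,1,1,1],"travel":[[5,40,0],[11,80,0],[12,110,5],[12,112,16],[12,112,16]],"turn":[0,0,0,0,0]}';python3 -m jog '{"hand":[1,1],"travel":[[0,0,0],[0,0,0]],"turn":[0,0]}';python3 - <<'E'
from h import *
s=st();print(delta(s,[585,-50,21]));W=get_image("wrist");save(W,"u_w")
E
```

```text
t: 20.42
ee_pos: [0.5834, -0.0514, 0.0885]
orientation: [[0.997, -0.011, 0.073], [-0.013, -1.0, 0.025], [0.073, -0.026, -0.997]]
ft_force: [-0.3, 0.3, -1.4]
finger_gap: 0.019
t: 20.58
ee_pos: [0.5827, -0.0503, 0.0881]
orientation: [[0.997, -0.01, 0.071], [-0.012, -1.0, 0.025], [0.071, -0.026, -0.997]]
ft_force: [-0.2, 0.7, -0.2]
finger_gap: 0.0193
t 20.58 pos [582.7 -50.3  88.1] gap 19.3 F [-0.2  0.7 -0.2]
[[0.997, -0.01, 0.071], [-0.012, -1.0, 0.025], [0.071, -0.026, -0.997]]
[-2.5  1.4 67.1]
```

View pics/u_w.png

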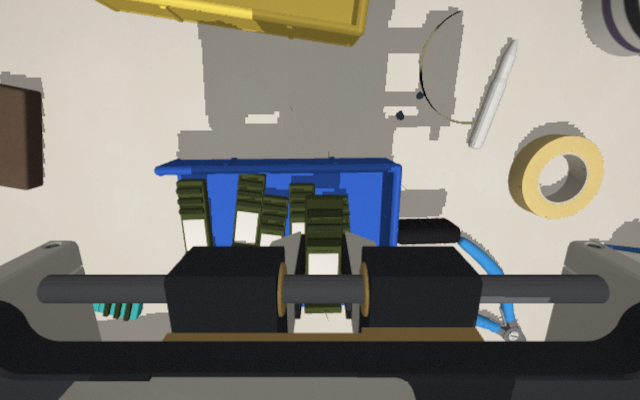

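```bash
python3 -m jog '{"hand":[1,1,1,1,0.7],"travel":[[-1,1,30],[-2,1,55],[-2,1,66],[-2,1,67],[-2,1,67]],"turn":[0,0,0,0,0]}';python3 -m jog '{"hand":[0.7,0.7,0.7,0.7,0.6],"travel":[[0,0,0],[0,0,0],[0,0,-30],[0,20,-70],[0,50,-110]],"turn":[0,0,0,0,0]}';python3 -m jog '{"hand":[0.6,0.6,0.6],"travel":[[0,10,-20],[0,10,-20],[0,10,-20]],"turn":[0,0,0]}';python3 - <<'E'
from h import *
s=st();W=get_image("wrist");save(W,"v_w")
E
```

```text
t: 21.05
ee_pos: [0.5858, -0.048, 0.0214]
orientation: [[0.997, -0.007, 0.071], [-0.009, -1.0, 0.026], [0.071, -0.027, -0.997]]
ft_force: [0.8, -0.0, 0.6]
finger_gap: 0.0225
t: 21.47
ee_pos: [0.5787, -0.0911, 0.123]
orientation: [[0.997, -0.002, 0.072], [-0.004, -1.0, 0.028], [0.072, -0.028, -0.997]]
ft_force: [1.0, -0.4, 0.3]
finger_gap: 0.0309
t: 21.72
ee_pos: [0.579, -0.103, 0.1459]
orientation: [[0.997, -0.004, 0.078], [-0.006, -1.0, 0.027], [0.078, -0.027, -0.997]]
ft_force: [-0.9, -0.2, -0.7]
finger_gap: 0.0367
t 21.72 pos [ 579.  -103.   145.9] gap 36.7 F [-0.9 -0.2 -0.7]
[[0.997, -0.004, 0.078], [-0.006, -1.0, 0.027], [0.078, -0.027, -0.997]]
```

View pics/v_w.png

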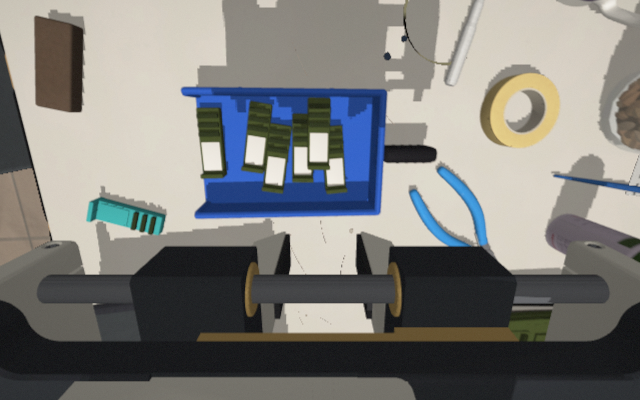

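Run:
```python
from h import *
W=get_image("wrist")
for n,uv in dict(c1TL=(197,108),c1TR=(220,108),c1BL=(202,178),c1BR=(226,177)).items(): print(n,np.round(onz(W,uv,.014)*1e3,1))
for n,uv in dict(wTL=(183,89),wBL=(196,216),wTR=(386,92),wBR=(381,213),finend=(437,153),fina=(390,152)).items(): print(n,np.round(onz(W,uv,.04)*1e3,1))
for q in("blue_tray_handle","yellow_tray","yellow_tray_handle"):
  print(q,[(round(d["p"],2),np.round(d["position"],1).tolist(),np.round(onz(W,d["position"],.026)*1e3).tolist()) for d in tip_of(W,q)[:2]])
T=get_image("top");save(T,"v_t",(160,160,400,290),3.3)
seg(W,(190,80,240,190),.014,"v_seg")
```

```text
c1TL [478.6 -23.   14. ]
c1TR [498.2 -23.1  14. ]
c1BL [476.5 -85.   14. ]
c1BR [498.2 -84.5  14. ]
wTL [477.5  -9.2  40. ]
wBL [ 476.1 -113.    40. ]
wTR [638.  -11.5  40. ]
wBR [ 638.4 -115.    40. ]
finend [685.4 -61.7  40. ]
fina [643.8 -60.3  40. ]
blue_tray_handle [(0.74, [280.5, 161.4], [550.0, -69.0, 26.0]), (0.55, [412.2, 154.8], [669.0, -65.0, 26.0])]
yellow_tray []
yellow_tray_handle []
centre 485.5 -56.6 w 33.0 l 81.2 long axis deg 83.5 px [205. 144.]
```

View pics/v_t.png

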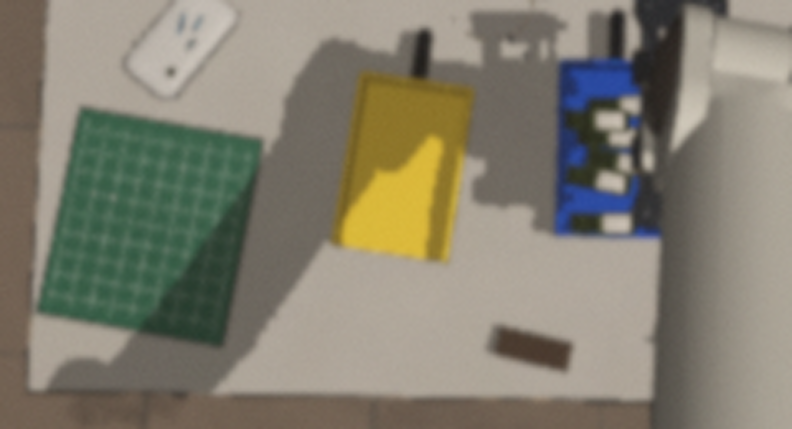

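View pics/v_seg.png

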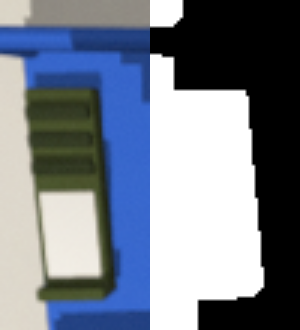

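```bash
python3 -m jog '{"hand":[0.5,0.5,0.5,0.5,0.5],"travel":[[10,-30,-10],[20,-60,-20],[30,-95,-30],[40,-130,-40],[45,-150,-50]],"turn":[-0.12,-0.24,-0.36,-0.48,-0.6]}';python3 - <<'E'
from h import *
s=st();print(delta(s,[640,125,200]),s["joints"].round(1))
E
```

```text
t: 22.43
ee_pos: [0.6182, 0.0539, 0.1987]
orientation: [[0.818, 0.572, 0.069], [0.571, -0.82, 0.032], [0.075, 0.013, -0.997]]
ft_force: [0.4, 1.0, 0.3]
finger_gap: 0.046
t 22.43 pos [618.2  53.9 198.7] gap 46.0 F [0.4 1.  0.3]
[[0.818, 0.572, 0.069], [0.571, -0.82, 0.032], [0.075, 0.013, -0.997]]
[ 58.5 -45.8   2.4] [  2.9  23.3 -12.2  99.1   4.4  53.9  24.2]
```

```bash
python3 -m jog '{"hand":[0.5,0.5,0.5,0.5,0.5],"travel":[[15,-12,0],[30,-24,0],[45,-36,0],[58,-46,0],[58,-46,0]],"turn":[-0.12,-0.24,-0.36,-0.48,-0.6]}';python3 -m jog '{"hand":[0.5,0.5,0.5,0.5],"travel":[[0,0,0],[0,0,0],[0,0,0],[0,0,0]],"turn":[-0.12,-0.23,-0.23,-0.23]}';python3 - <<'E'
from h import *
s=st();W=get_image("wrist");save(W,"w_w");print(s["joints"].round(1))
for q in("yellow_tray","yellow_tray_handle"):
  print(q,[(round(d["p"],2),np.round(d["position"],1).tolist(),np.round(onz(W,d["position"],.026 if q[-1]=="e" else 0)*1e3).tolist()) for d in tip_of(W,q)[:2]])
E
```

```text
t: 22.85
ee_pos: [0.639, 0.1308, 0.2017]
orientation: [[0.341, 0.938, 0.068], [0.938, -0.344, 0.035], [0.057, 0.052, -0.997]]
ft_force: [0.2, 0.2, 0.5]
finger_gap: 0.0459
t: 23.18
ee_pos: [0.6385, 0.131, 0.2007]
orientation: [[0.121, 0.99, 0.066], [0.992, -0.124, 0.036], [0.043, 0.061, -0.997]]
ft_force: [-0.3, 0.5, 0.5]
finger_gap: 0.0462
t 23.18 pos [638.5 131.  200.7] gap 46.2 F [-0.3  0.5  0.5]
[[0.121, 0.99, 0.066], [0.992, -0.124, 0.036], [0.043, 0.061, -0.997]]
[  3.6  27.5 -22.9  94.1  11.4  56.5  60.5]
yellow_tray [(0.76, [304.5, 58.0], [528.0, 135.0, 0.0])]
yellow_tray_handle [(0.83, [304.3, 176.0], [646.0, 118.0, 26.0]), (0.32, [112.9, 106.3], [550.0, -57.0, 26.0])]
```

View pics/w_w.png

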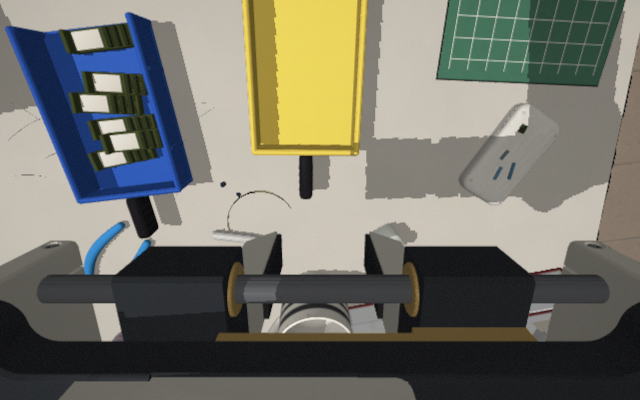

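Run:
```python
from h import *
s=manip.read_state();W=get_image("wrist")
for n,uv in dict(L=(247,153),R=(359,155),TL=(244,2),TR=(367,2),fin_base=(306,157),fin_end=(306,198)).items(): print(n,np.round(onz(W,uv,.04)*1e3,1))
for n,uv in dict(BR=(190,188),BL=(78,201),BTL=(10,28),BTR=(128,13),bf1=(137,197),bf2=(149,236),pl1=(122,226),pl2=(148,242)).items(): print("blue",n,np.round(onz(W,uv,.04 if n[0]=='B' or n[0]=='b' else .008)*1e3,1))
print(delta(s,[645,119,60]))
```

```text
L [611.1  64.8  40. ]
R [628.  177.3  40. ]
TL [481.2  89.2  40. ]
TR [493.2 195.3  40. ]
fin_base [623.  123.1  40. ]
fin_end [667.2 116.9  40. ]
blue BR [639.6  -1.   40. ]
blue BL [ 638.  -117.9   40. ]
blue BTL [ 477.8 -112.9   40. ]
blue BTR [478.1 -10.7  40. ]
blue bf1 [641.9 -57.4  40. ]
blue bf2 [687.6 -59.3  40. ]
blue pl1 [ 684.2 -106.     8. ]
blue pl2 [709.2 -82.9   8. ]
[-16.9  -1.3 141. ]
```

```bash
python3 -m jog '{"hand":[0.5,0.5,0.5,0.5,0.5],"travel":[[-15,3,40],[-15,3,80],[-15,3,120],[-15,3,135],[-15,3,135]],"turn":[0.02,0.02,0.02,0.02,0.02]}';python3 - <<'E'
from h import *
s=st();W=get_image("wrist");save(W,"x_w");print(delta(s,[649,120,8]))
E
```

```text
t: 23.8
ee_pos: [0.6456, 0.1195, 0.0618]
orientation: [[0.141, 0.988, 0.059], [0.989, -0.143, 0.034], [0.042, 0.054, -0.998]]
ft_force: [-0.1, -1.2, -0.2]
finger_gap: 0.0458
t 23.8 pos [645.6 119.5  61.8] gap 45.8 F [-0.1 -1.2 -0.2]
[[0.141, 0.988, 0.059], [0.989, -0.143, 0.034], [0.042, 0.054, -0.998]]
[-1.2  0.4 53.9]
```

View pics/x_w.png

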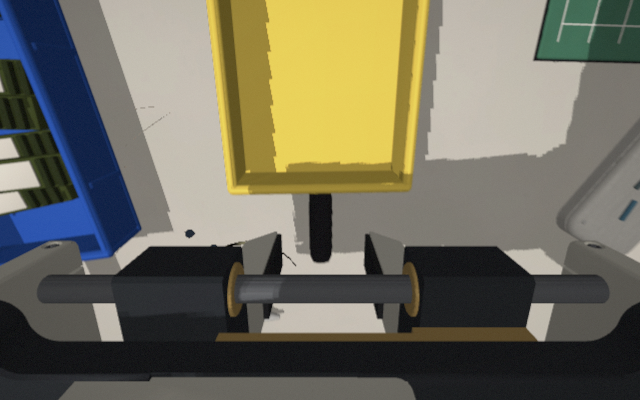

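```bash
python3 -m jog '{"hand":[0.5,0.5,0.5,0.5,0.5],"travel":[[-1,0,25],[-1,0,45],[-1,0,54],[-1,0,54],[-1,0,54]],"turn":[0,0,0,0,0]}';python3 -m jog '{"hand":[0.95,0.98,1,1,1],"travel":[[0,0,0],[0,0,0],[0,0,0],[0,0,0],[0,0,0]],"turn":[0,0,0,0,0]}' 60; python3 -m jog '{"hand":[1,1,1,1,1],"travel":[[0,0,0],[0,0,-5],[0,0,-10],[0,0,-15],[0,0,-20]],"turn":[0,0,0,0,0]}' 60;python3 - <<'E'
from h import *
s=st();W=get_image("wrist");save(W,"y_w");S=get_image("scene");save(S,"y_s",(180,160,480,300),2.6)
E
```

```text
t: 24.27
ee_pos: [0.6523, 0.1216, 0.0129]
orientation: [[0.14, 0.988, 0.066], [0.989, -0.143, 0.035], [0.044, 0.06, -0.997]]
ft_force: [-0.8, -0.2, -0.1]
finger_gap: 0.0459
t: 24.68
ee_pos: [0.6526, 0.1214, 0.0135]
orientation: [[0.14, 0.988, 0.067], [0.989, -0.143, 0.035], [0.044, 0.061, -0.997]]
ft_force: [-0.5, -0.9, 0.7]
finger_gap: 0.0175
t: 25.1
ee_pos: [0.6509, 0.1211, 0.0337]
orientation: [[0.14, 0.988, 0.066], [0.989, -0.143, 0.036], [0.045, 0.06, -0.997]]
ft_force: [0.2, -0.7, -1.4]
finger_gap: 0.0136
t 25.1 pos [650.9 121.1  33.7] gap 13.6 F [ 0.2 -0.7 -1.4]
[[0.14, 0.988, 0.066], [0.989, -0.143, 0.036], [0.045, 0.06, -0.997]]
```

View pics/y_w.png

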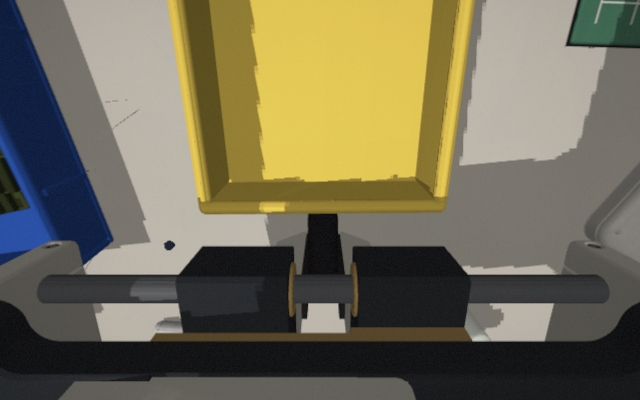

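View pics/y_s.png

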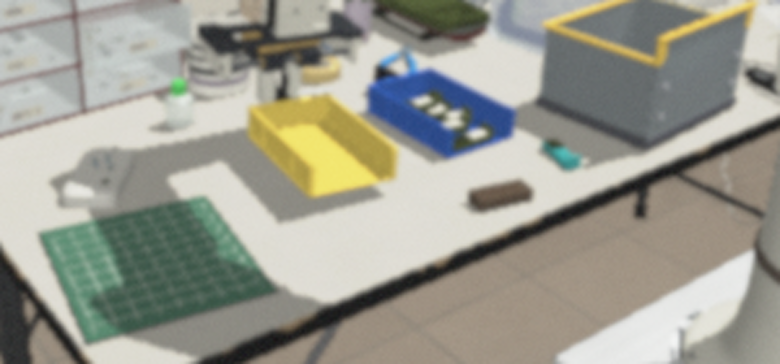

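```bash
python3 -m jog '{"hand":[1,1,1,1,1],"travel":[[0,0,-15],[0,0,-35],[0,0,-55],[0,0,-60],[0,0,-60]],"turn":[0,0,0,0,0]}' 60;python3 - <<'E'
from h import *
s=st();W=get_image("wrist");save(W,"z_w");S=get_image("scene");save(S,"z_s",(180,160,480,300),2.6)
E
```

```text
t: 25.62
ee_pos: [0.6495, 0.1193, 0.0972]
orientation: [[0.14, 0.987, 0.073], [0.989, -0.143, 0.036], [0.046, 0.067, -0.997]]
ft_force: [0.8, 0.2, -1.3]
finger_gap: 0.0133
t 25.62 pos [649.5 119.3  97.2] gap 13.3 F [ 0.8  0.2 -1.3]
[[0.14, 0.987, 0.073], [0.989, -0.143, 0.036], [0.046, 0.067, -0.997]]
```

View pics/z_w.png

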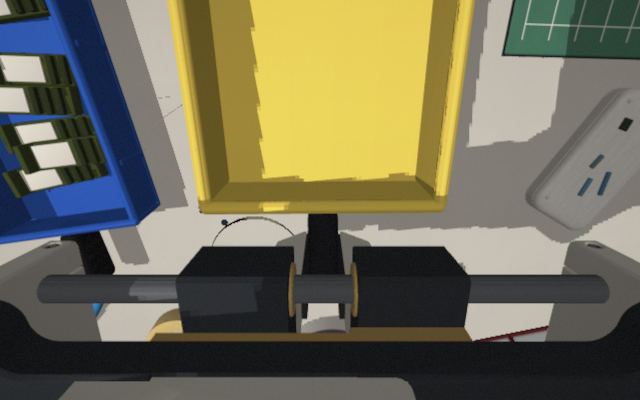

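View pics/z_s.png

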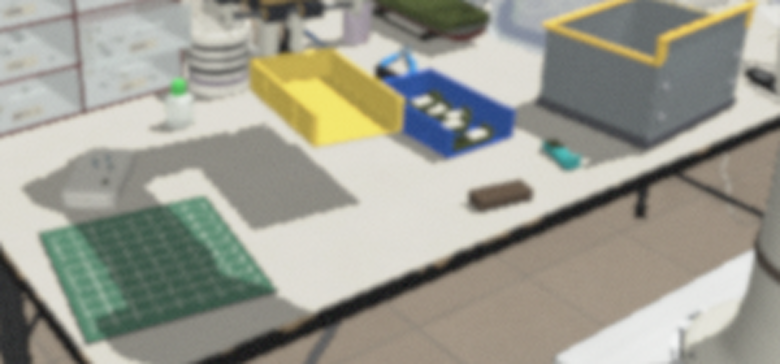

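Run:
```python
from h import *
T=get_image("top")
C=np.array([onz(T,(u/3.3+160,v/3.3+160),.003)*1e3 for u,v in((80,108),(262,140),(222,345),(38,312))]);print(C.round(1),C.mean(0).round(1))
# tin corners from first top picture b_top
for u,v in ((190,-8),(240,18),(170,98),(124,65)): print("tin",np.round(onz(T,(u/3.3+160,v/3.3+160),.02)*1e3,1))
W=get_image("wrist")
for uv in ((531,195),(587,228),(505,55),(515,8)): print(np.round(onz(W,uv,.02)*1e3,1))
save(T,"z_t",(160,140,400,290),3.3)
```

```text
[[589.9 448.9   3. ]
 [561.5 272.    3. ]
 [365.9 303.3   3. ]
 [394.1 479.5   3. ]] [477.8 375.9   3. ]
tin [701.8 343.2  20. ]
tin [677.1 294.2  20. ]
tin [598.8 358.2  20. ]
tin [629.9 403.6  20. ]
[668.2 287.1  20. ]
[705.9 337.7  20. ]
[561.8 259.6  20. ]
[534.5 264.3  20. ]
```

View pics/z_t.png

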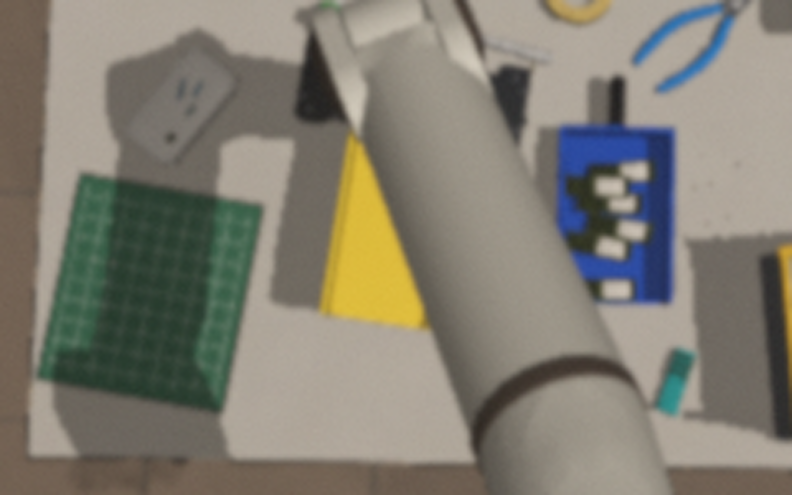

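```bash
python3 -m jog '{"hand":[1,1,1,1,1],"travel":[[12,-24,0],[24,-48,0],[37,-71,0],[49,-94,0],[60,-110,0]],"turn":[0.1,0.22,0.34,0.46,0.56]}';python3 -m jog '{"hand":[1,1],"travel":[[0,0,0],[0,0,0]],"turn":[0,0]}';python3 - <<'E'
from h import *
s=st();print(delta(s,[461,255,97]))
E
```

```text
t: 26.23
ee_pos: [0.5431, 0.1945, 0.0875]
orientation: [[0.648, 0.759, 0.062], [0.759, -0.65, 0.035], [0.067, 0.025, -0.997]]
ft_force: [-0.6, 0.2, -1.5]
finger_gap: 0.0137
t: 26.4
ee_pos: [0.5408, 0.1958, 0.0862]
orientation: [[0.644, 0.763, 0.059], [0.762, -0.647, 0.034], [0.064, 0.023, -0.998]]
ft_force: [0.0, -1.1, -2.3]
finger_gap: 0.0137
t 26.4 pos [540.8 195.8  86.2] gap 13.7 F [ 0.  -1.1 -2.3]
[[0.644, 0.763, 0.059], [0.762, -0.647, 0.034], [0.064, 0.023, -0.998]]
[ -5.6 -98.9 -13.4]
```

```bash
python3 -m jog '{"hand":[1,1,1,1,1],"travel":[[-2,-25,-6],[-4,-50,-12],[-5,-75,-14],[-6,-99,-14],[-6,-99,-14]],"turn":[0.12,0.24,0.36,0.48,0.6]}';python3 -m jog '{"hand":[1,1,1,1,1],"travel":[[0,0,0],[0,0,0],[0,0,0],[0,0,0],[0,0,0]],"turn":[0.11,0.22,0.33,0.42,0.42]}';python3 - <<'E'
from h import *
s=st();print(delta(s,[461,255,40]));W=get_image("wrist");save(W,"aa_w");S=get_image("scene");save(S,"aa_s",(180,160,480,300),2.6)
E
```

```text
t: 26.82
ee_pos: [0.457, 0.2574, 0.0968]
orientation: [[0.962, 0.266, 0.055], [0.264, -0.964, 0.035], [0.063, -0.019, -0.998]]
ft_force: [-1.1, 0.2, -1.6]
finger_gap: 0.0137
t: 27.23
ee_pos: [0.458, 0.2561, 0.0963]
orientation: [[0.987, -0.153, 0.056], [-0.155, -0.987, 0.033], [0.05, -0.041, -0.998]]
ft_force: [0.8, -0.4, -2.1]
finger_gap: 0.014
t 27.23 pos [458.  256.1  96.3] gap 14.0 F [ 0.8 -0.4 -2.1]
[[0.987, -0.153, 0.056], [-0.155, -0.987, 0.033], [0.05, -0.041, -0.998]]
[ 0.3  3.  56.4]
```

View pics/aa_w.png

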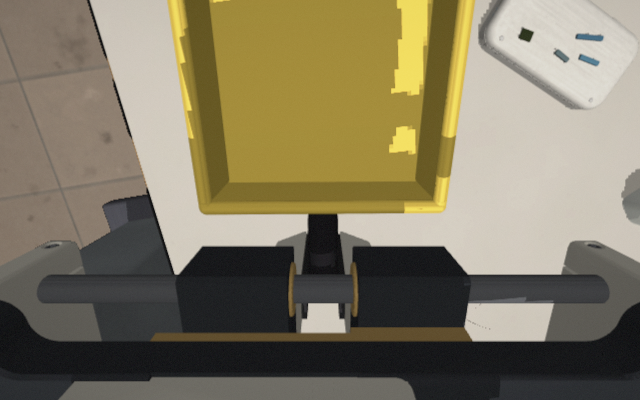

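View pics/aa_s.png

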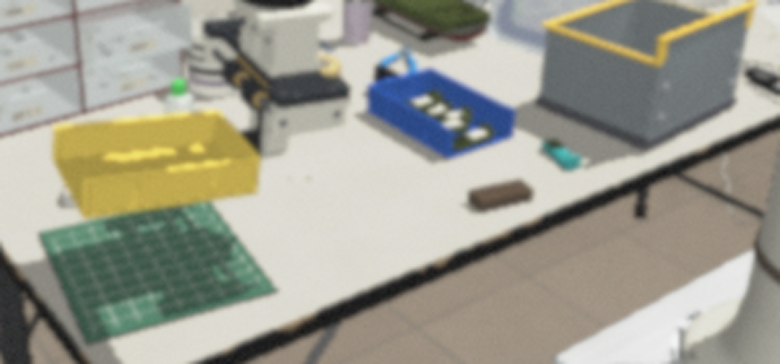

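```bash
python3 -m jog '{"hand":[1,1,1,1,1],"travel":[[0,2,25],[1,2,50],[2,2,68],[2,2,74],[2,2,74]],"turn":[0,0,0,0,0]}';python3 - <<'E'
from h import *
s=st();W=get_image("wrist");save(W,"ab_w");S=get_image("scene");save(S,"ab_s",(180,160,480,300),2.6)
E
```

```text
t: 27.75
ee_pos: [0.4623, 0.2555, 0.0208]
orientation: [[0.988, -0.146, 0.052], [-0.147, -0.989, 0.031], [0.047, -0.039, -0.998]]
ft_force: [0.6, 0.0, -1.0]
finger_gap: 0.0137
t 27.75 pos [462.3 255.5  20.8] gap 13.7 F [ 0.6  0.  -1. ]
[[0.988, -0.146, 0.052], [-0.147, -0.989, 0.031], [0.047, -0.039, -0.998]]
```

View pics/ab_s.png

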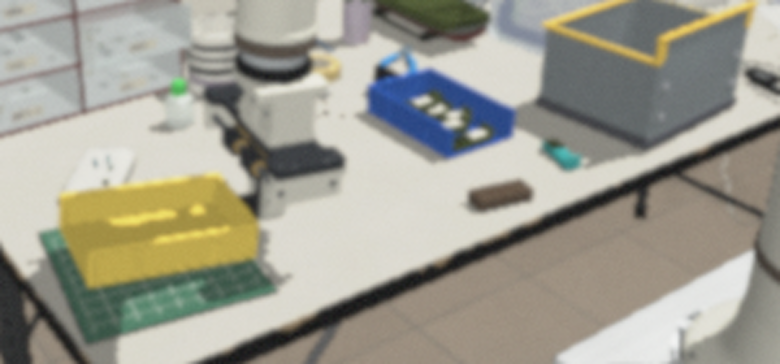

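```bash
python3 -m jog '{"hand":[1,1,1,0.7,0.6],"travel":[[0,0,3],[0,0,4],[0,0,4],[0,0,4],[0,0,4]],"turn":[0,0,0,0,0]}';python3 -m jog '{"hand":[0.6,0.55,0.55,0.55,0.55],"travel":[[0,0,0],[0,0,-10],[0,0,-50],[0,0,-90],[0,0,-120]],"turn":[0,0,0,0,0]}';python3 -m jog '{"hand":[0.5,0.5,0.5],"travel":[[0,0,-20],[0,0,-30],[0,0,-30]],"turn":[0,0,0]}';python3 - <<'E'
from h import *
s=st();W=get_image("wrist");save(W,"ac_w");S=get_image("scene");save(S,"ac_s",(180,160,480,300),2.6)
E
```

```text
t: 28.27
ee_pos: [0.4645, 0.2572, 0.0196]
orientation: [[0.988, -0.146, 0.057], [-0.148, -0.988, 0.035], [0.051, -0.042, -0.998]]
ft_force: [-0.4, 0.2, 0.4]
finger_gap: 0.0225
t: 28.68
ee_pos: [0.4581, 0.2533, 0.1425]
orientation: [[0.988, -0.146, 0.058], [-0.148, -0.988, 0.035], [0.052, -0.044, -0.998]]
ft_force: [1.2, 0.4, 0.6]
finger_gap: 0.0411
t: 28.93
ee_pos: [0.4581, 0.2533, 0.1758]
orientation: [[0.987, -0.146, 0.064], [-0.148, -0.988, 0.039], [0.057, -0.048, -0.997]]
ft_force: [-0.2, -0.0, -0.1]
finger_gap: 0.0456
t 28.93 pos [458.1 253.3 175.8] gap 45.6 F [-0.2 -0.  -0.1]
[[0.987, -0.146, 0.064], [-0.148, -0.988, 0.039], [0.057, -0.048, -0.997]]
```

View pics/ac_w.png

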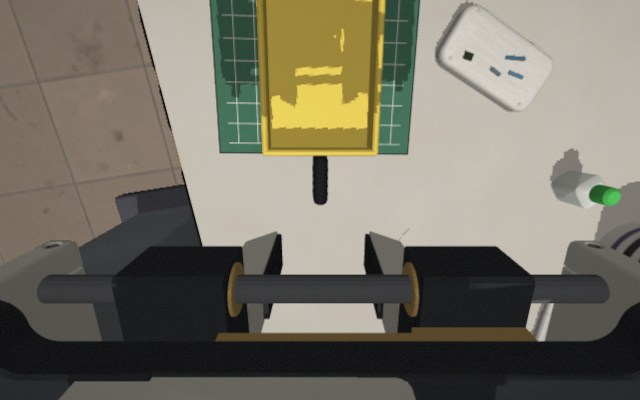

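View pics/ac_s.png

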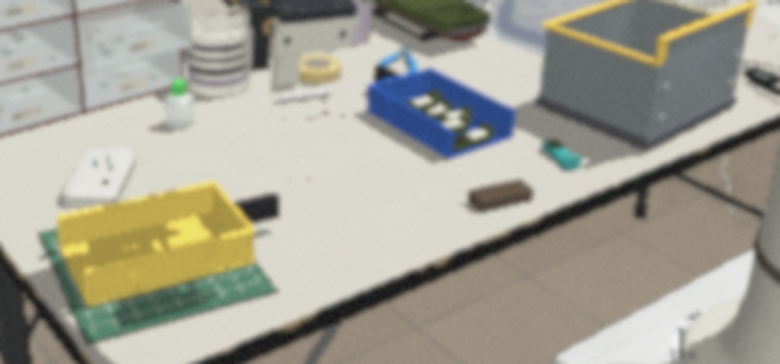

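Run:
```python
from h import *
W=get_image("wrist")
for n,uv in dict(L=(261,155),R=(379,155),fa=(320,157),fe=(320,204),wl=(259,2),wr=(385,2)).items(): print(n,np.round(onz(W,uv,.043)*1e3,1))
s=manip.read_state();print(delta(s,[640,-50,200]),s["joints"].round(1))
```

```text
L [412.6 297.7  43. ]
R [520.7 280.8  43. ]
fa [465.9 287.5  43. ]
fe [459.1 242.8  43. ]
wl [435.6 420.8  43. ]
wr [539. 407.  43.]
[228.3 270.2 -28.7] [-31.1  15.3  -0.9 114.3   0.4  46.6 -40.7]
```

```bash
python3 -m jog '{"hand":[0.5,0.5,0.5,0.5,0.5],"travel":[[25,30,-10],[50,60,-20],[75,90,-29],[100,120,-29],[120,140,-29]],"turn":[-0.12,-0.24,-0.36,-0.48,-0.58]}';python3 -m jog '{"hand":[0.5,0.5,0.5,0.5],"travel":[[0,0,0],[0,0,0],[0,0,0],[0,0,0]],"turn":[-0.12,-0.24,-0.36,-0.36]}';python3 - <<'E'
from h import *
s=st();print(delta(s,[640,-60,200]),s["joints"].round(1))
E
```

```text
t: 29.5
ee_pos: [0.5494, 0.0963, 0.1986]
orientation: [[0.915, 0.399, 0.053], [0.398, -0.917, 0.034], [0.062, -0.01, -0.998]]
ft_force: [0.1, 1.3, 0.8]
finger_gap: 0.046
t: 29.83
ee_pos: [0.5481, 0.0956, 0.196]
orientation: [[0.714, 0.698, 0.049], [0.698, -0.716, 0.033], [0.058, 0.01, -0.998]]
ft_force: [-0.0, 0.8, -0.1]
finger_gap: 0.0458
t 29.83 pos [548.1  95.6 196. ] gap 45.8 F [-0.   0.8 -0.1]
[[0.714, 0.698, 0.049], [0.698, -0.716, 0.033], [0.058, 0.01, -0.998]]
[-42.8 175.6  -4.7] [-8.100e+00  1.750e+01 -4.500e+00  1.075e+02  1.000e-01  5.190e+01
  3.200e+01]
```

```bash
python3 -m jog '{"hand":[0.5,0.5,0.5,0.5,0.5],"travel":[[-8,35,0],[-17,70,0],[-26,105,0],[-34,140,0],[-43,174,-3]],"turn":[-0.12,-0.24,-0.36,-0.48,-0.6]}';python3 -m jog '{"hand":[0.5,0.5,0.5,0.5],"travel":[[0,0,0],[0,0,0],[0,0,0],[0,0,0]],"turn":[-0.1,-0.2,-0.2,-0.2]}';python3 - <<'E'
from h import *
s=st();W=get_image("wrist");save(W,"ad_w");print(s["joints"].round(1))
for q in("blue_tray","blue_tray_handle"):
  print(q,[(round(d["p"],2),np.round(d["position"],1).tolist(),np.round(onz(W,d["position"],.026 if q[-1]=="e" else 0)*1e3).tolist()) for d in tip_of(W,q)[:2]])
E
```

```text
t: 30.25
ee_pos: [0.6384, -0.06, 0.1957]
orientation: [[0.193, 0.98, 0.045], [0.98, -0.194, 0.034], [0.042, 0.038, -0.998]]
ft_force: [0.4, -0.6, 0.3]
finger_gap: 0.046
t: 30.58
ee_pos: [0.6375, -0.0595, 0.194]
orientation: [[-0.001, 0.999, 0.042], [0.999, -0.0, 0.035], [0.035, 0.042, -0.998]]
ft_force: [-0.4, 0.6, -0.5]
finger_gap: 0.0457
t 30.58 pos [637.5 -59.5 194. ] gap 45.7 F [-0.4  0.6 -0.5]
[[-0.001, 0.999, 0.042], [0.999, -0.0, 0.035], [0.035, 0.042, -0.998]]
[11.4 26.5 -9.6 94.7  2.6 56.8 91.4]
blue_tray [(0.56, [310.5, 85.9], [551.0, -65.0, 0.0])]
blue_tray_handle [(0.91, [309.5, 197.7], [666.0, -67.0, 26.0])]
```

View pics/ad_w.png

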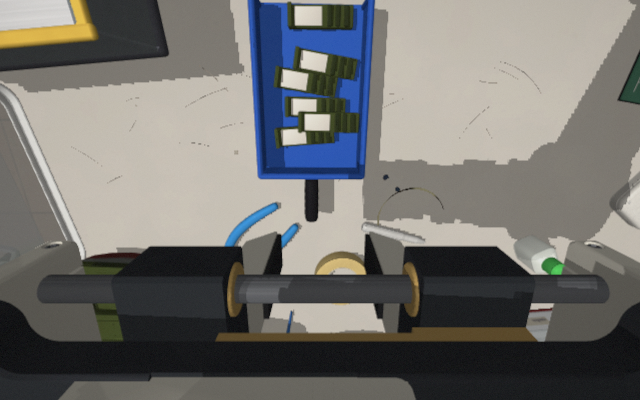

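Run:
```python
from h import *
s=manip.read_state();W=get_image("wrist")
for n,uv in dict(L=(258,178),R=(365,178),fa=(312,180),fe=(312,221)).items(): print(n,np.round(onz(W,uv,.04)*1e3,1))
for n,uv in dict(p1=(278,206),p2=(298,227),p3=(285,247),vice=(365,226)).items(): print(n,np.round(onz(W,uv,.01)*1e3,1))
print(delta(s,[669,-61,60]))
```

```text
L [ 640.7 -119.1   40. ]
R [641.4  -9.4  40. ]
fa [643.2 -64.1  40. ]
fe [689.1 -64.5  40. ]
p1 [ 682.9 -103.7   10. ]
p2 [709.8 -81.2  10. ]
p3 [736.2 -97.5  10. ]
vice [709.5  -1.2  10. ]
[ -6.6  24.9 136.3]
```

```bash
python3 -m jog '{"hand":[0.62,0.62,0.62,0.62,0.62],"travel":[[-5,10,40],[-9,22,80],[-9,22,120],[-9,22,134],[-9,22,134]],"turn":[0,0,0,0,0]}';python3 - <<'E'
from h import *
s=st();W=get_image("wrist");save(W,"ae_w");print(delta(s,[666,-63.5,9]))
for n,uv in dict(fa=(312,180),fe=(312,221)).items(): print(n,np.round(proj(W,[641,-63.5,.04]),1))
E
```

```text
t: 31.2
ee_pos: [0.662, -0.0624, 0.0576]
orientation: [[-0.005, 0.999, 0.035], [0.999, 0.003, 0.035], [0.035, 0.035, -0.999]]
ft_force: [0.0, 1.3, -0.1]
finger_gap: 0.0348
t 31.2 pos [662.  -62.4  57.6] gap 34.8 F [ 0.   1.3 -0.1]
[[-0.005, 0.999, 0.035], [0.999, 0.003, 0.035], [0.035, 0.035, -0.999]]
[-2.9  2.2 48.6]
fa [ 221.7 1124.4]
fe [ 221.7 1124.4]
```

View pics/ae_w.png

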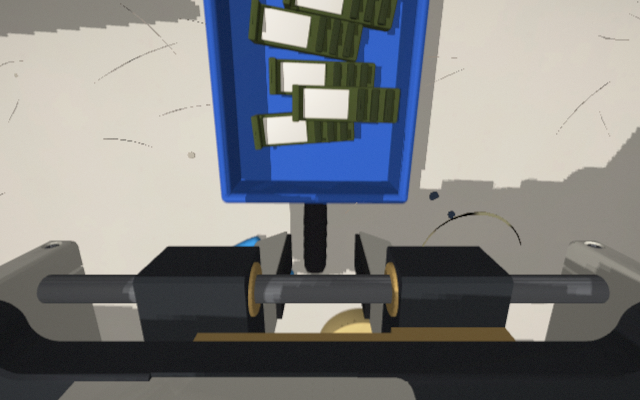

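```bash
python3 -m jog '{"hand":[0.62,0.62,0.62,0.62,0.62],"travel":[[-2,2,20],[-3,2,40],[-3,2,50],[-3,2,50],[-3,2,50]],"turn":[0,0,0,0,0]}';python3 -m jog '{"hand":[0.95,1,1,1,1],"travel":[[0,0,1],[0,0,1],[0,0,1],[0,0,1],[0,0,1]],"turn":[0,0,0,0,0]}' 60;python3 -m jog '{"hand":[1,1,1],"travel":[[0,0,0],[0,0,0],[0,0,0]],"turn":[0,0,0]}' 60;python3 - <<'E'
from h import *
s=st();W=get_image("wrist");save(W,"af_w")
E
```

```text
t: 31.67
ee_pos: [0.6692, -0.0638, 0.0126]
orientation: [[-0.005, 0.999, 0.042], [0.999, 0.003, 0.034], [0.034, 0.042, -0.999]]
ft_force: [-0.2, -0.4, 1.0]
finger_gap: 0.035
t: 32.08
ee_pos: [0.6704, -0.0645, 0.0135]
orientation: [[-0.005, 0.999, 0.044], [0.999, 0.003, 0.033], [0.033, 0.044, -0.998]]
ft_force: [-2.3, -1.4, 8.1]
finger_gap: 0.014
t: 32.33
ee_pos: [0.6707, -0.0646, 0.0139]
orientation: [[-0.005, 0.999, 0.045], [0.999, 0.003, 0.033], [0.033, 0.045, -0.998]]
ft_force: [-0.9, -0.8, 3.5]
finger_gap: 0.0138
t 32.33 pos [670.7 -64.6  13.9] gap 13.8 F [-0.9 -0.8  3.5]
[[-0.005, 0.999, 0.045], [0.999, 0.003, 0.033], [0.033, 0.045, -0.998]]
```

View pics/af_w.png

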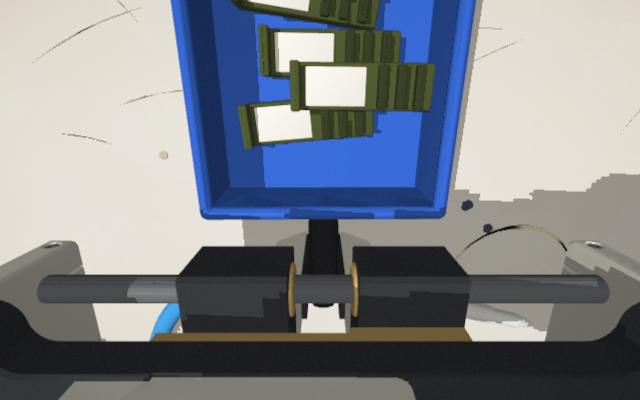

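```bash
python3 -m jog '{"hand":[1,1,1,1,1],"travel":[[0,0,-4],[0,0,-10],[0,0,-18],[0,0,-28],[0,0,-30]],"turn":[0,0,0,0,0]}' 60;python3 - <<'E'
from h import *
s=st();W=get_image("wrist");save(W,"ag_w");S=get_image("scene");save(S,"ag_s",(180,140,480,280),2.6)
E
```

```text
t: 32.8
ee_pos: [0.6705, -0.0657, 0.0461]
orientation: [[-0.005, 0.999, 0.047], [0.999, 0.003, 0.033], [0.033, 0.047, -0.998]]
ft_force: [2.1, 0.6, -2.1]
finger_gap: 0.0137
t 32.8 pos [670.5 -65.7  46.1] gap 13.7 F [ 2.1  0.6 -2.1]
[[-0.005, 0.999, 0.047], [0.999, 0.003, 0.033], [0.033, 0.047, -0.998]]
```

View pics/ag_w.png

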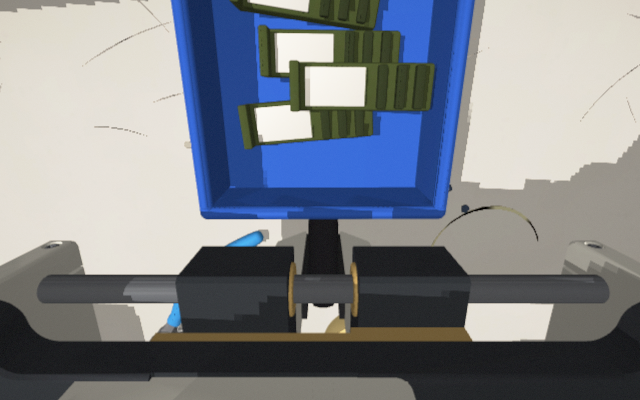

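View pics/ag_s.png

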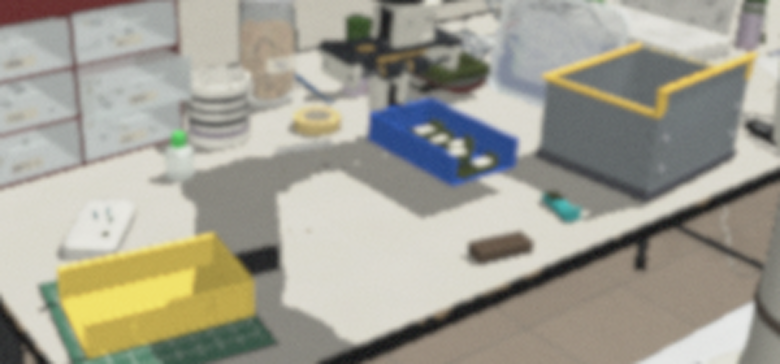

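Run:
```python
from h import *
S=get_image("scene");T=get_image("top");save(T,"ah_t",(380,190,500,290),6);save(S,"ah_s",(370,130,490,230),6)
for d in outline_of(T,"tumbler")[:1]:print(d["p"],np.round(d["extent"]))
for n,uv,z in (("A",(389.6,169.6),.122),("B",(433.8,184.2),.122),("C",(470.4,163.1),.153),("D",(426,157.3),.122)): print(n,np.round(onz(S,uv,z)*1e3))
```

```text
0.9 [440. 240.  86.  66.]
A [ 517. -206.  122.]
B [ 350. -224.  122.]
C [ 354. -416.  153.]
D [ 536. -421.  122.]
```

View pics/ah_t.png

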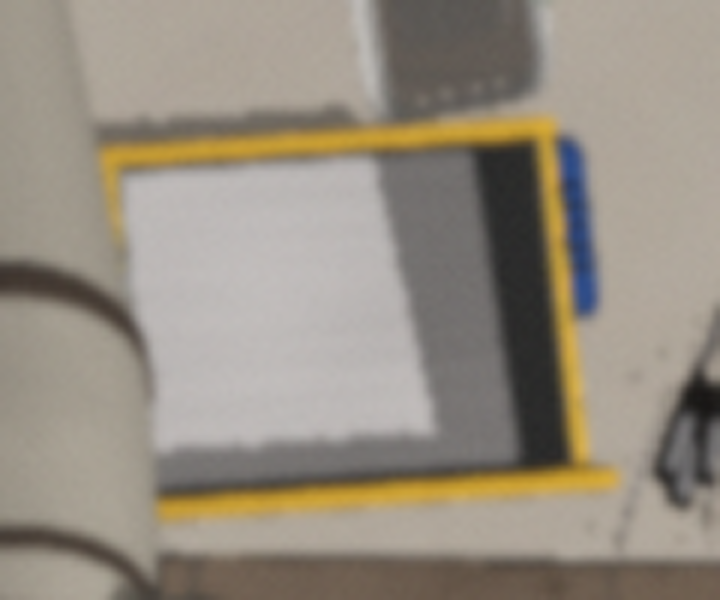

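View pics/ah_s.png

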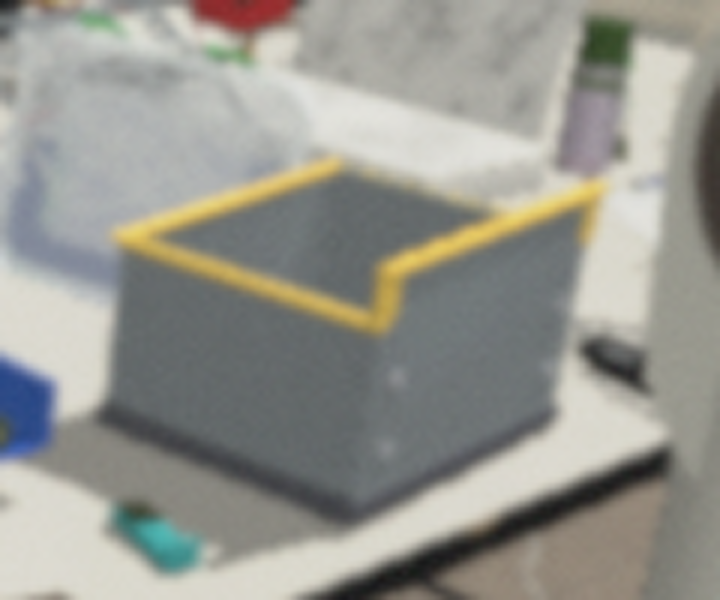

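Run:
```python
from h import *
T=get_image("top");S=get_image("scene")
P=lambda u,v,z:np.round(onz(T,(u/6+380,v/6+190),z)*1e3,1)
Q=lambda u,v,z:np.round(onz(S,(u/6+370,v/6+130),z)*1e3,1)
print("far-left",P(103,150,.122),"far-right",P(556,121,.122),"near right",P(617,481,.153), "near-edge left",P(158,515,.153))
print("S far-left",Q(117,236,.122),"S nearleft 122",Q(383,332,.122),"nearleft153",Q(390,265,.153),"near right",Q(603,184,.153),"far right",Q(340,163,.122))
```

```text
far-left [ 520.3 -206.8  122. ] far-right [ 537.6 -425.   122. ] near right [ 367.9 -438.4  153. ] near-edge left [ 349.  -225.8  153. ]
S far-left [ 519.1 -207.8  122. ] S nearleft 122 [ 343.7 -216.3  122. ] nearleft153 [ 353.4 -227.3  153. ] near right [ 368.8 -439.8  153. ] far right [ 535.3 -424.5  122. ]
```

```bash
python3 -m jog '{"hand":[1,1,1,1,1],"travel":[[0,0,-30],[0,0,-65],[0,0,-100],[0,0,-135],[0,0,-165]],"turn":[0,0,0,0,0]}' 60;python3 -m jog '{"hand":[1,1,1,1],"travel":[[0,0,-20],[0,0,-35],[0,0,-35],[0,0,-35]],"turn":[-0.02,-0.05,-0.07,-0.07]}' 60;python3 - <<'E'
from h import *
s=st();print(delta(s,[543.6,-314.6,241]))
E
```

```text
t: 33.57
ee_pos: [0.6617, -0.071, 0.2101]
orientation: [[-0.005, 0.999, 0.044], [0.999, 0.003, 0.033], [0.033, 0.044, -0.998]]
ft_force: [0.2, 0.9, -2.4]
finger_gap: 0.0135
t: 33.9
ee_pos: [0.6604, -0.0723, 0.2453]
orientation: [[-0.075, 0.996, 0.046], [0.997, 0.074, 0.033], [0.03, 0.048, -0.998]]
ft_force: [-1.0, 0.4, -3.1]
finger_gap: 0.0137
t 33.9 pos [660.4 -72.3 245.3] gap 13.7 F [-1.   0.4 -3.1]
[[-0.075, 0.996, 0.046], [0.997, 0.074, 0.033], [0.03, 0.048, -0.998]]
[-232.8 -134.5   -9. ]
```

```bash
python3 -m jog '{"hand":[1,1,1,1,1],"travel":[[-28,-16,0],[-56,-32,0],[-86,-50,0],[-116,-67,0],[-140,-81,0]],"turn":[0,0,0,0,0]}' 60;python3 -m jog '{"hand":[1,1,1,1],"travel":[[-28,-16,0],[-56,-32,0],[-78,-46,0],[-78,-46,0]],"turn":[0,0,0,0]}' 60;python3 - <<'E'
from h import *
s=st();print(delta(s,[543.6,-314.6,241]));S=get_image("scene");save(S,"ai_s",(320,80,520,230),4);W=get_image("wrist");save(W,"ai_w")
E
```

```text
t: 34.32
ee_pos: [0.5873, -0.2203, 0.2342]
orientation: [[-0.073, 0.997, 0.041], [0.997, 0.071, 0.034], [0.031, 0.043, -0.999]]
ft_force: [0.6, -0.3, -2.8]
finger_gap: 0.0136
t: 34.65
ee_pos: [0.5411, -0.3089, 0.2265]
orientation: [[-0.062, 0.997, 0.034], [0.998, 0.061, 0.031], [0.029, 0.036, -0.999]]
ft_force: [-0.6, -1.3, -3.0]
finger_gap: 0.0134
t 34.65 pos [ 541.1 -308.9  226.5] gap 13.4 F [-0.6 -1.3 -3. ]
[[-0.062, 0.997, 0.034], [0.998, 0.061, 0.031], [0.029, 0.036, -0.999]]
[ -5.4   2.7 -14.6]
```

View pics/ai_s.png

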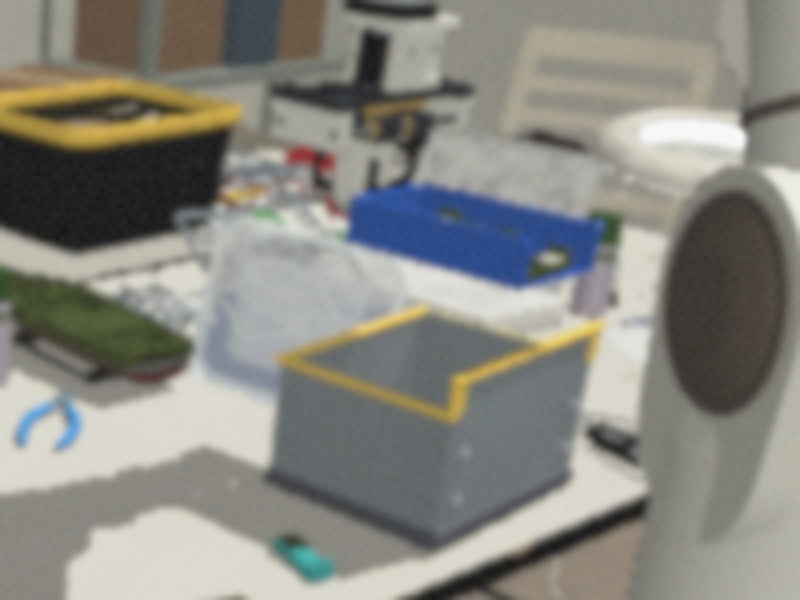

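View pics/ai_w.png

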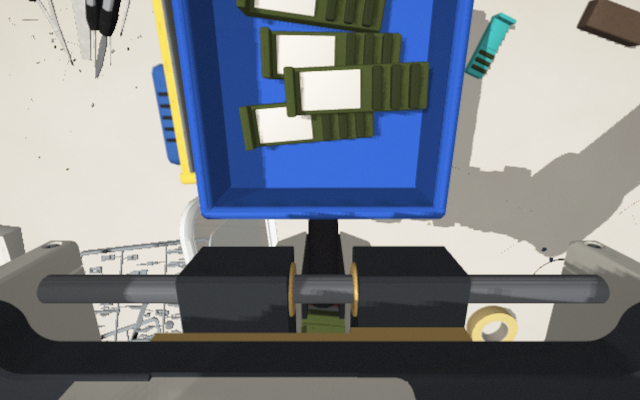

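```bash
python3 -m jog '{"hand":[1,1,1,1],"travel":[[-4,2,-8],[-8,4,-15],[-8,4,-15],[-8,4,-15]],"turn":[-0.02,-0.02,-0.02,-0.02]}' 60;python3 -m jog '{"hand":[1,1],"travel":[[0,0,0],[0,0,0]],"turn":[0,0]}' 30;python3 - <<'E'
from h import *
s=st();print(delta(s,[543.6,-316,241]));S=get_image("scene");save(S,"aj_s",(320,80,520,230),4)
E
```

```text
t: 35.08
ee_pos: [0.5502, -0.3103, 0.2429]
orientation: [[-0.089, 0.995, 0.039], [0.996, 0.088, 0.035], [0.031, 0.042, -0.999]]
ft_force: [0.1, -0.1, -2.8]
finger_gap: 0.0137
t: 35.25
ee_pos: [0.5506, -0.3095, 0.2429]
orientation: [[-0.09, 0.995, 0.039], [0.995, 0.089, 0.035], [0.031, 0.042, -0.999]]
ft_force: [-0.0, -0.1, -1.9]
finger_gap: 0.0141
t 35.25 pos [ 550.6 -309.5  242.9] gap 14.1 F [-0.  -0.1 -1.9]
[[-0.09, 0.995, 0.039], [0.995, 0.089, 0.035], [0.031, 0.042, -0.999]]
[-5.9 -7.7  1.4]
```

View pics/aj_s.png

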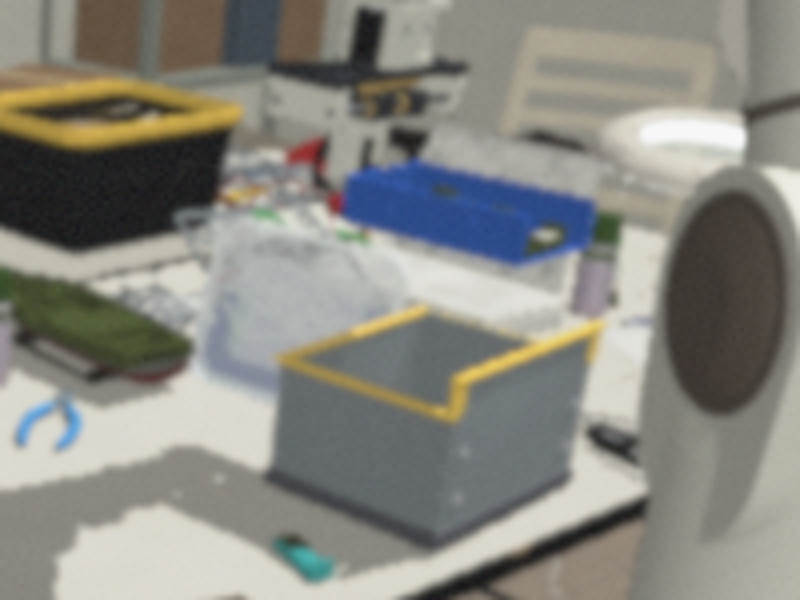

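```bash
python3 -m jog '{"hand":[1,1,1],"travel":[[-6,-6,1],[-6,-6,1],[-6,-6,1]],"turn":[0,0,0]}' 30;python3 -m jog '{"hand":[1,1],"travel":[[0,0,0],[0,0,0]],"turn":[0,0]}' 18;python3 - <<'E'
from h import *
s=st();print(delta(s,[543.6,-316,241]));S=get_image("scene");W=get_image("wrist");a=S["color"][80:230,320:520];b=W["color"][0:340:,100:560]
im=np.hstack([cv2.resize(a,(400,300)),cv2.resize(b,(400,300))]);cv2.imwrite("pics/ak.png",im[:,:,::-1])
E
```

```text
t: 35.55
ee_pos: [0.5441, -0.317, 0.2411]
orientation: [[-0.089, 0.995, 0.038], [0.996, 0.087, 0.035], [0.031, 0.041, -0.999]]
ft_force: [-0.2, 0.2, -1.8]
finger_gap: 0.0137
t: 35.72
ee_pos: [0.5439, -0.3173, 0.2411]
orientation: [[-0.088, 0.995, 0.038], [0.996, 0.087, 0.035], [0.031, 0.041, -0.999]]
ft_force: [0.6, -0.5, -1.9]
finger_gap: 0.0137
t 35.72 pos [ 543.9 -317.3  241.1] gap 13.7 F [ 0.6 -0.5 -1.9]
[[-0.088, 0.995, 0.038], [0.996, 0.087, 0.035], [0.031, 0.041, -0.999]]
[ 1.3 -0.2  0.1]
```

View pics/ak.png

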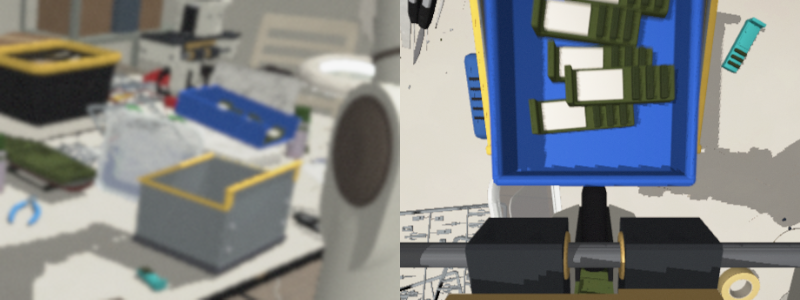

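```bash
cat > look.py <<'E'
import sys
from h import *
s=manip.read_state();S=get_image("scene");W=get_image("wrist");a=S["color"][80:230,320:520];b=W["color"][0:340:,100:560]
im=np.hstack([cv2.resize(a,(400,300)),cv2.resize(b,(400,300))]);cv2.imwrite(f"pics/{sys.argv[1]}.png",im[:,:,::-1])
E
python3 -m jog '{"hand":[1,1],"travel":[[0,0,0],[0,0,0]],"turn":[0,0]}' 18;python3 look.py al
```

```text
t: 35.98
ee_pos: [0.5442, -0.3169, 0.2411]
orientation: [[-0.089, 0.995, 0.038], [0.996, 0.088, 0.035], [0.031, 0.041, -0.999]]
ft_force: [-0.6, -0.6, -2.6]
finger_gap: 0.0141
```

View pics/al.png

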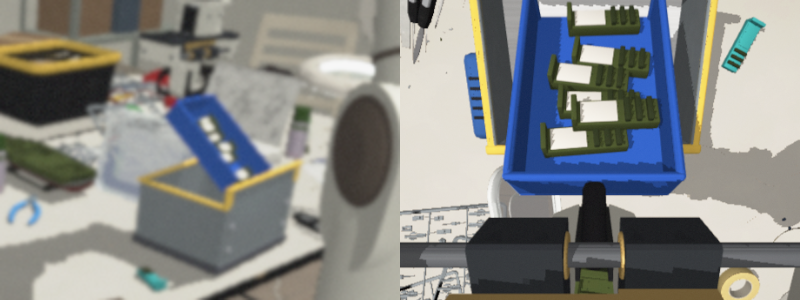

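```bash
python3 -m jog '{"hand":[1,1],"travel":[[0,0,0],[0,0,0]],"turn":[0,0]}' 18;python3 look.py am
```

```text
t: 36.25
ee_pos: [0.5443, -0.3168, 0.2411]
orientation: [[-0.089, 0.995, 0.038], [0.996, 0.088, 0.035], [0.031, 0.041, -0.999]]
ft_force: [0.1, -0.6, -1.4]
finger_gap: 0.0137
```

View pics/am.png

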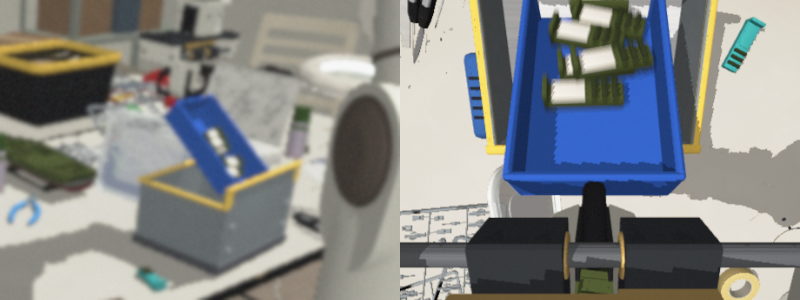

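Tilted to around 40°, the castings are sliding out into the hopper. I'll continue.

```bash
python3 -m jog '{"hand":[1,1,1,1],"travel":[[0,0,0],[0,0,0],[0,0,0],[0,0,0]],"turn":[0,0,0,0]}' 18;python3 look.py an
```

```text
t: 36.68
ee_pos: [0.5443, -0.3169, 0.2413]
orientation: [[-0.089, 0.995, 0.038], [0.996, 0.088, 0.035], [0.031, 0.041, -0.999]]
ft_force: [0.3, -0.7, -0.6]
finger_gap: 0.0138
```

View pics/an.png

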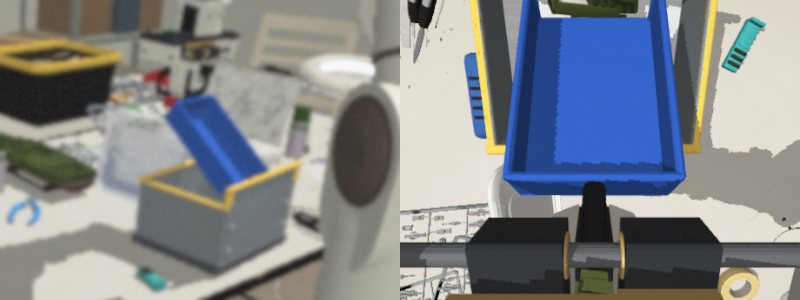

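```bash
python3 -m jog '{"hand":[1,1],"travel":[[0,0,0],[0,0,0]],"turn":[0,0]}' 60;python3 - <<'E'
from h import *
W=get_image("wrist");save(W,"ao_w",(180,0,460,200),2.8)
T=get_image("top");save(T,"ao_t",(380,190,500,290),6)
E
```

```text
t: 36.95
ee_pos: [0.5443, -0.3169, 0.2413]
orientation: [[-0.089, 0.995, 0.038], [0.996, 0.088, 0.035], [0.031, 0.041, -0.999]]
ft_force: [0.1, 0.3, -0.9]
finger_gap: 0.0135
```

View pics/ao_w.png

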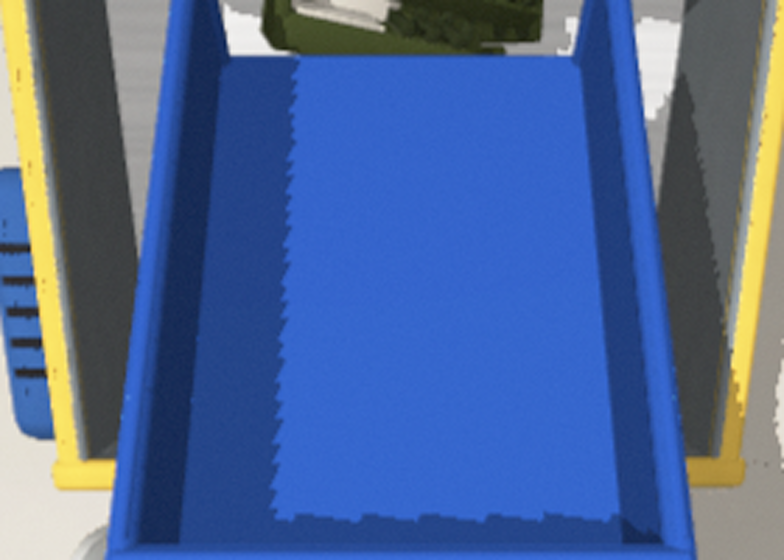

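View pics/ao_t.png

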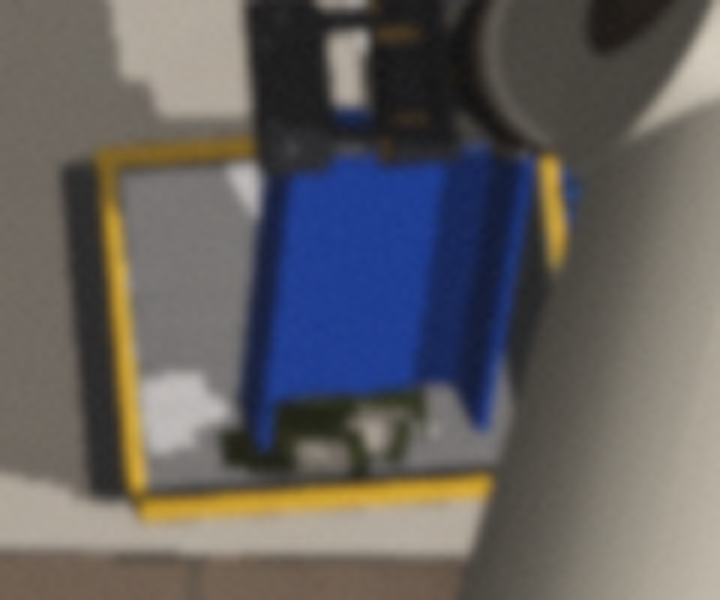

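```bash
python3 -m jog '{"hand":[1,1,1,1,1],"travel":[[0,2,-15],[0,3,-35],[0,3,-60],[0,3,-85],[0,3,-100]],"turn":[0,0,0,0,0]}' 60;python3 -m jog '{"hand":[1,1,1],"travel":[[0,20,0],[0,50,0],[0,50,0]],"turn":[0,0,0]}' 60;python3 - <<'E'
from h import *
st();W=get_image("wrist");save(W,"ap_w")
T=get_image("top");save(T,"ap_t",(380,190,500,290),6);S=get_image("scene");save(S,"ap_s",(320,80,520,230),4)
E
```

```text
t: 37.47
ee_pos: [0.5441, -0.3207, 0.3444]
orientation: [[-0.089, 0.995, 0.041], [0.996, 0.088, 0.033], [0.029, 0.044, -0.999]]
ft_force: [-0.8, 0.7, -1.8]
finger_gap: 0.0133
t: 37.72
ee_pos: [0.5988, -0.3137, 0.3468]
orientation: [[-0.093, 0.995, 0.045], [0.995, 0.091, 0.035], [0.03, 0.048, -0.998]]
ft_force: [0.1, 2.3, -2.2]
finger_gap: 0.0136
t 37.72 pos [ 598.8 -313.7  346.8] gap 13.6 F [ 0.1  2.3 -2.2]
[[-0.093, 0.995, 0.045], [0.995, 0.091, 0.035], [0.03, 0.048, -0.998]]
```

View pics/ap_w.png

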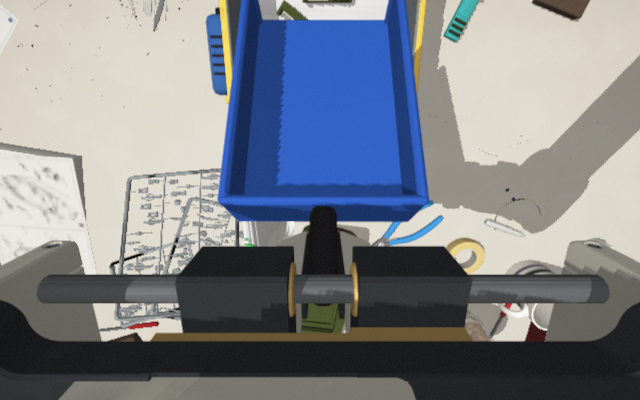

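View pics/ap_t.png

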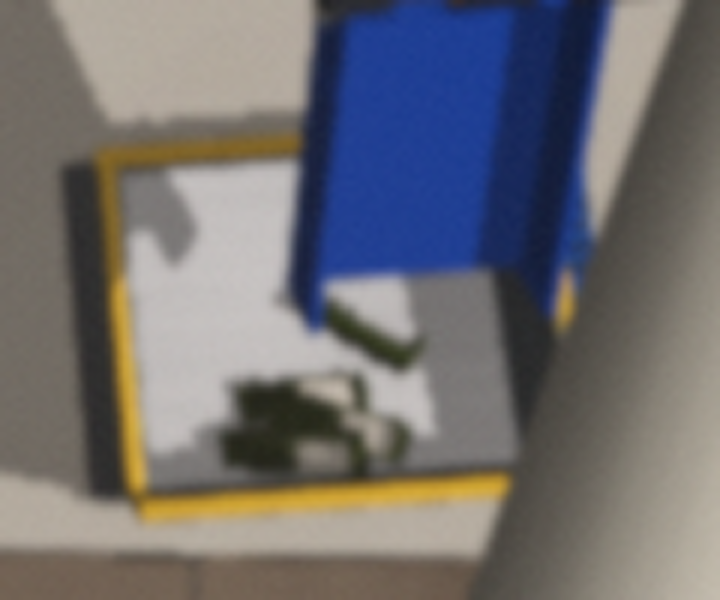

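View pics/ap_s.png

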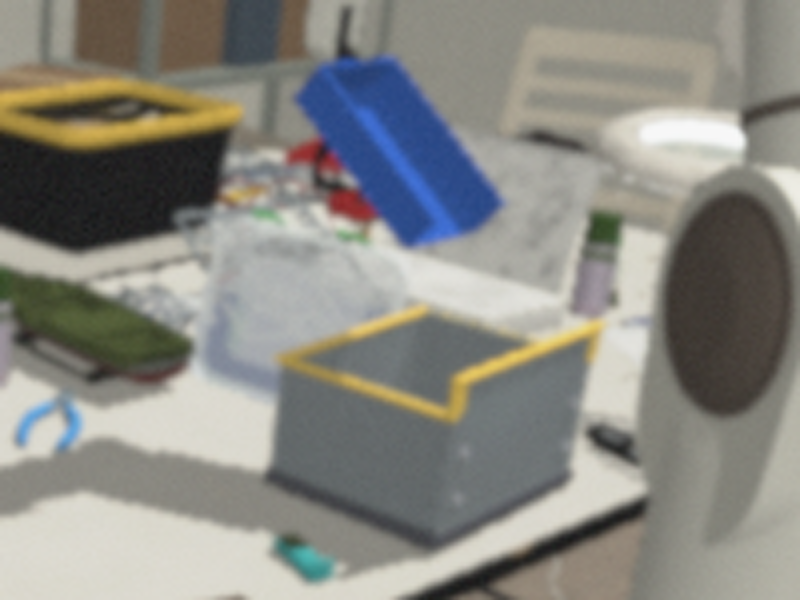

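```bash
cat >> h.py <<'E'
def traypt(s,th,X,px=119.,pz=33.):  # tray point (mm) -> world mm, gripped, tilt th deg
    yaw=np.arctan2(-s["orientation"][0,0],s["orientation"][1,0]) # tray x = tool y approx
    ex=np.array([np.cos(yaw),np.sin(yaw),0]);ey=np.array([-np.sin(yaw),np.cos(yaw),0]);ez=np.array([0,0,1.])
    c,n=np.cos(np.radians(th)),np.sin(np.radians(th))
    g=s["ee_pos"]*1e3-19*s["orientation"][:,2]
    return g+(X[0]-px)*(c*ex+n*ez)+X[1]*ey+(X[2]-pz)*(-n*ex+c*ez)
E
python3 - <<'E'
from h import *
s=manip.read_state();W=get_image("wrist")
for th in (0,35,40,45,50,55): print(th,[np.round(proj(W,traypt(s,th,X)/1e3),0).tolist() for X in ((-75,50,4),(-75,-50,4),(90,54,40),(90,-54,40),(90,0,0))], np.round(traypt(s,th,(-75,0,0))))
E
```

```text
0 [[449.0, -217.0], [185.0, -224.0], [442.0, 216.0], [199.0, 219.0], [320.0, 190.0]] [ 400. -334.  332.]
35 [[382.0, 6.0], [250.0, 5.0], [428.0, 205.0], [212.0, 207.0], [320.0, 222.0]] [ 454. -329.  226.]
40 [[378.0, 27.0], [254.0, 26.0], [426.0, 205.0], [213.0, 208.0], [320.0, 227.0]] [ 466. -328.  215.]
45 [[375.0, 47.0], [257.0, 47.0], [424.0, 206.0], [215.0, 208.0], [320.0, 233.0]] [ 480. -327.  204.]
50 [[372.0, 66.0], [260.0, 65.0], [422.0, 207.0], [217.0, 209.0], [320.0, 238.0]] [ 494. -326.  195.]
55 [[370.0, 84.0], [263.0, 84.0], [421.0, 208.0], [218.0, 211.0], [320.0, 244.0]] [ 509. -324.  187.]
```

```bash
python3 -m jog '{"hand":[1,1,1,1,1],"travel":[[30,5,0],[65,5,0],[100,5,0],[135,5,0],[165,5,0]],"turn":[0.02,0.04,0.06,0.08,0.09]}' 60;python3 -m jog '{"hand":[1,1,1,1,1],"travel":[[30,0,20],[60,0,55],[85,0,90],[88,0,120],[88,0,130]],"turn":[0,0,0,0,0]}' 60;python3 - <<'E'
from h import *
s=st();print(delta(s,[617,-57.5,160]))
E
```

```text
t: 38.33
ee_pos: [0.5823, -0.15, 0.3513]
orientation: [[0.002, 0.999, 0.04], [0.999, -0.004, 0.033], [0.033, 0.04, -0.999]]
ft_force: [0.9, -0.4, -1.6]
finger_gap: 0.0137
t: 38.75
ee_pos: [0.5837, -0.0546, 0.2195]
orientation: [[-0.001, 0.999, 0.032], [0.999, 0.0, 0.035], [0.035, 0.032, -0.999]]
ft_force: [-1.7, -1.7, -2.5]
finger_gap: 0.0133
t 38.75 pos [583.7 -54.6 219.5] gap 13.3 F [-1.7 -1.7 -2.5]
[[-0.001, 0.999, 0.032], [0.999, 0.0, 0.035], [0.035, 0.032, -0.999]]
[-5.  31.4 60.4]
```

```bash
python3 -m jog '{"hand":[1,1,1,1,1],"travel":[[-4,20,15],[-4,35,40],[-4,35,60],[-4,35,70],[-4,35,70]],"turn":[0,0,0,0,0]}' 60;python3 - <<'E'
from h import *
s=st();W=get_image("wrist");save(W,"aq_w");S=get_image("scene");save(S,"aq_s",(260,100,460,250),4)
print(traypt(s,38.5,(-75,0,0)).round())
E
```

```text
t: 39.17
ee_pos: [0.6188, -0.0581, 0.1485]
orientation: [[0.001, 1.0, 0.027], [0.999, -0.002, 0.034], [0.034, 0.027, -0.999]]
ft_force: [-1.3, 0.4, -2.2]
finger_gap: 0.0132
t 39.17 pos [618.8 -58.1 148.5] gap 13.2 F [-1.3  0.4 -2.2]
[[0.001, 1.0, 0.027], [0.999, -0.002, 0.034], [0.034, 0.027, -0.999]]
[487. -59.  21.]
```

View pics/aq_w.png

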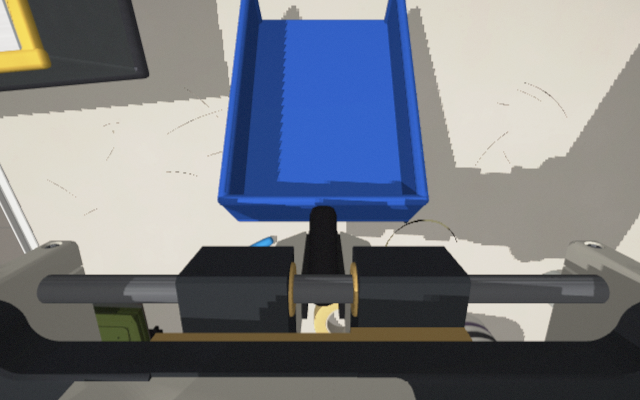

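View pics/aq_s.png

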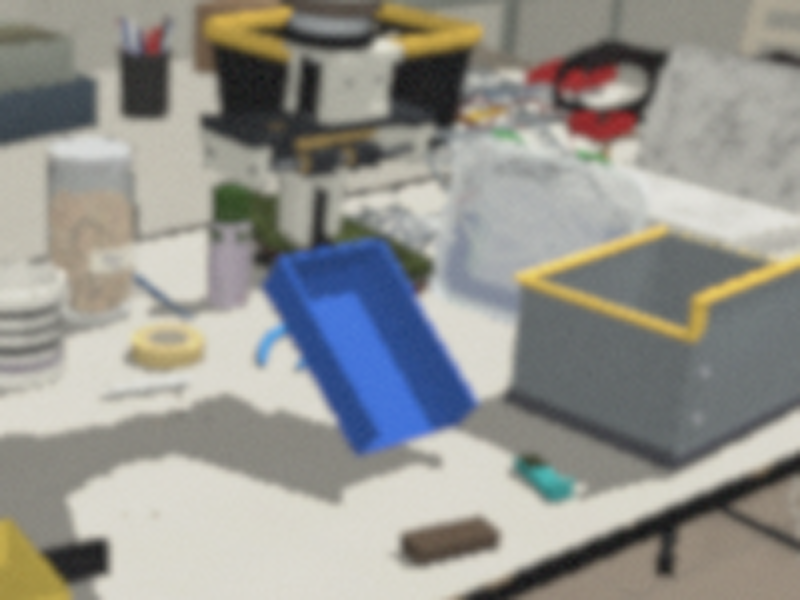

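```bash
python3 -m jog '{"hand":[1,1,1],"travel":[[0,0,10],[0,0,18],[0,0,18]],"turn":[0,0,0]}' 60;python3 -m jog '{"hand":[1,1,1,1,1],"travel":[[0,0,2],[5,8,10],[5,20,24],[5,30,36],[5,35,44]],"turn":[0,0,0,0,0]}' 8;python3 - <<'E'
from h import *
s=st();W=get_image("wrist");save(W,"ar_w");S=get_image("scene");save(S,"ar_s",(260,100,460,250),4)
E
```

```text
t: 39.52
ee_pos: [0.6206, -0.0573, 0.1327]
orientation: [[0.001, 1.0, 0.031], [0.999, -0.002, 0.034], [0.034, 0.031, -0.999]]
ft_force: [-0.2, 0.4, -1.2]
finger_gap: 0.0137
t: 39.93
ee_pos: [0.6584, -0.0499, 0.0889]
orientation: [[-0.0, 1.0, 0.032], [0.999, -0.001, 0.034], [0.034, 0.032, -0.999]]
ft_force: [0.8, 0.4, 0.4]
finger_gap: 0.014
t 39.93 pos [658.4 -49.9  88.9] gap 14.0 F [0.8 0.4 0.4]
[[-0.0, 1.0, 0.032], [0.999, -0.001, 0.034], [0.034, 0.032, -0.999]]
```

View pics/ar_w.png

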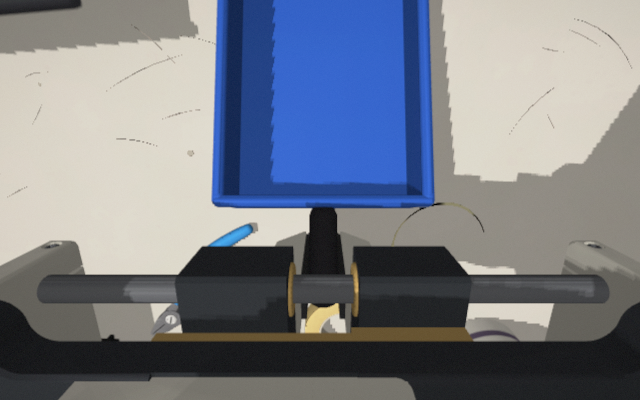

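View pics/ar_s.png

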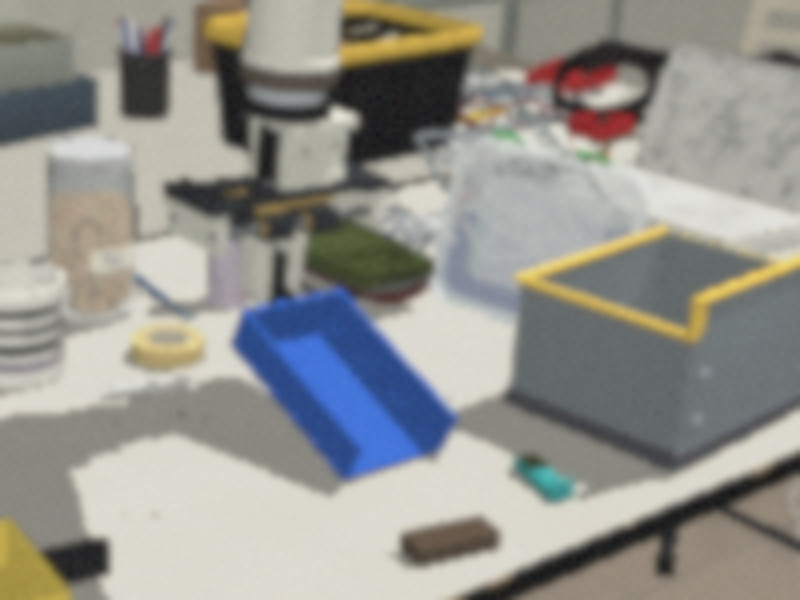

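```bash
python3 -m jog '{"hand":[1,1,1,1,1],"travel":[[-1,7,13],[-2,14,28],[-3,20,45],[-3,25,60],[-3,27,72]],"turn":[0,0,0,0,0]}' 8;python3 -m jog '{"hand":[1,1,1],"travel":[[0,0,4],[0,0,6],[0,0,6]],"turn":[0,0,0]}' 8;python3 - <<'E'
from h import *
s=st();W=get_image("wrist");save(W,"as_w");S=get_image("scene");save(S,"as_s",(260,100,460,250),4)
E
```

```text
t: 40.45
ee_pos: [0.6864, -0.0502, 0.0164]
orientation: [[0.0, 1.0, 0.029], [0.999, -0.001, 0.035], [0.035, 0.029, -0.999]]
ft_force: [0.1, -0.2, -0.3]
finger_gap: 0.0136
t: 40.7
ee_pos: [0.6875, -0.0499, 0.0116]
orientation: [[-0.0, 1.0, 0.031], [0.999, -0.001, 0.035], [0.035, 0.031, -0.999]]
ft_force: [0.6, -0.1, 1.4]
finger_gap: 0.0142
t 40.7 pos [687.5 -49.9  11.6] gap 14.2 F [ 0.6 -0.1  1.4]
[[-0.0, 1.0, 0.031], [0.999, -0.001, 0.035], [0.035, 0.031, -0.999]]
```

View pics/as_w.png

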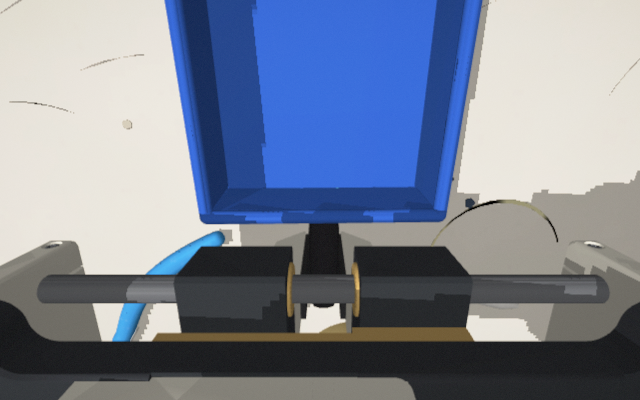

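View pics/as_s.png

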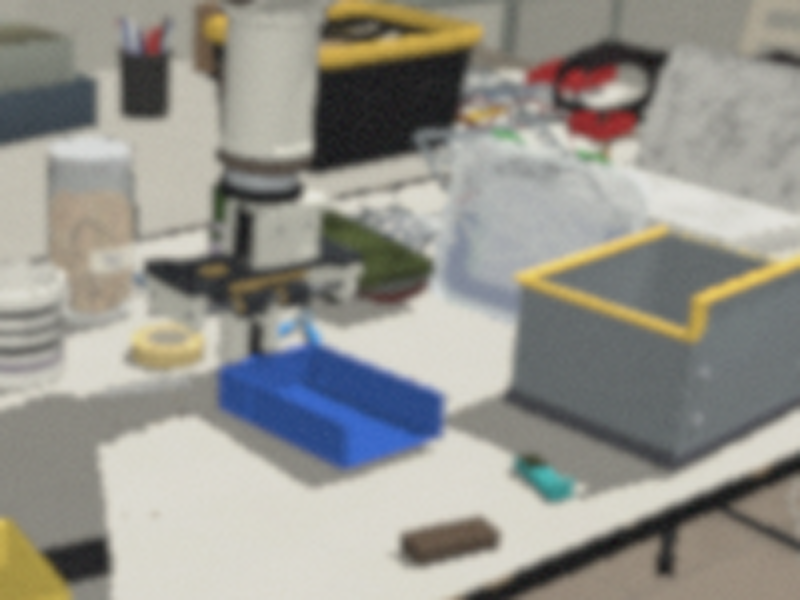

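```bash
python3 -m jog '{"hand":[0.75,0.75,0.75,0.75],"travel":[[0,0,0],[0,0,0],[0,0,0],[0,0,0]],"turn":[0,0,0,0]}' 60;python3 - <<'E'
from h import *
s=st();W=get_image("wrist");save(W,"at_w")
for n,uv in dict(L=(201,221),R=(446,220)).items(): print(n,np.round(onz(W,uv,.04)*1e3,1))
E
python3 -m jog '{"hand":[1,1,1,1,1],"travel":[[0,0,0],[0,0,0],[0,0,0],[0,0,0],[0,0,0]],"turn":[0,0,0,0,0]}' 60
```

```text
t: 41.13
ee_pos: [0.6871, -0.0501, 0.0116]
orientation: [[-0.0, 1.0, 0.031], [0.999, -0.001, 0.035], [0.035, 0.031, -0.999]]
ft_force: [0.4, 0.5, 0.2]
finger_gap: 0.023
t 41.13 pos [687.1 -50.1  11.6] gap 23.0 F [0.4 0.5 0.2]
[[-0.0, 1.0, 0.031], [0.999, -0.001, 0.035], [0.035, 0.031, -0.999]]
L [ 657.4 -103.    40. ]
R [658.5   4.5  40. ]
t: 41.6
ee_pos: [0.6869, -0.0505, 0.0121]
orientation: [[0.0, 1.0, 0.03], [0.999, -0.001, 0.034], [0.034, 0.03, -0.999]]
ft_force: [-2.5, -0.1, 4.9]
finger_gap: 0.0135
```

View pics/at_w.png

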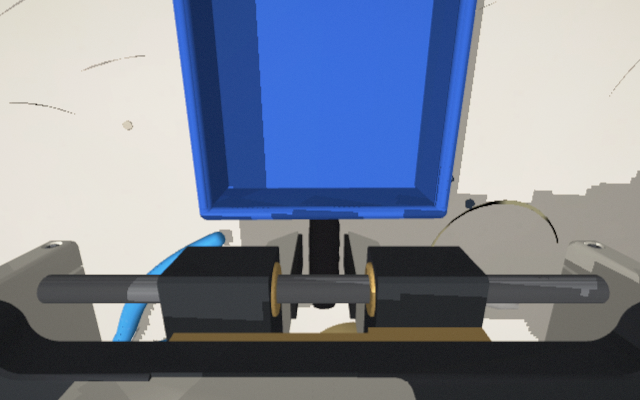

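```bash
python3 -m jog '{"hand":[1,1,1,1,1],"travel":[[0,0,-8],[0,0,-30],[0,0,-60],[0,0,-95],[0,0,-120]],"turn":[0,0,0,0,0]}' 60;python3 -m jog '{"hand":[1,1,1,1,1],"travel":[[0,0,-10],[20,-15,-10],[45,-32,-10],[70,-50,-10],[80,-57,-10]],"turn":[0,0.06,0.16,0.27,0.33]}' 60;python3 - <<'E'
from h import *
s=st();print(delta(s,[461,260.5,140]));W=get_image("wrist");save(W,"au_w")
E
```

```text
t: 42.02
ee_pos: [0.6839, -0.0547, 0.1348]
orientation: [[0.0, 0.999, 0.032], [0.999, -0.001, 0.034], [0.034, 0.032, -0.999]]
ft_force: [0.1, -0.1, 0.2]
finger_gap: 0.0137
t: 42.43
ee_pos: [0.6233, 0.03, 0.1449]
orientation: [[0.325, 0.945, 0.028], [0.945, -0.326, 0.037], [0.044, 0.015, -0.999]]
ft_force: [-1.0, 1.9, -1.6]
finger_gap: 0.0133
t 42.43 pos [623.3  30.  144.9] gap 13.3 F [-1.   1.9 -1.6]
[[0.325, 0.945, 0.028], [0.945, -0.326, 0.037], [0.044, 0.015, -0.999]]
[ 164.6 -228.7    8.8]
```

View pics/au_w.png

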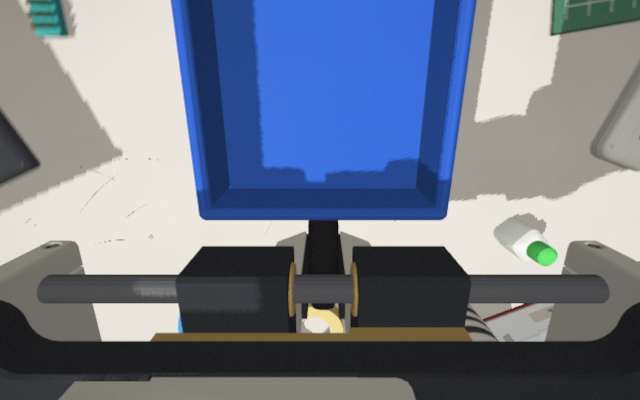

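```bash
python3 -m jog '{"hand":[1,1,1,1,1],"travel":[[18,-25,0],[36,-50,0],[54,-75,0],[72,-100,0],[85,-118,0]],"turn":[0.11,0.22,0.33,0.44,0.52]}' 60;python3 -m jog '{"hand":[1,1,1],"travel":[[0,0,0],[0,0,0],[0,0,0]],"turn":[0.06,0.06,0.06]}' 60;python3 - <<'E'
from h import *
s=st();print(delta(s,[461,260.5,140]),np.degrees(np.arctan2(s["orientation"][1,0],s["orientation"][0,0])))
E
```

```text
t: 42.9
ee_pos: [0.5365, 0.1527, 0.1464]
orientation: [[0.754, 0.657, 0.026], [0.656, -0.754, 0.038], [0.045, -0.012, -0.999]]
ft_force: [-0.1, 1.0, -2.1]
finger_gap: 0.0135
t: 43.15
ee_pos: [0.5364, 0.1524, 0.146]
orientation: [[0.79, 0.613, 0.025], [0.612, -0.79, 0.037], [0.043, -0.014, -0.999]]
ft_force: [-0.6, -0.4, -1.7]
finger_gap: 0.0138
t 43.15 pos [536.4 152.4 146. ] gap 13.8 F [-0.6 -0.4 -1.7]
[[0.79, 0.613, 0.025], [0.612, -0.79, 0.037], [0.043, -0.014, -0.999]]
[   6.3 -131.6    8.1] 37.75140335955008
```

```bash
python3 -m jog '{"hand":[1,1,1,1,1],"travel":[[1,-28,2],[3,-56,4],[5,-84,6],[6,-112,8],[6,-131,8]],"turn":[0.11,0.22,0.33,0.44,0.52]}' 60;python3 -m jog '{"hand":[1,1,1,1,1],"travel":[[0,0,0],[0,0,0],[0,0,0],[0,0,0],[0,0,0]],"turn":[0.1,0.2,0.27,0.27,0.27]}' 60;python3 - <<'E'
from h import *
s=st();print(delta(s,[461,260.5,140]),np.degrees(np.arctan2(s["orientation"][1,0],s["orientation"][0,0])))
W=get_image("wrist");save(W,"av_w");T=get_image("top");save(T,"av_t",(160,160,320,280),5);S=get_image("scene");save(S,"av_s",(160,120,360,270),4)
E
```

```text
t: 43.57
ee_pos: [0.4603, 0.2607, 0.1395]
orientation: [[0.99, 0.136, 0.025], [0.135, -0.99, 0.037], [0.029, -0.033, -0.999]]
ft_force: [-0.7, -0.4, -1.8]
finger_gap: 0.0138
t: 43.98
ee_pos: [0.461, 0.2595, 0.1393]
orientation: [[0.991, -0.132, 0.025], [-0.133, -0.991, 0.036], [0.02, -0.039, -0.999]]
ft_force: [-0.9, -0.1, -1.7]
finger_gap: 0.0135
t 43.98 pos [461.  259.5 139.3] gap 13.5 F [-0.9 -0.1 -1.7]
[[0.991, -0.132, 0.025], [-0.133, -0.991, 0.036], [0.02, -0.039, -0.999]]
[-0.2 -1.  -0.7] -7.624284940781564
```

View pics/av_w.png

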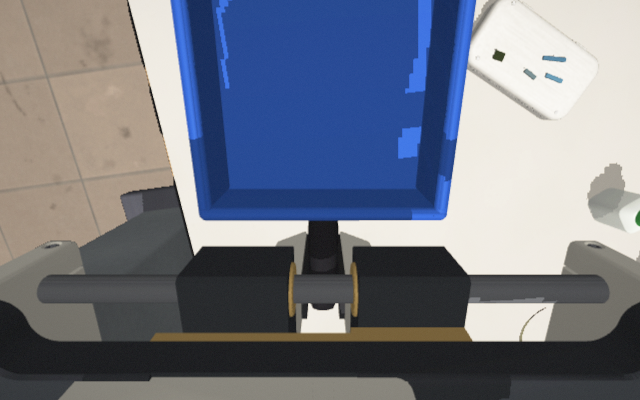

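View pics/av_t.png

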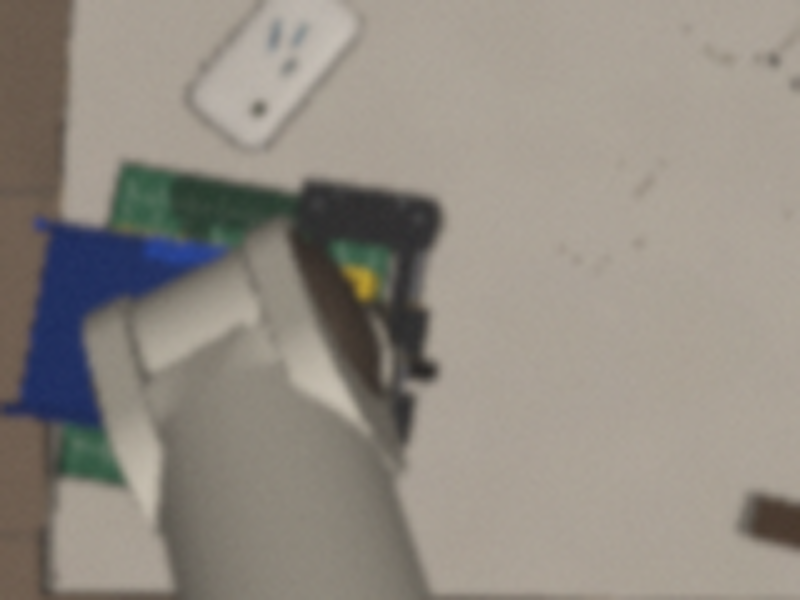

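View pics/av_s.png

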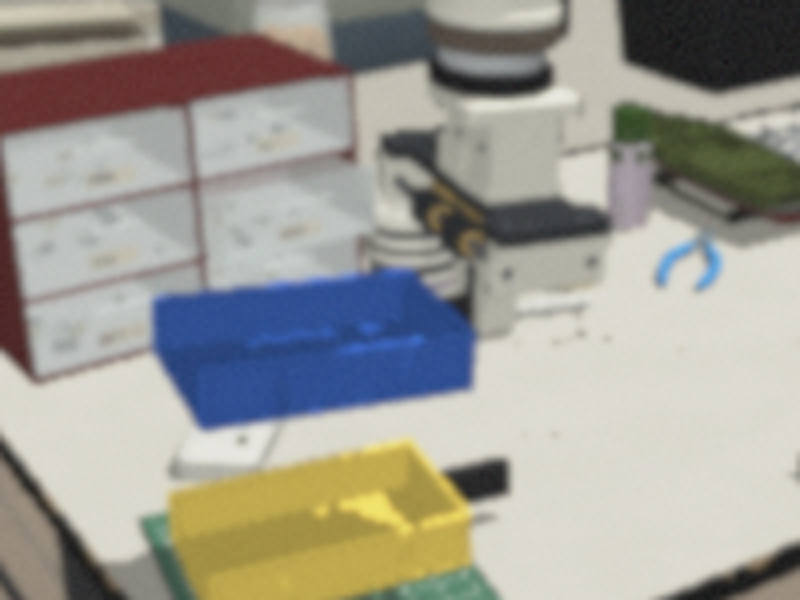

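```bash
python3 -m jog '{"hand":[1,1,1,1,1],"travel":[[-1,1,25],[-2,2,50],[-2,2,68],[-2,2,74],[-2,2,74]],"turn":[0.01,0.01,0.01,0.01,0.01]}' 60;python3 - <<'E'
from h import *
s=st();print(delta(s,[461,260.5,56]))
W=get_image("wrist");save(W,"aw_w");S=get_image("scene");save(S,"aw_s",(160,120,360,270),4)
E
```

```text
t: 44.55
ee_pos: [0.4591, 0.2601, 0.0637]
orientation: [[0.99, -0.142, 0.021], [-0.143, -0.989, 0.035], [0.016, -0.037, -0.999]]
ft_force: [-1.2, -0.4, -1.2]
finger_gap: 0.0137
t 44.55 pos [459.1 260.1  63.7] gap 13.7 F [-1.2 -0.4 -1.2]
[[0.99, -0.142, 0.021], [-0.143, -0.989, 0.035], [0.016, -0.037, -0.999]]
[ 1.7 -0.4  7.8]
```

View pics/aw_s.png

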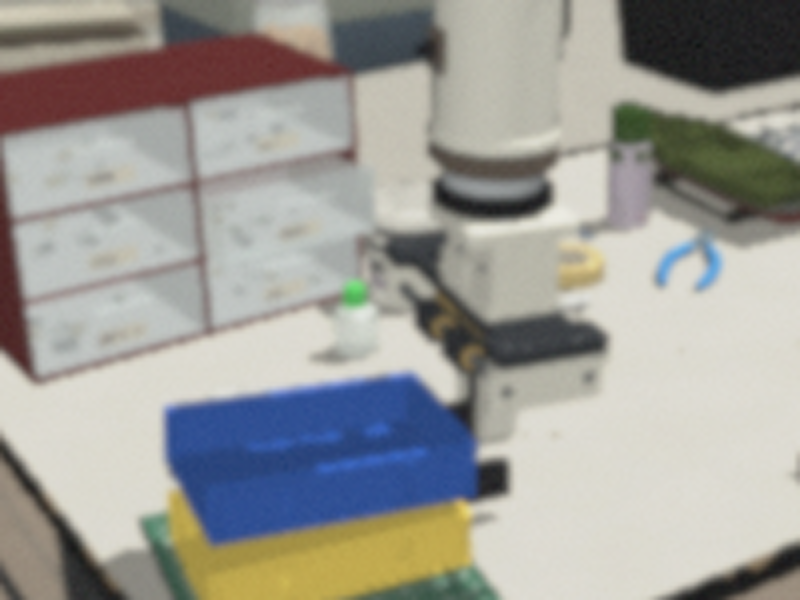

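View pics/aw_w.png

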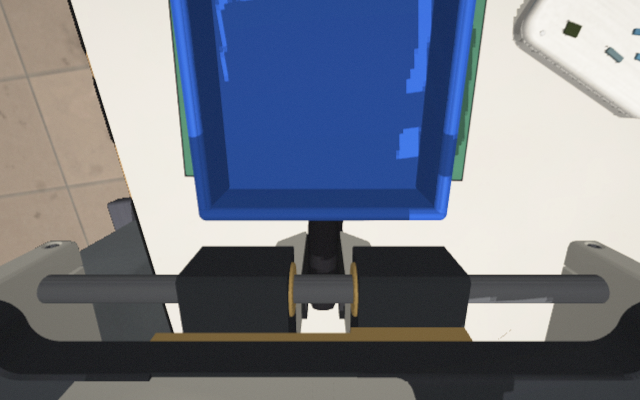

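```bash
python3 -m jog '{"hand":[1,1,1,1],"travel":[[1,0,4],[2,0,7],[2,0,8],[2,0,8]],"turn":[0,0,0,0]}' 60;python3 -m jog '{"hand":[0.97,0.9,0.75,0.7,0.7],"travel":[[0,0,0],[0,0,0],[0,0,0],[0,0,0],[0,0,0]],"turn":[0,0,0,0,0]}' 10;python3 - <<'E'
from h import *
s=st();W=get_image("wrist");save(W,"ax_w");S=get_image("scene");save(S,"ax_s",(160,120,360,270),4)
E
```

```text
t: 44.98
ee_pos: [0.4632, 0.2612, 0.0581]
orientation: [[0.99, -0.142, 0.025], [-0.143, -0.989, 0.037], [0.02, -0.04, -0.999]]
ft_force: [-0.0, 0.6, -1.1]
finger_gap: 0.0134
t: 45.4
ee_pos: [0.4635, 0.2614, 0.0584]
orientation: [[0.99, -0.142, 0.026], [-0.143, -0.989, 0.038], [0.02, -0.041, -0.999]]
ft_force: [-0.1, -0.4, 0.4]
finger_gap: 0.0261
t 45.4 pos [463.5 261.4  58.4] gap 26.1 F [-0.1 -0.4  0.4]
[[0.99, -0.142, 0.026], [-0.143, -0.989, 0.038], [0.02, -0.041, -0.999]]
```

View pics/ax_s.png

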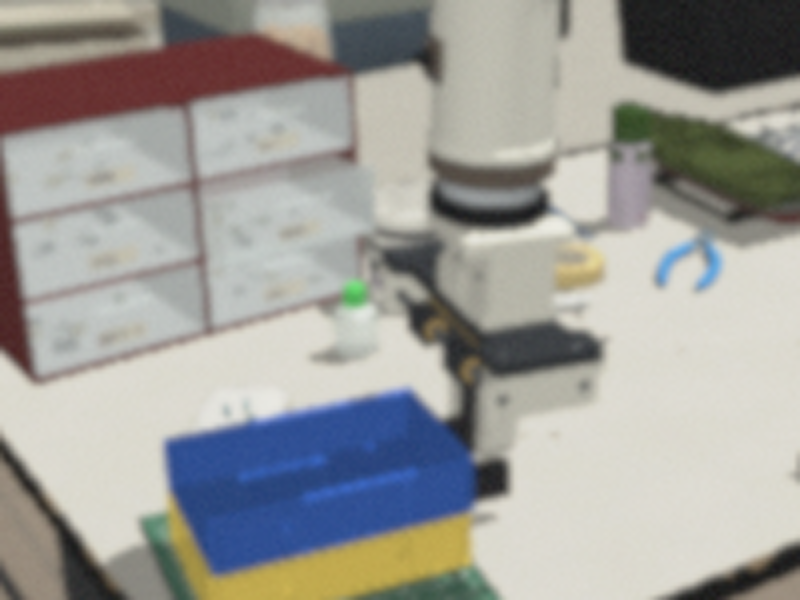

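View pics/ax_w.png

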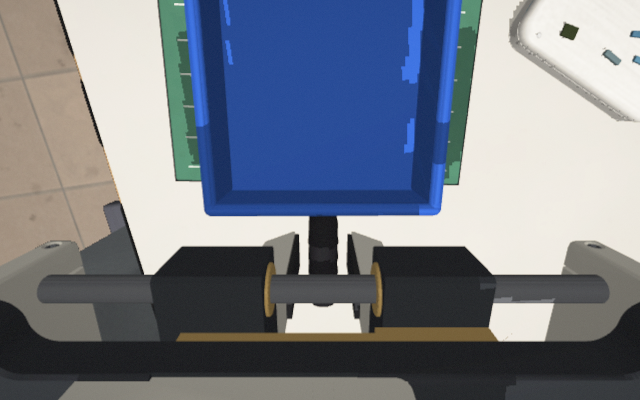

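```bash
python3 -m jog '{"hand":[0.6,0.55,0.55,0.55,0.55],"travel":[[0,0,0],[0,0,-10],[0,0,-40],[0,0,-80],[0,0,-110]],"turn":[0,0,0,0,0]}' 30;python3 -m jog '{"hand":[0.5,0.5,0.5],"travel":[[0,0,-20],[0,0,-40],[0,0,-40]],"turn":[0,0,0]}';python3 - <<'E'
from h import *
s=st();W=get_image("wrist");save(W,"ay_w");S=get_image("scene");save(S,"ay_s",(160,120,360,270),4);print(delta(s,[560,-320,300]))
E
```

```text
t: 45.92
ee_pos: [0.4607, 0.2571, 0.1708]
orientation: [[0.989, -0.142, 0.026], [-0.143, -0.989, 0.038], [0.021, -0.041, -0.999]]
ft_force: [0.7, 0.6, 0.3]
finger_gap: 0.0413
t: 46.17
ee_pos: [0.4622, 0.2568, 0.2163]
orientation: [[0.989, -0.142, 0.034], [-0.144, -0.989, 0.042], [0.027, -0.047, -0.999]]
ft_force: [1.0, 0.6, 0.4]
finger_gap: 0.0459
t 46.17 pos [462.2 256.8 216.3] gap 45.9 F [1.  0.6 0.4]
[[0.989, -0.142, 0.034], [-0.144, -0.989, 0.042], [0.027, -0.047, -0.999]]
[ 182.   552.5 -104.7]
```

View pics/ay_w.png

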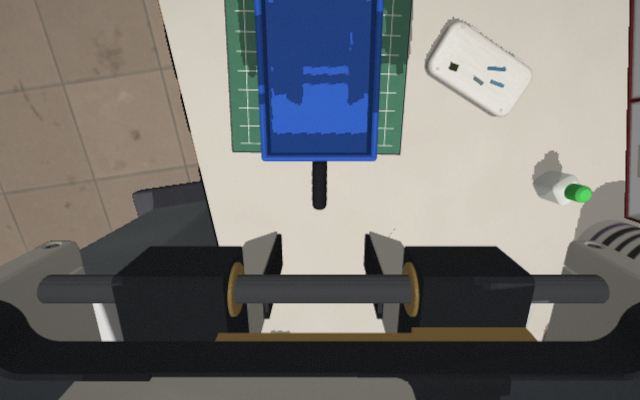

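View pics/ay_s.png

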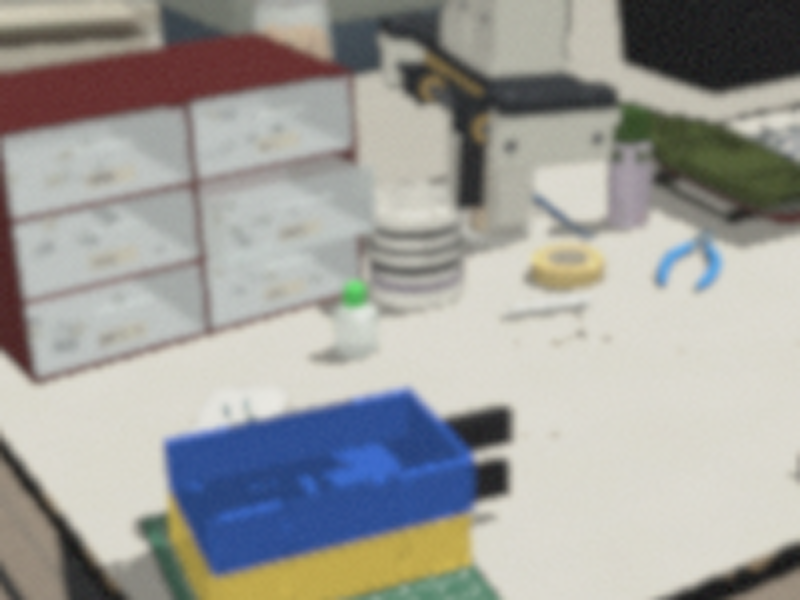

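```bash
python3 - <<'E'
from h import *
s=manip.read_state();W=get_image("wrist")
a,b=[onz(W,u,.083)*1e3 for u in((262,159),(377,159))];f=onz(W,(320,209),.083)*1e3;m=(a+b)/2;d=np.array([(a-b)[1],-(a-b)[0]]);d/=np.linalg.norm(d);d=d if d[1]<0 else -d
print(a.round(1),b.round(1),f.round(1),"dir",d.round(3),"origin",(m[:2]-90*d).round(1)); print(delta(s,[480,-290,330]))
E
python3 -m jog '{"hand":[0.5,0.5,0.5,0.5,0.5],"travel":[[6,36,-30],[12,72,-60],[18,108,-90],[24,144,-110],[30,180,-110]],"turn":[0,0,0,0,0]}'
```

```text
[412.7 297.9  83. ] [518.4 282.2  83. ] [458.7 242.1  83. ] dir [-0.147 -0.989] origin [478.7 379. ]
[ 100.5  531.9 -138.4]
t: 46.73
ee_pos: [0.4611, 0.0784, 0.3149]
orientation: [[0.99, -0.14, 0.029], [-0.141, -0.989, 0.039], [0.023, -0.043, -0.999]]
ft_force: [1.2, -0.3, 0.2]
finger_gap: 0.0461
```

Blue's origin is at (479,379) against yellow's at (480,378), and they are parallel. Next I'll check inside the hopper.

```bash
python3 -m jog '{"hand":[0.5,0.5,0.5,0.5,0.5],"travel":[[7,36,0],[14,72,0],[22,108,0],[30,144,0],[38,180,0]],"turn":[0,0,0,0,0]}';python3 -m jog '{"hand":[0.5,0.5,0.5,0.5,0.5],"travel":[[7,36,0],[14,72,0],[22,108,0],[30,150,0],[30,150,0]],"turn":[0,0,0,0,0]}';python3 - <<'E'
from h import *
s=st();W=get_image("wrist");save(W,"az_w")
E
```

```text
t: 47.15
ee_pos: [0.4724, -0.1066, 0.3068]
orientation: [[0.99, -0.14, 0.027], [-0.141, -0.989, 0.04], [0.021, -0.043, -0.999]]
ft_force: [1.5, 0.0, -1.1]
finger_gap: 0.0461
t: 47.57
ee_pos: [0.4783, -0.268, 0.2994]
orientation: [[0.988, -0.15, 0.024], [-0.151, -0.988, 0.034], [0.019, -0.037, -0.999]]
ft_force: [0.6, -1.2, 1.2]
finger_gap: 0.0455
t 47.57 pos [ 478.3 -268.   299.4] gap 45.5 F [ 0.6 -1.2  1.2]
[[0.988, -0.15, 0.024], [-0.151, -0.988, 0.034], [0.019, -0.037, -0.999]]
```

View pics/az_w.png

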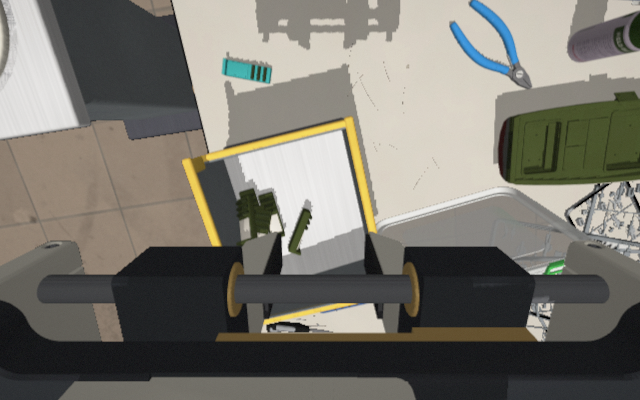

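```bash
python3 -m jog '{"hand":[0,0,0,0],"travel":[[0,35,0],[0,70,0],[0,90,0],[0,90,0]],"turn":[0,0,0,0]}';python3 -m jog '{"hand":[0,0,0],"travel":[[0,0,0],[0,0,0],[0,0,0]],"turn":[0,0,0]}';python3 - <<'E'
from h import *
s=st();W=get_image("wrist");save(W,"ba_w",(160,20,440,250),2.8)
E
```

```text
t: 47.95
ee_pos: [0.4627, -0.3572, 0.2941]
orientation: [[0.988, -0.154, 0.02], [-0.155, -0.987, 0.035], [0.014, -0.038, -0.999]]
ft_force: [-0.5, -0.6, 0.4]
finger_gap: 0.0679
t: 48.2
ee_pos: [0.4632, -0.3552, 0.2935]
orientation: [[0.988, -0.152, 0.019], [-0.153, -0.988, 0.037], [0.013, -0.039, -0.999]]
ft_force: [0.2, -0.4, 0.3]
finger_gap: 0.0877
t 48.2 pos [ 463.2 -355.2  293.5] gap 87.7 F [ 0.2 -0.4  0.3]
[[0.988, -0.152, 0.019], [-0.153, -0.988, 0.037], [0.013, -0.039, -0.999]]
```

View pics/ba_w.png

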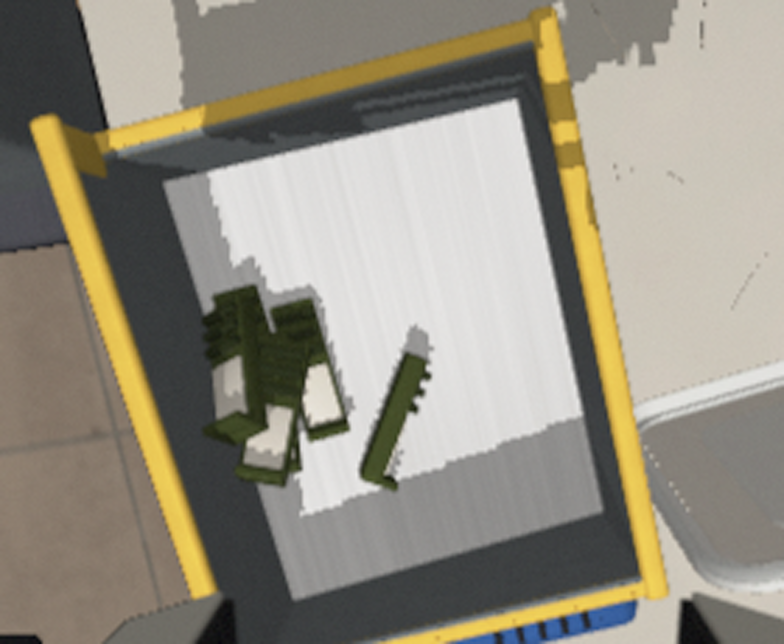

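```bash
python3 -m jog '{"hand":[0,0,0,0,0],"travel":[[-20,5,30],[-40,5,60],[-40,5,90],[-40,5,90],[-40,5,90]],"turn":[0,0,0,0,0]}';python3 - <<'E'
from h import *
s=st();W=get_image("wrist");save(W,"bb_w",(220,60,420,220),4)
T=get_image("top");save(T,"bb_t",(370,190,510,295),5.5)
E
```

```text
t: 48.67
ee_pos: [0.425, -0.3489, 0.2025]
orientation: [[0.988, -0.15, 0.018], [-0.151, -0.988, 0.039], [0.012, -0.041, -0.999]]
ft_force: [1.2, -0.2, 0.3]
finger_gap: 0.0914
t 48.67 pos [ 425.  -348.9  202.5] gap 91.4 F [ 1.2 -0.2  0.3]
[[0.988, -0.15, 0.018], [-0.151, -0.988, 0.039], [0.012, -0.041, -0.999]]
```

View pics/bb_w.png

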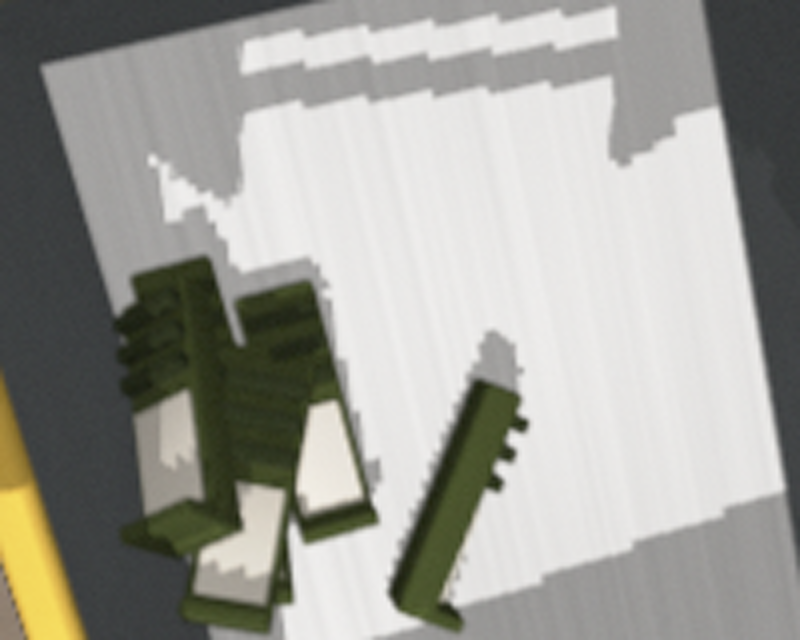

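View pics/bb_t.png

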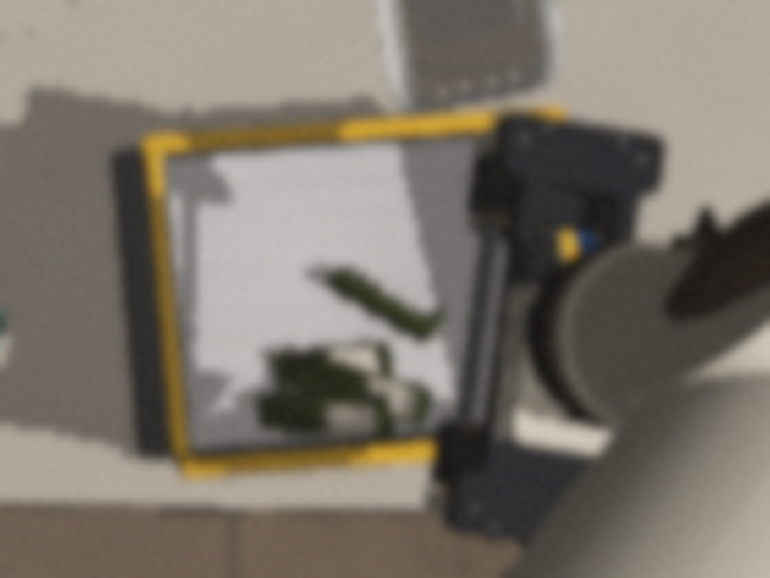

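```bash
python3 -m jog '{"hand":[0,0,0,0,0],"travel":[[-30,15,0],[-60,30,0],[-60,30,0],[-60,30,0],[-60,30,0]],"turn":[0,0,0,0,0]}';python3 - <<'E'
from h import *
s=st();W=get_image("wrist");save(W,"bc_w",(220,40,420,220),3.3)
E
python3 -m jog '{"hand":[0,0,0,0,0],"travel":[[40,0,0],[80,0,0],[110,20,0],[110,20,0],[110,20,0]],"turn":[0,0,0,0,0]}';python3 - <<'E'
from h import *
s=st();W=get_image("wrist");save(W,"bd_w",(180,40,380,220),3.3)
E
```

```text
t: 49.18
ee_pos: [0.3647, -0.3724, 0.2047]
orientation: [[0.988, -0.15, 0.025], [-0.151, -0.988, 0.033], [0.02, -0.037, -0.999]]
ft_force: [-0.0, -0.3, -0.0]
finger_gap: 0.0918
t 49.18 pos [ 364.7 -372.4  204.7] gap 91.8 F [-0.  -0.3 -0. ]
[[0.988, -0.15, 0.025], [-0.151, -0.988, 0.033], [0.02, -0.037, -0.999]]
t: 49.65
ee_pos: [0.4736, -0.4078, 0.2049]
orientation: [[0.989, -0.145, 0.024], [-0.146, -0.989, 0.033], [0.019, -0.036, -0.999]]
ft_force: [0.3, 1.0, 0.1]
finger_gap: 0.0916
t 49.65 pos [ 473.6 -407.8  204.9] gap 91.6 F [0.3 1.  0.1]
[[0.989, -0.145, 0.024], [-0.146, -0.989, 0.033], [0.019, -0.036, -0.999]]
```

View pics/bc_w.png

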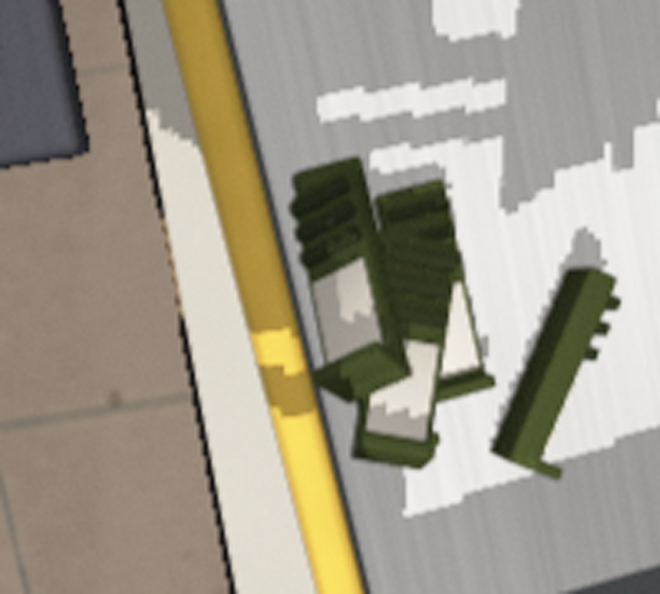

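View pics/bd_w.png

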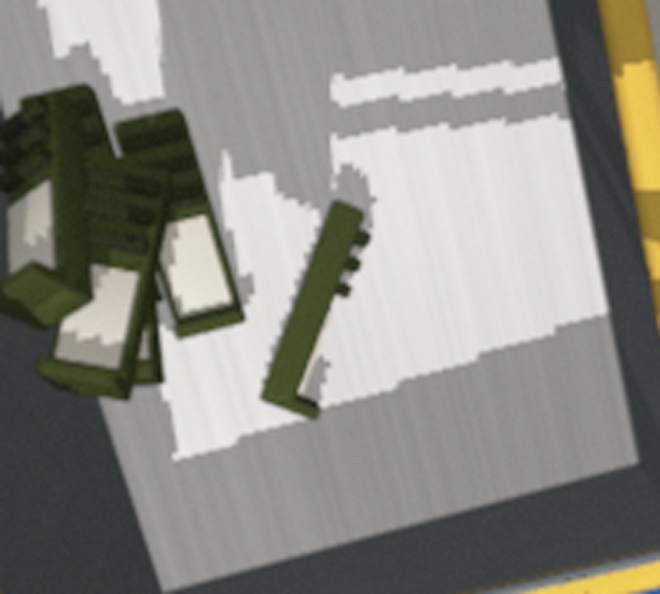

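```bash
python3 -m jog '{"hand":[0,0,0,0,0],"travel":[[35,0,0],[70,0,0],[100,0,0],[100,0,0],[100,0,0]],"turn":[0,0,0,0,0]}';python3 - <<'E'
from h import *
s=st();W=get_image("wrist");save(W,"be_w",(0,40,260,235),3)
S=get_image("scene");save(S,"be_s",(300,120,540,300),3.2)
E
```

```text
t: 50.12
ee_pos: [0.572, -0.4209, 0.2066]
orientation: [[0.989, -0.144, 0.023], [-0.145, -0.989, 0.035], [0.018, -0.038, -0.999]]
ft_force: [-0.8, 0.6, -0.5]
finger_gap: 0.0916
t 50.12 pos [ 572.  -420.9  206.6] gap 91.6 F [-0.8  0.6 -0.5]
[[0.989, -0.144, 0.023], [-0.145, -0.989, 0.035], [0.018, -0.038, -0.999]]
```

View pics/be_w.png

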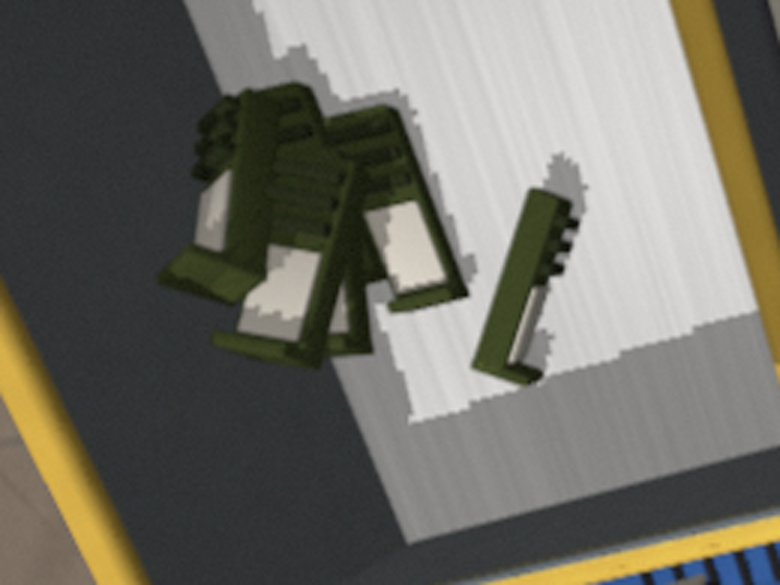

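View pics/be_s.png

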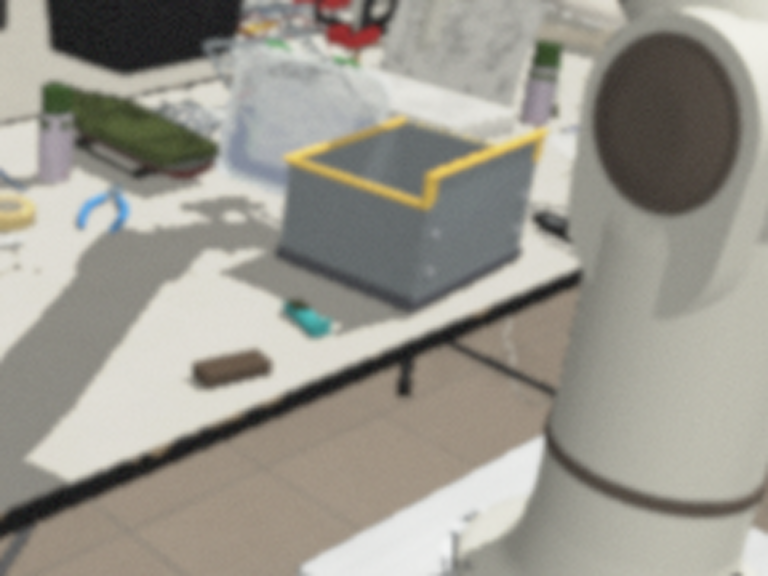

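```bash
python3 - <<'E'
from h import *
W=get_image("wrist")
P=lambda u,v,z:onz(W,(u/3,v/3+40),z)*1e3
def L(a,b,z):print(a,b,round(np.linalg.norm(P(*a,z)-P(*b,z)),1))
for z in (.05,.06,.07):
    L((365,108),(430,308),z); L((305,85),(355,352),z); L((545,188),(495,375),z); L((270,95),(215,290),z); L((335,150),(268,355),z)
E
python3 - <<'E'
import cv2
im=cv2.imread("pics/be_w.png");c=im[60:390,140:480];cv2.imwrite("pics/be_z.png",cv2.convertScaleAbs(cv2.resize(c,None,fx=1.75,fy=1.75,interpolation=cv2.INTER_CUBIC),alpha=1.8,beta=20))
E
```

```text
(365, 108) (430, 308) 63.3
(305, 85) (355, 352) 83.5
(545, 188) (495, 375) 65.1
(270, 95) (215, 290) 66.7
(335, 150) (268, 355) 73.2
(365, 108) (430, 308) 61.3
(305, 85) (355, 352) 80.9
(545, 188) (495, 375) 63.0
(270, 95) (215, 290) 64.6
(335, 150) (268, 355) 70.9
(365, 108) (430, 308) 59.3
(305, 85) (355, 352) 78.3
(545, 188) (495, 375) 61.0
(270, 95) (215, 290) 62.5
(335, 150) (268, 355) 68.6
```

View pics/be_z.png

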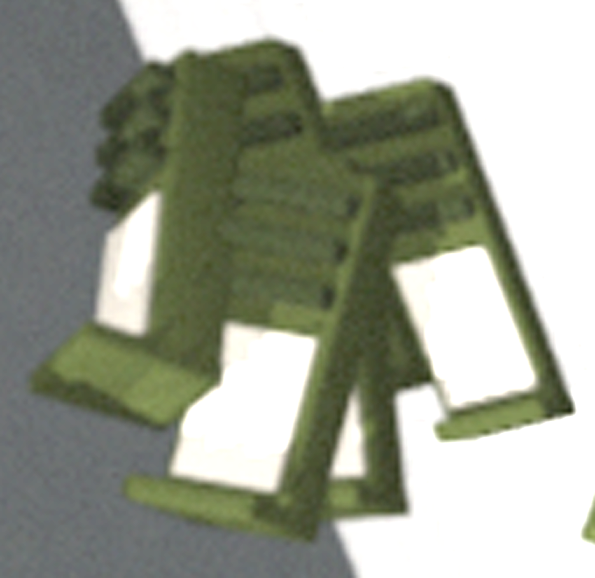

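The zoomed view shows six separate castings in the hopper: one alone, one on the right, two crossed in the middle, one leaning on the left, and one ribbed end under it. I'll check the stack and bystanders one last time, then hand in.

Run:
```python
from h import *
T=get_image("top");S=get_image("scene");save(T,"bf_t",(160,130,400,290),3.3)
for q in ["blue_tray","glue_bottle","pin_vice","sanding_block","silver_tin"]:
    print(q,[np.round(onz(p,tip_of(p,q)[0]["position"],.043 if q=="blue_tray" else 0),3).tolist() if tip_of(p,q) else None for p in (T,S)])
```

```text
blue_tray [[0.489, 0.383, 0.043], [0.476, 0.377, 0.043]]
glue_bottle [[0.742, 0.213, 0.0], [0.753, 0.212, 0.0]]
pin_vice [[0.732, 0.033, 0.0], [0.721, 0.031, 0.0]]
sanding_block [[0.373, 0.01, 0.0], None]
silver_tin [[0.659, 0.353, 0.0], [0.658, 0.353, 0.0]]
```

View pics/bf_t.png

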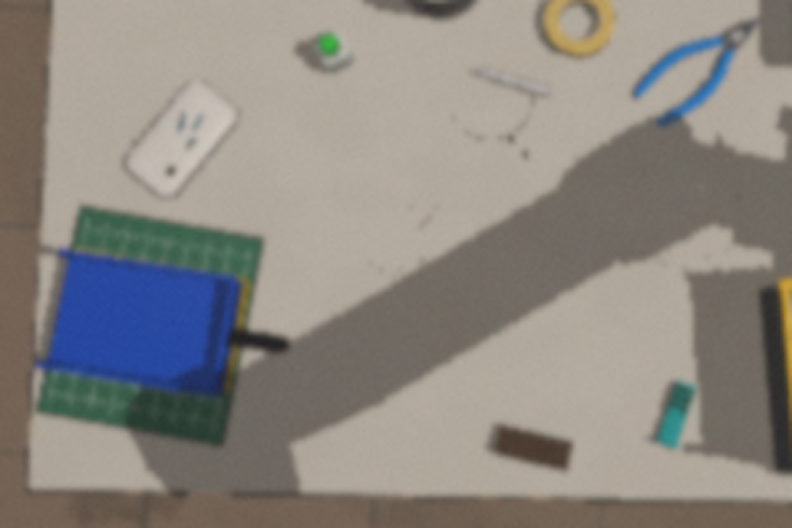

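The trays are stacked squarely at the mat's middle (145,320), and the bystanders and the turquoise look-alike are where they started. Handing in.

```bash
python3 -c "
from cell import manip
print(manip.sign_off())"
```

```text
the job is handed in; nothing more can be done
None
```

The tumbler is loaded and the job is handed in. All six green castings are in the feed hopper, and the emptied blue tray stands on the yellow one in the middle of the mat.

**What I did:**
- I moved two castings from the mat and two from the yellow tray into the blue tray, which already held two, and set the yellow tray on the mat.
- I carried the blue tray to the hopper by its handle. The arm cannot tilt its tool, so I loosened the grip to 18 N and let the tray swing down about the handle to roughly 38°, and the castings slid out.
- I levelled the blue tray again on the table and stacked it on the yellow one. The robot clock read about 50 s of the 208 s allowed.

**What the last checks showed:**
- **Stack:** the blue tray's origin measured (479, 379) mm, the yellow's (480, 378) and the mat's middle (478, 376). The two trays are parallel within about 1°.
- **Bystanders:** all four lie within about 20 mm of where they were first seen, which is about what the networks scatter. One scene-view reading of the sanding block was missing, but it stands in its place in the top picture.
- **Castings:** five are plain to see in the hopper. I counted the sixth from a ribbed end showing under two others, and nothing lay on the table around the hopper in the views I took.

**What was off:**
- The tool's tilt drifted by up to about 4.5°, and several moves ended a few millimetres off. One grasp closed too high and was repeated.

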